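# Pack and lock the file-stand transport case

### The arm

A 7-joint arm with a two-finger parallel gripper is mounted at the origin on a cart in front of the work surface, level with it; the furniture and walls round the work are solid. World frame = base frame: x ahead of the robot, y to its left, z up, the work surface at z = 0. Lengths are in m, angles in rad, forces in N, time in s.
With the tool pointing down it reaches from about 0.4 to 0.85 m from the base axis. Payload 4.5 kg.
Tool frame: the origin (TCP) lies on the centre line of the jaws, within the pads' length; the fingertips stand 14 mm ahead of it and the grasp point (between the pads) lies 5 mm behind it (nose_length is the distance from the TCP to the fingertips, in m); x points along the fingers, y is the direction in which the jaws open and shut, and the axes are right-handed (so a half turn about x gives the same grasp; the last joint's range is limited). The gripper opens to 88 mm and grips with 3 to 60 N. Pads are 18 mm wide; open, the fingers measure 123 mm over their backs; the gripper's body (75 mm by 187 mm) begins 45 mm behind the grasp point.
Start: joints at [1.249, 0.689, -0.195, 1.565, 0.157, 0.902, -0.215], TCP at [0.218, -0.586, 0.231] pointing down, gripper open.
Joint ranges: [-3.01, 3.01], [-0.46, 2.08], [-1.47, 1.51], [0.13, 2.56], [-1, 4.14], [0.04, 2.09], [-2.66, 2.66]. Speed limits (rad/s): [2.57, 2.57, 3.14, 3.14, 3.14, 3.14, 3.14].

### API

Orientations are given as a unit quaternion [x, y, z, w].
In Python, from plant import get_state, snapshot, camera_params, finish_job, boxes_of, silhouettes, spot_point, nose_length gives the robot as it stands.
- The arm moves only by the tool apply_moves, never from a script. Its arguments are lists of equal length, an entry for each row: "delta_pos": the shift along the tool's x, y, z in cm, a list of three; "yaw": the turn about the tool's x in rad; "gripper": the opening in per cent of the stroke, from 0 (shut) to 100 (fully open). A call has 1 to 10 rows; each row is the pose to reach, as a shift and turn from the pose measured when the call began, along the tool's axes at that moment; what a row does not reach only later rows make up. A row lasts 1/12 s, in which the tool goes at most 41.7 mm and 7.16 degrees, less where a joint would pass 70% of its speed; a pose out of reach is approached as far as the arm can. A call with a gripper value outside its range is refused whole. The fingers move at their own pace and stop on an object; "force" is the grip in N (left out, the last holds). Time passes only in rows, so rows that repeat a pose let the fingers close. It gives the time, the measured TCP pose, the force and the opening at its end, in the units of the state.
- get_state(): the state, without advancing time (a new reading comes with each control period).
- snapshot(name): name is "scene" or "top" or "wrist"; returns the picture (400x640x3 uint8, red, green, blue); there is no depth.
- camera_params(name): a dict with "fovy" (degrees; the focal length in pixels is half the picture's height over the tangent of half this angle, whatever the lens; pixels are square), "cx", "cy" (the principal point, pixels), "position" and "orientation" of the camera in the world. Camera axes: x right, y down, z forward; pixel columns grow to the right and rows downward; lengths in m; the calibration is good to about 2 mm. A picture is of the moment at which its call begins: read the wrist's pose just before it. camera_params takes no time and is no camera call; for the wrist camera it gives the pose at the moment of the call.
- finish_job(): hands the job in, once; it reports no verdict.
Trained networks look in the newest picture that a camera, given by its name, has taken for a name from the list of things; names that differ only in an ending like _2 or _b are one class to them, and where a whole thing is asked for, a point or a joint stands for the part that bears it (a point fixed in the world has none). Each returns a list of dicts, best first, with "score" (0 to 1); they miss things now and then, are a little off and sometimes report something else, mostly with a low value. They report only what shows in the picture. A call takes as long as a camera call. They do not tell look-alikes from the thing itself.
- boxes_of(thing, camera): "bbox" ([left, top, width, height] in pixels, round what is visible of it).
- silhouettes(thing, camera): "mask" (400x640 bool, what is visible of it) and "bbox" ([left, top, width, height] in pixels, round what is visible of it).
- spot_point(thing, camera): "pixel" ([column, row] in pixels: a listed point, or the origin of a listed thing).
The state is a dict: "clock": time; "q": joint angles; "qd": joint speeds; "joint_torque": joint torques, N m; "tool_pos": TCP position; "eef_rot": TCP orientation; "contact_force": force on the tool from outside, world axes, zero at the start; "moment": the same for the moment, N m; "opening": opening from 0.0 (shut) to 1.0 (fully open).
Only numpy, scipy, OpenCV 4.12 (cv2) and the standard library are available. Lean on these libraries where they do the work, as an engineer would, in place of code of your own. Each camera call takes 0.05 s, during which the arm holds its last target.

### The job

Pack every small file stand from the worktop upright on the floor of the open transport case, then lower the lid gently until it rests on the rim. Take the blade key out of its round holder, put its blade in the slotted lock on the lid and turn it a quarter turn clockwise to the stop so that the case is locked, then stand the key upright in its holder again. The big file stand and the brown jar stay where they are.

Things in the scene. Friction and masses are not known exactly. Their poses are not given: they have to be found in the camera images.
- files_0_mid (a point): Small file stand: a grey steel block 36 x 38 mm and 34 mm high, with thin root canal files with coloured handles standing in its top to 59 mm above its foot; about 85 g. The point is the centre of the steel block, 17 mm above its foot; x and y square to the block's sides, z up. Grasp the steel block by two opposite sides. Two to four of these stands are there; absent ones give None.
- files_1_mid (a point): Small file stand: a grey steel block 36 x 38 mm and 34 mm high, with thin root canal files with coloured handles standing in its top to 59 mm above its foot; about 85 g. The point is the centre of the steel block, 17 mm above its foot; x and y square to the block's sides, z up. Grasp the steel block by two opposite sides. Two to four of these stands are there; absent ones give None.
- files_2_mid (a point): Small file stand: a grey steel block 36 x 38 mm and 34 mm high, with thin root canal files with coloured handles standing in its top to 59 mm above its foot; about 85 g. The point is the centre of the steel block, 17 mm above its foot; x and y square to the block's sides, z up. Grasp the steel block by two opposite sides. Two to four of these stands are there; absent ones give None.
- files_3_mid (a point): Small file stand: a grey steel block 36 x 38 mm and 34 mm high, with thin root canal files with coloured handles standing in its top to 59 mm above its foot; about 85 g. The point is the centre of the steel block, 17 mm above its foot; x and y square to the block's sides, z up. Grasp the steel block by two opposite sides. Two to four of these stands are there; absent ones give None.
- case: Light grey transport case with dark edges, open box 175 mm (its x) by 135 mm (its y) outside, 74 mm high, walls 5 mm, floor 5 mm thick: 165 x 125 mm clear inside. Origin: centre of its underside; x points away from the robot, y to the robot's left, z up. Fixed to the worktop. Lid hinged along the right (-y) long side.
- lid (a joint): Angle of the lid, rad: 0 closed on the rim, grows as it opens; it leans open to the right at 2.25 to 2.4 at the start (stop at 2.45). Plate 179 x 139 mm, 10 mm thick; closed, its top is 84 mm above the case underside. A stiff hinge holds it wherever it is left; moving it takes 2 to 4 N at the handle.
- lid_hinge (a point): Middle of the lid's hinge axis, on the right (-y) top edge of the case, 74 mm above the case's underside; the axis runs along the case's x. The point turns with the lid; its x is the hinge axis.
- lid_handle (a point): Centre of the lid's handle bar: dark, round, 12 mm thick, 78 mm straight, parallel to the hinge, 177 mm from the hinge axis, 40 mm out from the lid's free edge in the lid's plane (34 mm free between). Lid closed: on the left of the case, 79 mm above its underside. Lid open: about 0.2 m above the worktop; wall cupboards hang 0.6 m above the worktop just behind, so come in low. Turns with the lid.
- cam (a joint): Angle of the slotted lock, rad: 0 open (slot parallel to the handle bar and hinge), grows as it is turned clockwise seen from above the closed lid, 1.57 locked at its stop (slot at right angles to the bar). It stays where it is left (friction 0.06 N m). It starts between 0 and 0.2. Under the lid its tongue swings beneath a keeper in the case, so it can only be turned home with the lid fully down.
- lock_slot (a point): Centre of the floor of the lock's slot. The lock is a steel disc 42 mm across, 10 mm proud of the lid, near the handle edge: 110 mm from the hinge axis, half-way along the lid. The slot is 6 mm wide, 8 mm deep, open at both ends and runs right across the disc; the point lies on the disc's axis on the slot's floor, 8 mm below the disc's top face; x along the slot, z out of the lid (up when it is closed). It turns with the lock.
- key_grip (a point): Centre of the flat handle of the blade key: a dark teal paddle 56 mm wide (its x), 14 mm thick (its y), 42 mm high (z, upwards), standing upright with the blade below. Grasp it across the 14 mm. Below it: a round collar 52 mm across and 5 mm thick, 21 to 26 mm below this point, then a shaft 14 mm across, then the blade. The blade tip lies 52 mm straight below this point. Mass 90 g.
- key_tip (a point): Middle of the blade's lower edge. Blade in the plane of the paddle: 22 mm wide (x), 3.6 mm thick (y), thinned to 18 x 2 mm in its last 4 mm; 12 mm long below the shaft. z points up to the handle. In its slot the blade has about 0.11 rad of play each way.
- key_holder: Round white holder of the key, 72 mm across its foot, 60 mm above, 32 mm high, with a round hole 36 mm across and 28 mm deep open at the top. Origin: centre of its underside. Fixed. The key's collar rests on its top, blade hanging in the hole, the tip 6 mm above the worktop.
- brown_jar: Small amber jar with black cap, 44 mm across, 52 mm high, standing among the file stands; stays. Origin: centre of its underside.
- file_stand_big: Big file stand, steel block 51 x 56 x 50 mm, 75 mm with its files, at the left; stays. Origin: centre of its underside.
Things that resemble listed ones, but are neither listed nor needed, are in the scene too. What is shaped like the part that bears files_1_mid but red or yellow is not meant.

How it is judged:
On the way, in this order (a step that is already met when the one before it is completed fails the run):
1. all small file stands stand in the open case (x of files_0_mid in the frame of case between -0.072 and 0.072 m and y of files_0_mid in the frame of case between -0.052 and 0.052 m and z of each of files_0_mid, files_1_mid, files_2_mid, files_3_mid in the frame of case below 0.03 m and angle between each of files_0_mid, files_1_mid, files_2_mid, files_3_mid's own z axis and vertical below 0.2 rad and x of files_1_mid in the frame of case between -0.072 and 0.072 m and y of files_1_mid in the frame of case between -0.052 and 0.052 m and x of files_2_mid in the frame of case between -0.072 and 0.072 m and y of files_2_mid in the frame of case between -0.052 and 0.052 m and x of files_3_mid in the frame of case between -0.072 and 0.072 m and y of files_3_mid in the frame of case between -0.052 and 0.052 m and value of joint lid above 1 rad), for 0.2 s.
2. the lid is down on the rim (value of joint lid below 0.03 rad), for 0.2 s.
3. the lock is turned to its stop with the key's blade in its slot (value of joint lid below 0.03 rad and value of joint cam above 1.45 rad and distance between key_tip and lock_slot below 0.012 m), for 0.1 s.
At the end, for the whole second after the job is handed in: All present small file stands upright (within 0.2 rad) on the floor of the case, lid closed (within 0.03 rad), lock turned past 1.45 rad of 1.57, key upright in its holder, collar resting on it (tip within 14 mm of the holder's axis and less than 12 mm above the worktop), nothing held (x of files_0_mid in the frame of case between -0.072 and 0.072 m and y of files_0_mid in the frame of case between -0.052 and 0.052 m and z of each of files_0_mid, files_1_mid, files_2_mid, files_3_mid in the frame of case below 0.03 m and angle between each of files_0_mid, files_1_mid, files_2_mid, files_3_mid's own z axis and vertical below 0.2 rad and x of files_1_mid in the frame of case between -0.072 and 0.072 m and y of files_1_mid in the frame of case between -0.052 and 0.052 m and x of files_2_mid in the frame of case between -0.072 and 0.072 m and y of files_2_mid in the frame of case between -0.052 and 0.052 m and x of files_3_mid in the frame of case between -0.072 and 0.072 m and y of files_3_mid in the frame of case between -0.052 and 0.052 m and value of joint lid below 0.03 rad and value of joint cam above 1.45 rad and horizontal distance between key_tip and key_holder below 0.014 m and height (world z) of key_tip below 0.012 m and angle between key_tip's own z axis and vertical below 0.12 rad); the robot touches nothing.
It fails at once if the lid is slammed (faster than 1.5 rad/s towards closed) (velocity of joint lid below -1.5 rad/s).
It fails at once if the brown jar or the big file stand is shifted by more than 5 cm (distance of any of brown_jar, file_stand_big from where it was at the start of the episode above 0.05 m).
Of files_0, files_1, files_2, files_3 only 2 to 4 are there at a start; the rules pass over those that are not, and their reading is None.
At some moment in a run one of files_0, files_1, files_2, files_3 may be knocked a few centimetres aside while the robot is not near it.
It also fails if it takes over 210 s, if anything falls off the work surface, if the arm or the gripper's body presses on something with over 40 N, if the wrist force passes 120 N, or if a joint passes its speed limit or range.

## Working session

There is one attempt and no reset: what is moved stays moved. The work goes in short steps, Python scripts to look and compute and a tool call to move; the robot and the scene stay as the last step left them, time stands still between calls to the robot, and variables do not carry over. Pictures are saved under pics/ and viewed, and the job is handed in when it is done.

Besides the shell and the picture viewer there is one more tool, called after "Request:" as name([rows], argument=value, ...), one row to a line, values as JSON. apply_moves: Moves the arm, as the interface text tells. Its arguments: {"type":"object","properties":{"delta_pos":{"type":"array"},"yaw":{"type":"array"},"gripper":{"type":"array"},"force":{"type":"number"}},"required":["delta_pos","yaw","gripper"]}

```bash
ls; mkdir -p pics
python3 - <<'E'
from plant import *
import cv2
print(get_state()); print(nose_length if not callable(nose_length) else nose_length())
for n in ["scene","top","wrist"]:
    im=snapshot(n); cv2.imwrite(f"pics/{n}0.png",im[:,:,::-1]); print(n,camera_params(n))
E
```

```text
pics
{'clock': 0.0, 'q': array([ 1.24877627,  0.68998511, -0.19451753,  1.56635186,  0.15730417,
        0.90248575, -0.21510709]), 'qd': array([ 0.0006127 ,  0.0003561 ,  0.00013359,  0.00025878, -0.00194211,
       -0.00013598, -0.00112594]), 'joint_torque': array([-8.22231850e-04, -5.27561045e+01, -1.26740813e+00, -1.53432012e+01,
       -5.26379887e-02,  6.36747645e-03,  1.74990823e-04]), 'tool_pos': array([ 0.21745203, -0.5852596 ,  0.23010734]), 'eef_rot': array([-0.69577912, -0.12579729,  0.69610104, -0.12453838]), 'contact_force': array([-0.2388355 ,  0.44093239,  0.79900867]), 'moment': array([-0.0155354 ,  0.02330621,  0.021428  ]), 'opening': 1.0012083060490262}
0.014
scene {'fovy': 55.722120876896774, 'cx': 319.271666673003, 'cy': 204.13073809850763, 'position': array([-0.12796217, -0.037268  ,  0.856843  ]), 'orientation': array([ 0.81296718, -0.47304897,  0.16787694, -0.29517176])}
top {'fovy': 50.71160975469516, 'cx': 322.8834416659083, 'cy': 201.71765157673778, 'position': array([0.32057957, 0.30110277, 1.25808835]), 'orientation': array([ 0.71266634, -0.69930306,  0.03614723, -0.04213424])}
wrist {'fovy': 69.05721097493273, 'cx': 319.34654005144, 'cy': 201.46150212955274, 'position': array([ 0.29084448, -0.55909081,  0.38317582]), 'orientation': array([ 0.81197491, -0.56389268, -0.08659316,  0.12338324])}
```

View pics/scene0.png

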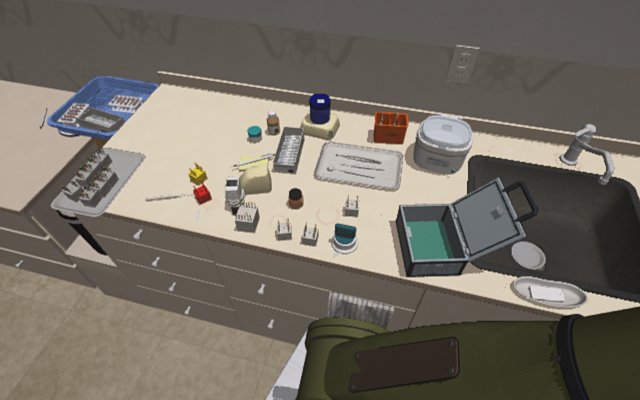

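View pics/top0.png

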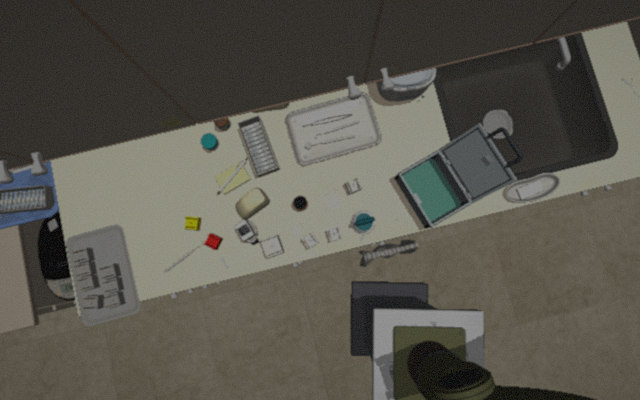

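View pics/wrist0.png

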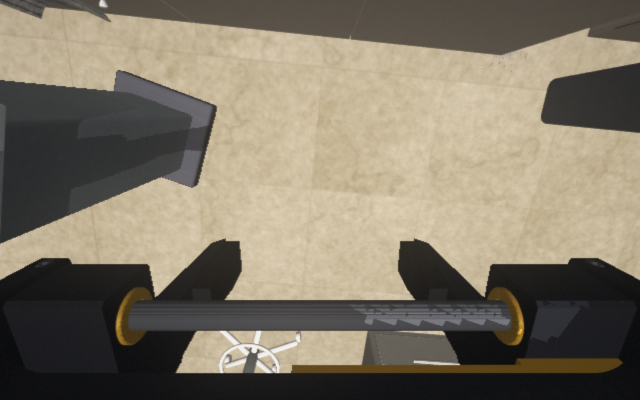

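```bash
cat > h.py <<'E'
from plant import *
import numpy as np, cv2
from scipy.spatial.transform import Rotation as R
def K(c):
    f=200/np.tan(np.radians(c["fovy"])/2); return f
def ray(c,px):
    f=K(c); d=np.array([(px[0]-c["cx"])/f,(px[1]-c["cy"])/f,1.0])
    return R.from_quat(c["orientation"]).apply(d)
def onz(c,px,z):
    d=ray(c,px); return c["position"]+d*(z-c["position"][2])/d[2]
def proj(c,p):
    q=R.from_quat(c["orientation"]).inv().apply(np.asarray(p)-c["position"]); f=K(c)
    return np.array([c["cx"]+f*q[...,0]/q[...,2],c["cy"]+f*q[...,1]/q[...,2]]).T
def tri(obs):
    A=np.zeros((3,3));b=np.zeros(3)
    for c,px in obs:
        d=ray(c,px); d/=np.linalg.norm(d); M=np.eye(3)-np.outer(d,d); A+=M;b+=M@c["position"]
    return np.linalg.solve(A,b)
E
python3 - <<'E'
from h import *
zs=dict(files_0_mid=.017,case=0,lid_hinge=.074,lid_handle=.2,lock_slot=.15,key_grip=.058,key_tip=.006,key_holder=0,brown_jar=0,file_stand_big=0)
for n in ["scene","top"]:
    im=snapshot(n); c=camera_params(n)
    for t,z in zs.items():
        for d in spot_point(t,n)[:8]:
            print(n,t,round(d["score"],2),np.round(d["pixel"]),onz(c,d["pixel"],z).round(3))
    cv2.imwrite(f"pics/{n}z.png",cv2.resize(im[130:280,160:560] if n=="scene" else im[80:280,160:560],None,fx=2,fy=2,interpolation=3)[:,:,::-1])
E
```

```text
scene case 0.75 [426. 247.] [ 0.496 -0.003  0.   ]
scene lid_hinge 0.74 [462. 227.] [ 0.547 -0.065  0.074]
scene lid_handle 0.81 [525. 196.] [ 0.596 -0.161  0.2  ]
scene lid_handle 0.2 [503. 212.] [ 0.523 -0.127  0.2  ]
scene lid_handle 0.2 [344. 242.] [0.281 0.141 0.2  ]
scene lock_slot 0.51 [503. 215.] [ 0.562 -0.137  0.15 ]
scene key_grip 0.77 [343. 228.] [0.404 0.202 0.058]
scene key_tip 0.61 [344. 241.] [0.404 0.195 0.006]
scene key_holder 0.52 [341. 245.] [0.391 0.198 0.   ]
scene brown_jar 0.81 [294. 208.] [0.439 0.377 0.   ]
scene file_stand_big 0.57 [248. 225.] [0.321 0.456 0.   ]
top case 0.86 [429. 188.] [ 0.508 -0.004  0.   ]
top lid_hinge 0.91 [456. 178.] [ 0.528 -0.063  0.074]
top lid_handle 0.66 [514. 141.] [ 0.602 -0.173  0.2  ]
top lock_slot 0.37 [489. 156.] [ 0.574 -0.128  0.15 ]
top key_grip 0.55 [366. 222.] [0.398 0.189 0.058]
top key_grip 0.38 [457. 177.] [ 0.532 -0.07   0.058]
top key_tip 0.62 [360. 224.] [0.397 0.202 0.006]
top key_tip 0.38 [366. 220.] [0.407 0.185 0.006]
top key_holder 0.51 [363. 220.] [0.407 0.192 0.   ]
top brown_jar 0.64 [300. 205.] [0.448 0.382 0.   ]
top file_stand_big 0.63 [271. 247.] [0.324 0.464 0.   ]
```

View pics/scenez.png

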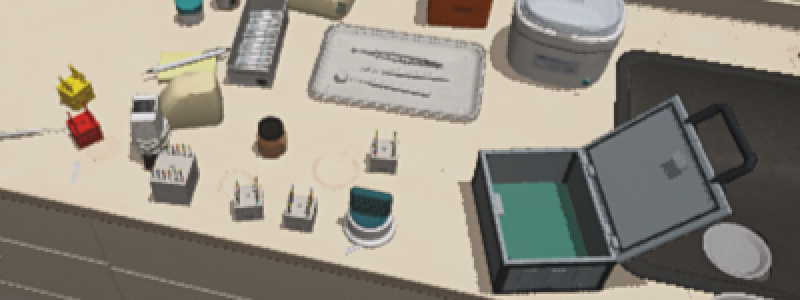

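View pics/topz.png

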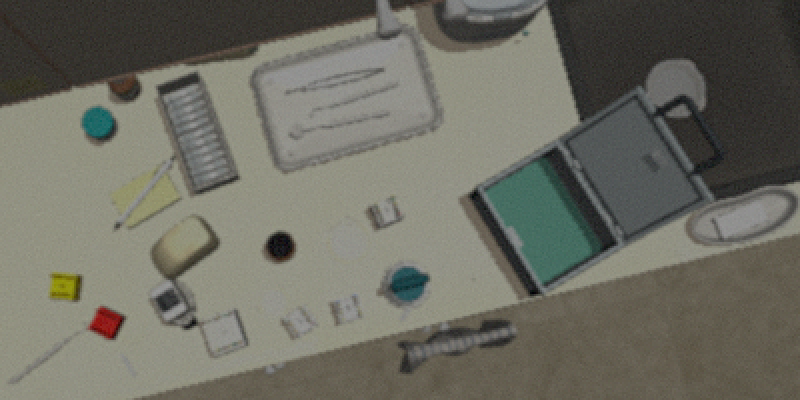

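Run:
```python
from h import *
for n in ["scene","top"]:
    im=snapshot(n); c=camera_params(n)
    for f in (spot_point,boxes_of,silhouettes):
      for t in ["files_0_mid","files_1_mid"]:
        for d in f(t,n)[:8]:
            px=d["pixel"] if "pixel" in d else np.array(d["bbox"][:2])+np.array(d["bbox"][2:])/2
            print(n,f.__name__,t,round(d["score"],2),np.round(px),d.get("bbox"),onz(c,px,.017).round(3))
c=camera_params("top")
for p in [(480,190),(560,150),(620,240),(540,290)]:
    print(onz(c,(160+p[0]/2,80+p[1]/2),.074).round(3))
```

```text
scene call files_1_mid 0.6 [196. 177.] None [0.383 0.699 0.017]
scene call files_1_mid 0.52 [284. 232.] None [0.342 0.347 0.017]
scene call files_1_mid 0.5 [202. 196.] None [0.333 0.631 0.017]
scene call files_1_mid 0.81 [195. 174.] [186.3, 162.2, 18.1, 23.8] [0.391 0.708 0.017]
scene call files_1_mid 0.73 [202. 195.] [195.3, 186.0, 14.0, 17.4] [0.336 0.632 0.017]
scene call files_1_mid 0.62 [285. 232.] [276.9, 221.5, 17.1, 21.5] [0.343 0.344 0.017]
scene call files_1_mid 0.56 [466. 230.] [394.8, 178.7, 143.4, 103.3] [ 0.591 -0.081  0.017]
scene call files_1_mid 0.81 [286. 235.] [278.3, 225.0, 15.4, 19.6] [0.337 0.338 0.017]
scene call files_1_mid 0.68 [196. 175.] [187.6, 165.0, 17.6, 20.6] [0.389 0.701 0.017]
scene call files_1_mid 0.62 [201. 195.] [190.7, 185.2, 20.8, 19.7] [0.334 0.634 0.017]
top call files_0_mid 0.3 [365. 223.] None [0.399 0.189 0.017]
top call files_1_mid 0.68 [213. 240.] None [0.339 0.633 0.017]
top call files_1_mid 0.66 [191. 222.] None [0.391 0.7   0.017]
top call files_1_mid 0.64 [310. 238.] None [0.35  0.349 0.017]
top call files_1_mid 0.57 [310. 240.] [302.7, 231.5, 14.8, 16.7] [0.345 0.348 0.017]
top call files_1_mid 0.57 [192. 222.] [184.3, 213.7, 14.7, 16.2] [0.392 0.699 0.017]
top call files_1_mid 0.49 [212. 240.] [204.3, 233.3, 15.8, 13.6] [0.339 0.636 0.017]
top call files_0_mid 0.2 [365. 222.] [357.4, 213.6, 14.3, 16.6] [0.401 0.189 0.017]
top call files_1_mid 0.69 [311. 240.] [302.5, 231.8, 16.3, 15.9] [0.346 0.347 0.017]
top call files_1_mid 0.49 [192. 222.] [183.4, 217.2, 17.7, 9.2] [0.392 0.697 0.017]
top call files_1_mid 0.46 [213. 243.] [204.8, 235.8, 16.6, 14.1] [0.331 0.633 0.017]
[0.533 0.095 0.074]
[ 0.592 -0.019  0.074]
[ 0.465 -0.102  0.074]
[0.392 0.011 0.074]
```

```bash
cat >> h.py <<'E'
def mv(target=None,jaw=None,s=None,quiet=False):
    """target world pos; jaw: desired direction (angle) of tool y axis (mod pi) in the horizontal plane"""
    s=s or get_state(); Rm=R.from_quat(s["eef_rot"]); 
    p=s["tool_pos"]
    ty=Rm.as_matrix()[:,1]; cur=np.arctan2(ty[1],ty[0])
    out=""
    if target is not None:
        d=Rm.inv().apply(np.asarray(target)-p)*100; out+=f"dcm {d.round(2)} "
    if jaw is not None:
        e=(jaw-cur+np.pi/2)%np.pi-np.pi/2
        out+=f"yaw {-e:.3f} (q7 {s['q'][6]:.2f}) "  # tool x down
    print(f"t={s['clock']:.1f} pos {p.round(4)} jawang {cur:.3f} xaxis {Rm.as_matrix()[:,0].round(3)} open {s['opening']:.3f} F {s['contact_force'].round(1)} | {out}")
E
python3 - <<'E'
from h import *
for n in ["scene","top"]:
    im=snapshot(n); c=camera_params(n)
    for t in ["files_0_mid","files_2_mid","files_3_mid"]:
        for d in spot_point(t,n)[:8]:
            print(n,t,round(d["score"],2),np.round(d["pixel"]),onz(c,d["pixel"],.017).round(3))
c=camera_params("scene"); 
for p in [(284,233),(310,239),(351,211)]: print(onz(c,p,.0).round(3))
c=camera_params("top"); 
for p in [(310,241),(333,234),(352,185)]: print(onz(c,p,.034).round(3))
mv([.42,-.25,.38],1.4)
print(get_state()["q"],R.from_quat(get_state()["eef_rot"]).as_matrix().round(2))
E
```

```text
scene files_2_mid 0.5 [354. 210.] [0.503 0.216 0.017]
scene files_3_mid 0.83 [307. 237.] [0.358 0.284 0.017]
top files_2_mid 0.71 [300. 202.] [0.457 0.38  0.017]
top files_2_mid 0.58 [355. 186.] [0.508 0.218 0.017]
top files_3_mid 0.72 [332. 233.] [0.366 0.284 0.017]
[0.349 0.354 0.   ]
[0.367 0.281 0.   ]
[0.51  0.227 0.   ]
[0.342 0.348 0.034]
[0.363 0.282 0.034]
[0.507 0.228 0.034]
t=2.4 pos [ 0.2177 -0.5859  0.2309] jawang -1.215 xaxis [ 0. -0. -1.] open 0.998 F [0.4 0.4 0.2] | dcm [-14.91 -24.43 -30.66] yaw 0.527 (q7 -0.22) 
[ 1.24878651  0.68909435 -0.19460971  1.5653271   0.15732482  0.90248908
 -0.21512291] [[ 0.    0.35 -0.94]
 [-0.   -0.94 -0.35]
 [-1.    0.    0.  ]]
```

Request:
apply_moves([
  [-14.9,-24.4,-30.7],
  [-14.9,-24.4,-30.7],
  [-14.9,-24.4,-30.7],
  [-14.9,-24.4,-30.7],
  [-14.9,-24.4,-30.7],
  [-14.9,-24.4,-30.7],
  [-14.9,-24.4,-30.7],
  [-14.9,-24.4,-30.7],
  [-14.9,-24.4,-30.7],
  [-14.9,-24.4,-30.7],
], yaw=[-0.1,-0.2,-0.3,-0.4,-0.5,-0.6,-0.7,-0.8,-0.9,-1.0], gripper=[100,100,100,100,100,100,100,100,100,100])

```text
clock: 3.18
tool_pos: [0.4196, -0.2507, 0.3799]
eef_rot: [-0.55, -0.445, 0.55, -0.445]
contact_force: [-0.4, 0.2, -0.5]
opening: 0.999
```

Run:
```python
from h import *
print(get_state()["q"])
mv([.40,.22,.36],.56)
```

```text
[ 0.82221733  0.37023116 -0.55240871  1.72135506  0.2143363   1.10988178
 -0.00596802]
t=3.2 pos [ 0.4196 -0.2507  0.3799] jawang -0.210 xaxis [ 0.    -0.001 -1.   ] open 0.999 F [-0.4  0.2 -0.5] | dcm [  1.96 -11.74 -45.63] yaw -0.770 (q7 -0.01)
```

Request:
apply_moves([
  [0,-11.7,-45.6],
  [0,-11.7,-45.6],
  [0,-11.7,-45.6],
  [0,-11.7,-45.6],
  [0,-11.7,-45.6],
  [0,-11.7,-45.6],
  [0,-11.7,-45.6],
  [0,-11.7,-45.6],
  [0,-11.7,-45.6],
  [0,-11.7,-45.6],
], yaw=[-0.08,-0.16,-0.24,-0.32,-0.4,-0.48,-0.56,-0.64,-0.7,-0.77], gripper=[100,100,100,100,100,100,100,100,100,100])

```text
clock: 4.02
tool_pos: [0.4022, 0.1655, 0.3798]
eef_rot: [0.342, 0.618, -0.342, 0.62]
contact_force: [1.6, 1.1, 0.2]
opening: 0.997
```

Run:
```python
from h import *
print(get_state()["q"])
mv([.40,.22,.36],.56)
im=snapshot("wrist"); cv2.imwrite("pics/w1.png",im[:,:,::-1])
```

```text
[ 0.13517738  0.33618403 -0.87513895  1.84486034  0.29113166  1.09386447
 -0.28594902]
t=4.0 pos [0.4022 0.1655 0.3798] jawang 0.562 xaxis [ 0.001 -0.001 -1.   ] open 0.997 F [1.6 1.1 0.2] | dcm [ 1.98  2.72 -4.73] yaw 0.002 (q7 -0.29)
```

View pics/w1.png

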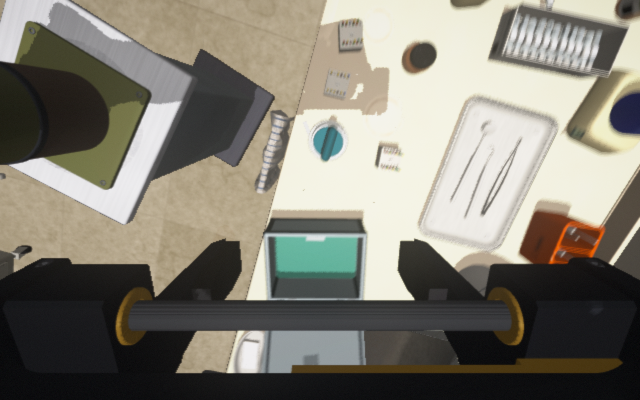

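```bash
cat >> h.py <<'E'
def rect(im,c,x0,x1,y0,y1,z,s=2000):
    """ortho image: row down = -x, col right = -y ; s px per m"""
    pts=np.array([[x1,y1,z],[x1,y0,z],[x0,y0,z],[x0,y1,z]]); 
    src=proj(c,pts).astype(np.float32)
    W=int((y1-y0)*s);H=int((x1-x0)*s)
    M=cv2.getPerspectiveTransform(src,np.float32([[0,0],[W,0],[W,H],[0,H]]))
    return cv2.warpPerspective(im,M,(W,H),flags=cv2.INTER_CUBIC)
E
python3 - <<'E'
from h import *
im=snapshot("wrist"); c=camera_params("wrist")
zs=dict(files_0_mid=.017,files_1_mid=.017,files_2_mid=.017,files_3_mid=.017,case=0,lid_hinge=.074,key_grip=.058,key_tip=.006,key_holder=0,brown_jar=0,lock_slot=.15)
for t,z in zs.items():
    for d in spot_point(t,"wrist")[:3]:
        print(t,round(d["score"],2),np.round(d["pixel"]),onz(c,d["pixel"],z).round(4))
r=rect(im,c,.32,.54,.17,.42,.034,3000); cv2.imwrite("pics/r1.png",r[:,:,::-1])
r=rect(im,c,.36,.62,-.12,.12,.074,2000); cv2.imwrite("pics/r2.png",r[:,:,::-1])
E
```

```text
files_1_mid 0.74 [324. 148.] [0.4016 0.1904 0.017 ]
files_1_mid 0.62 [346.  48.] [0.3441 0.3416 0.017 ]
files_2_mid 0.77 [382. 168.] [0.5083 0.2179 0.017 ]
files_2_mid 0.56 [332.  93.] [0.3634 0.2741 0.017 ]
files_3_mid 0.92 [333.  92.] [0.3635 0.2757 0.017 ]
case 0.89 [310. 253.] [ 0.4952 -0.0036  0.    ]
key_grip 0.61 [324. 152.] [0.4016 0.1888 0.058 ]
key_tip 0.97 [324. 144.] [0.3991 0.1949 0.006 ]
key_holder 0.64 [323. 147.] [0.4007 0.1887 0.    ]
key_holder 0.34 [309. 256.] [ 0.497  -0.0103  0.    ]
brown_jar 0.96 [408.  71.] [0.4515 0.3728 0.    ]
```

View pics/r1.png

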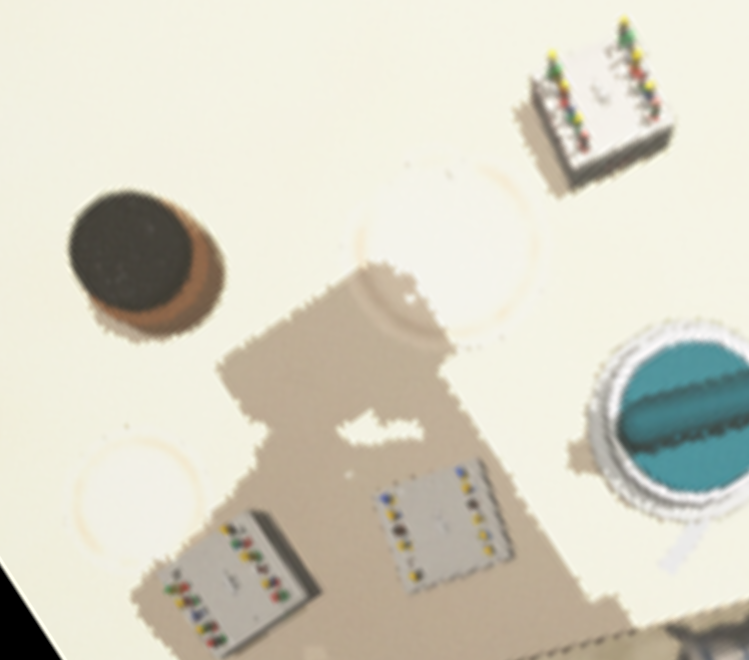

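View pics/r2.png

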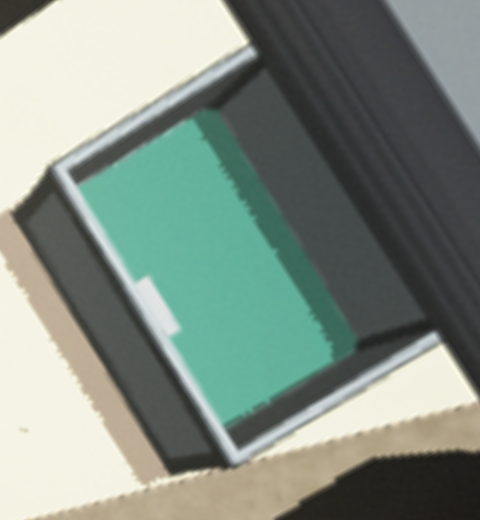

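```bash
cat > ov.py <<'E'
from h import *
def caseT(cx,cy,yaw): return np.array([cx,cy,0]),R.from_euler("z",yaw)
def overlay(im,c,cx,cy,yaw,s=1,lid=None):
    o,r=caseT(cx,cy,yaw); 
    def P(l): return [tuple(int(v) for v in q) for q in (proj(c,o+r.apply(np.array(l)))*s)]
    def loop(l,col):
        p=P(l)
        for a,b in zip(p,p[1:]+p[:1]): cv2.line(im,a,b,col,1)
    for z,hx,hy,col in [(0,.0875,.0675,(255,0,0)),(.074,.0875,.0675,(255,0,255)),(.005,.0825,.0625,(255,255,0)),(.074,.0825,.0625,(0,255,0))]:
        loop([[hx,hy,z],[-hx,hy,z],[-hx,-hy,z],[hx,-hy,z]],col)
    if lid is not None:
        def L(x,u,n): return [x,-.0675+u*np.cos(lid)-n*np.sin(lid),.074+u*np.sin(lid)+n*np.cos(lid)]
        for n in (0,.01): loop([L(.0895,-.002,n),L(.0895,.137,n),L(-.0895,.137,n),L(-.0895,-.002,n)],(255,60,0))
        loop([L(.039,.177,.005),L(-.039,.177,.005)],(0,0,255))
        loop([L(0,.110,.0),L(0,.110,.02)],(0,0,255))
E
python3 - <<'E'
from ov import *
for n,b in [("wrist",(215,190,430,400)),("top",(380,100,540,240)),("scene",(380,160,560,290))]:
    im=snapshot(n);c=camera_params(n);s=4
    big=cv2.resize(im,None,fx=s,fy=s,interpolation=3); overlay(big,c,.4955,-.006,.548,s,2.32)
    x0,y0,x1,y1=[v*s for v in b]; cv2.imwrite(f"pics/ov_{n}.png",big[y0:y1,x0:x1,::-1])
E
```

```text
(no output)
```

View pics/ov_wrist.png

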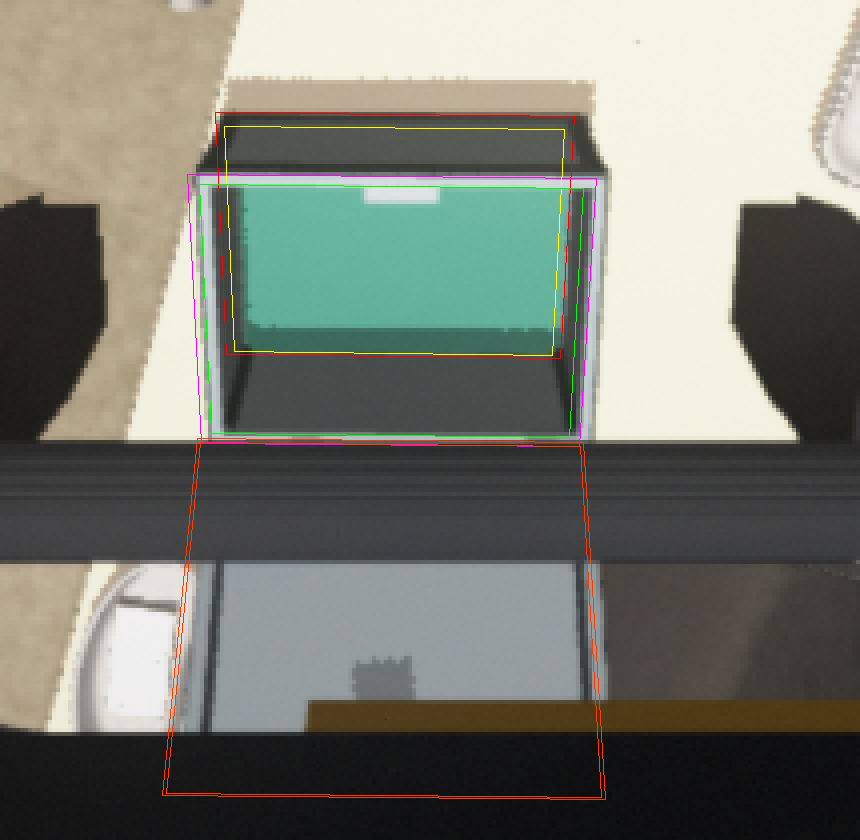

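View pics/ov_top.png

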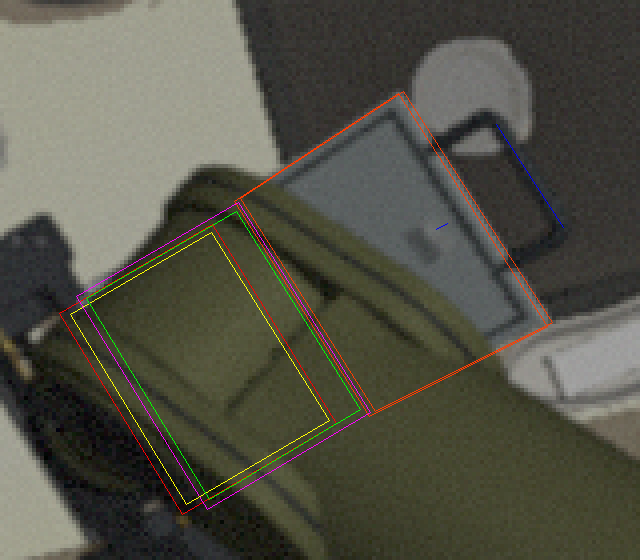

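View pics/ov_scene.png

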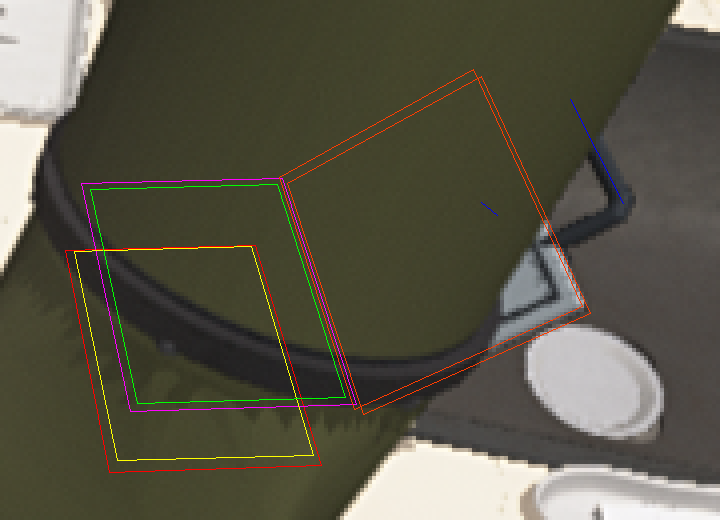

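Run:
```python
from ov import *
from scipy.optimize import least_squares
c=camera_params("wrist")
L=np.array([[-.0875,.0675,.074],[.0875,.0675,.074],[-.0875,.0675,0],[.0875,.0675,0],[-.0825,-.0625,.005],[.0825,-.0625,.005]])
uv=np.array([[195,177],[608,175],[221,115],[589,114],[247,352],[557,350]])/4+[215,190]
def f(p): 
    o,r=caseT(*p[:3]); return (proj(c,o+r.apply(L))-uv).ravel()
s=least_squares(f,[.496,-.006,.548]); print(s.x.round(4),s.fun.round(1))
p=s.x
for n,b in [("wrist",(215,190,430,400)),("top",(380,100,540,240))]:
    im=snapshot(n);c=camera_params(n);s=4
    big=cv2.resize(im,None,fx=s,fy=s,interpolation=3); overlay(big,c,*p,s,2.32)
    x0,y0,x1,y1=[v*s for v in b]; cv2.imwrite(f"pics/ov2_{n}.png",big[y0:y1,x0:x1,::-1])
```

```text
[ 0.4993 -0.0026  0.5592] [ 0.4 -0.5 -0.5  0.1  0.8 -0.3 -1.6  0.  -0.6  0.1  1.6  0.7]
```

View pics/ov2_wrist.png

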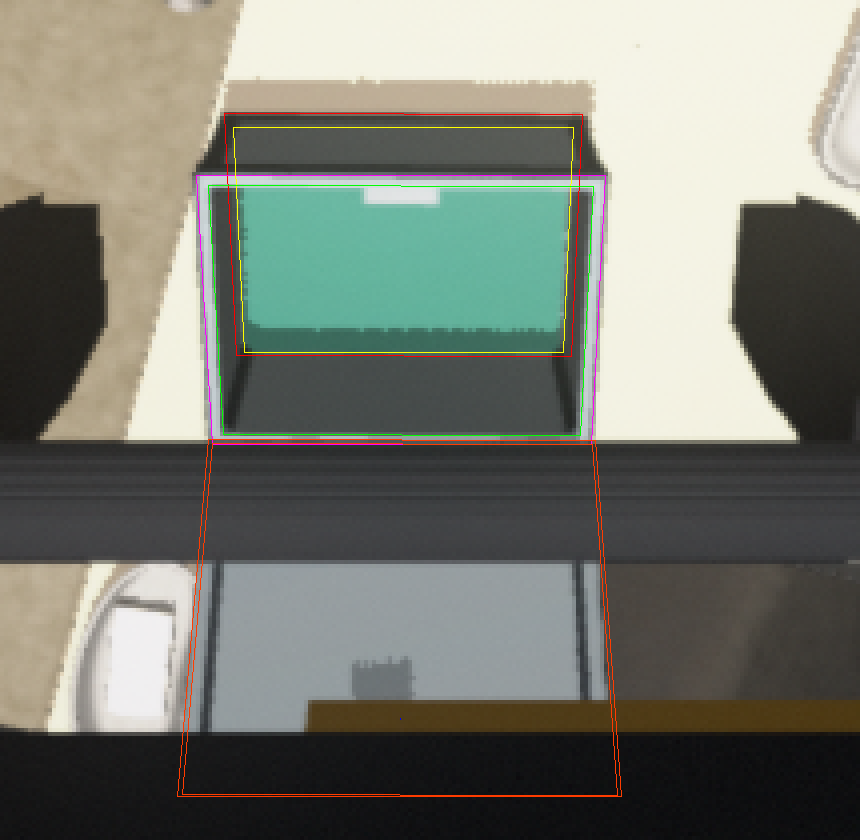

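View pics/ov2_top.png

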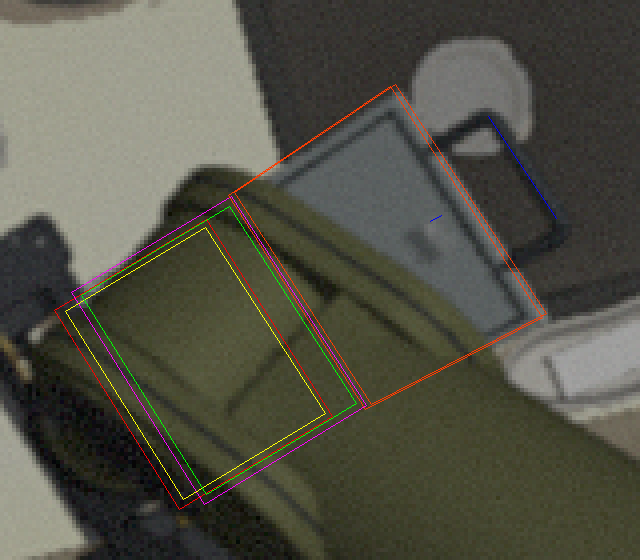

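Run:
```python
from h import *
mv([.507,.218,.10],.39)
mv([.507,.218,.023],.39)
```

```text
t=4.9 pos [0.4026 0.1638 0.3795] jawang 0.560 xaxis [ 0.    -0.001 -1.   ] open 0.996 F [ 0.4  0.8 -0.1] | dcm [27.95 11.72  0.93] yaw 0.170 (q7 -0.28) 
t=4.9 pos [0.4026 0.1638 0.3795] jawang 0.560 xaxis [ 0.    -0.001 -1.   ] open 0.996 F [ 0.4  0.8 -0.1] | dcm [35.65 11.73  0.92] yaw 0.170 (q7 -0.28)
```

Request:
apply_moves([
  [3,4,0.3],
  [6,8,0.6],
  [9,11.7,0.9],
  [13,11.7,0.9],
  [17,11.7,0.9],
  [21,11.7,0.9],
  [24.5,11.7,0.9],
  [28,11.7,0.9],
  [28,11.7,0.9],
], yaw=[0.1,0.17,0.17,0.17,0.17,0.17,0.17,0.17,0.17], gripper=[80,75,75,75,75,75,75,75,75])

```text
clock: 5.67
tool_pos: [0.5026, 0.2152, 0.0929]
eef_rot: [0.389, 0.589, -0.398, 0.586]
contact_force: [0.1, -1.0, -0.6]
opening: 0.755
```

Run:
```python
from h import *
mv([.507,.218,.023],.39)
im=snapshot("wrist"); cv2.imwrite("pics/w2.png",im[:,:,::-1])
c=camera_params("wrist"); print(proj(c,np.array([[.507,.218,.034],[.507,.218,.017]])))
```

```text
t=5.7 pos [0.5026 0.2152 0.0929] jawang 0.390 xaxis [-0.011 -0.008 -1.   ] open 0.755 F [ 0.1 -1.  -0.6] | dcm [ 6.98  0.61 -0.11] yaw 0.000 (q7 -0.78) 
[[322.77512657 212.27906013]
 [322.71667146 205.50978252]]
```

View pics/w2.png

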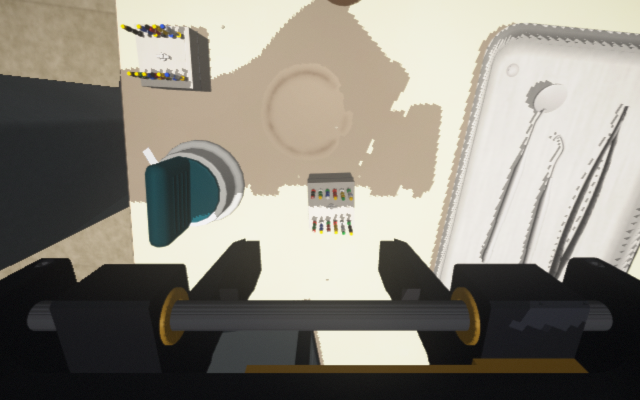

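Run:
```python
from h import *
im=snapshot("wrist"); c=camera_params("wrist")
for p in [(330,219),(330,203),(330,237)]: print(onz(c,p,.034).round(4))
for t in ["files_2_mid"]:
  for d in spot_point(t,"wrist"): print(t,d,onz(c,d["pixel"],.017).round(4))
cv2.imwrite("pics/w2z.png",cv2.resize(im[160:250,280:390],None,fx=6,fy=6,interpolation=3)[:,:,::-1])
```

```text
[0.517  0.2158 0.034 ]
[0.5118 0.2282 0.034 ]
[0.5232 0.2013 0.034 ]
files_2_mid {'pixel': [326.7, 198.1], 'score': 0.96} [0.5101 0.2263 0.017 ]
```

View pics/w2z.png

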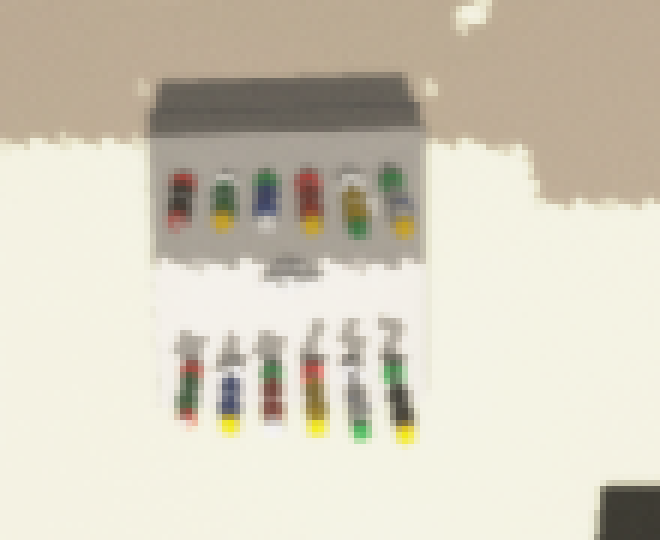

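Run:
```python
from h import *
c=camera_params("wrist")
p=onz(c,(328.8,204.7),.034); print(p)
mv([*p[:2],.023],.39)
```

```text
[0.51320111 0.22704898 0.034     ]
t=5.8 pos [0.5074 0.2191 0.101 ] jawang 0.390 xaxis [ 0.002  0.001 -1.   ] open 0.752 F [ 0.8  0.  -0.3] | dcm [ 7.8   0.82 -0.52] yaw -0.000 (q7 -0.78)
```

```bash
cat >> h.py <<'E'
def wsnap(name=None):
    c=camera_params("wrist"); im=snapshot("wrist")
    if name: cv2.imwrite(f"pics/{name}.png",im[:,:,::-1])
    return c,im
def crop(im,name,b,s):
    x0,y0,x1,y1=b; cv2.imwrite(f"pics/{name}.png",cv2.resize(im[y0:y1,x0:x1],None,fx=s,fy=s,interpolation=3)[:,:,::-1])
E
python3 - <<'E'
from h import *
c,im=wsnap()
crop(im,"w3z",(280,160,390,250),6)
for d in spot_point("files_2_mid","wrist"): print(d,onz(c,d["pixel"],.017).round(4))
mv()
E
```

```text
{'pixel': [319.5, 199.1], 'score': 0.77} [0.5066 0.2238 0.017 ]
t=5.9 pos [0.5083 0.2193 0.1022] jawang 0.389 xaxis [ 0.005  0.002 -1.   ] open 0.750 F [-0.  -0.5  0.3] |
```

View pics/w3z.png

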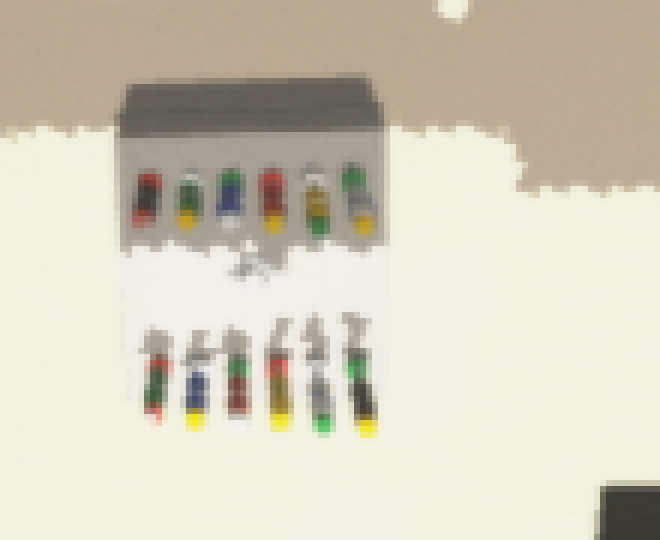

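Run:
```python
from h import *
for i in range(3):
    mv(); c,im=wsnap()
    print(onz(c,(322.5,204.7),.034))
crop(im,"w4z",(280,160,390,250),6)
```

```text
t=5.9 pos [0.5083 0.2193 0.1022] jawang 0.389 xaxis [ 0.005  0.002 -1.   ] open 0.750 F [-0.  -0.5  0.3] | 
[0.50985983 0.22514047 0.034     ]
t=6.0 pos [0.5083 0.2191 0.1022] jawang 0.389 xaxis [ 0.005  0.002 -1.   ] open 0.753 F [0.6 0.1 0.2] | 
[0.50985265 0.22492407 0.034     ]
t=6.0 pos [0.5081 0.2189 0.102 ] jawang 0.389 xaxis [ 0.004  0.001 -1.   ] open 0.750 F [ 0.2 -0.4 -0.1] | 
[0.50963248 0.22470718 0.034     ]
```

View pics/w4z.png

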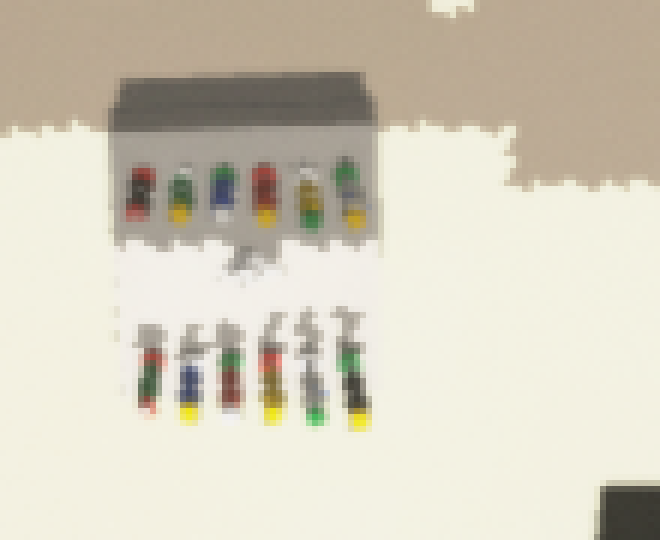

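Request:
apply_moves([
  [0.5,0.3,-0.4],
  [3,0.3,-0.4],
  [5.5,0.3,-0.4],
  [7.9,0.3,-0.4],
  [7.9,0.3,-0.4],
  [7.9,0.3,-0.4],
  [7.9,0.3,-0.4],
  [7.9,0.3,-0.4],
  [7.9,0.3,-0.4],
  [7.9,0.3,-0.4],
], yaw=[0,0,0,0,0,0,0,0,0,0], gripper=[75,75,75,75,75,75,40,20,20,20], force=20)

```text
clock: 6.9
tool_pos: [0.5101, 0.2238, 0.0237]
eef_rot: [0.396, 0.586, -0.392, 0.588]
contact_force: [0.0, -0.2, 0.8]
opening: 0.476
```

Run:
```python
from h import *
c,im=wsnap("w5"); mv()
```

```text
t=7.0 pos [0.5098 0.2236 0.0235] jawang 0.389 xaxis [ 0.005  0.001 -1.   ] open 0.425 F [-0.4 -0.7 -0.2] |
```

View pics/w5.png

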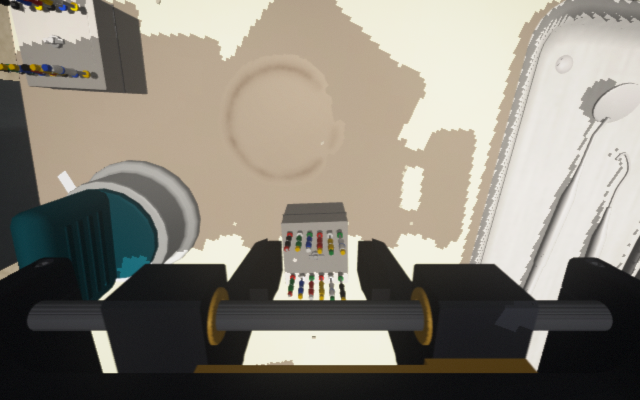

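Request:
apply_moves([
  [0,0,0],
  [0,0,0],
  [0,0,0],
  [-3,0,0],
  [-7,0,0],
  [-11,0,0],
  [-13,0,0],
  [-13,0,0],
  [-13,0,0],
], yaw=[0,0,0,0,0,0,0,0,0], gripper=[20,20,20,20,20,20,20,20,20], force=25)

```text
clock: 7.7
tool_pos: [0.5097, 0.2234, 0.1542]
eef_rot: [0.396, 0.585, -0.392, 0.589]
contact_force: [-0.1, 0.7, -1.5]
opening: 0.398
```

Run:
```python
from h import *
c,im=wsnap("w6"); mv([.535,.006,.150],.558)
```

```text
t=7.8 pos [0.5089 0.2227 0.1529] jawang 0.388 xaxis [ 0.004  0.    -1.   ] open 0.402 F [-0.7 -0.6 -1.5] | dcm [ 0.29 -5.8  21.04] yaw -0.170 (q7 -0.72)
```

View pics/w6.png

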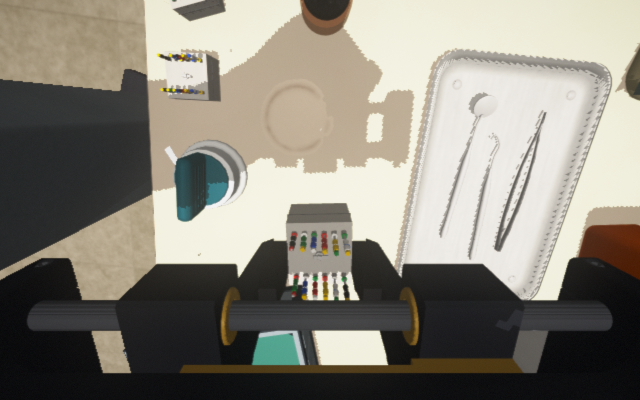

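Run:
```python
from h import *
c,im=wsnap(); crop(im,"w6z",(270,190,370,310),5)
z=get_state()["tool_pos"][2]+.011
print(proj(c,np.array([get_state()["tool_pos"]+[0,0,.011]])), onz(c,(320,222),z),onz(c,(320,300),z)); mv()
```

```text
[[317.01599692 257.37557787]] [0.50211822 0.2422665  0.16319025] [0.52036508 0.1978561  0.16319025]
t=7.8 pos [0.5085 0.2225 0.1522] jawang 0.389 xaxis [ 0.003 -0.    -1.   ] open 0.396 F [-0.   0.5 -1.2] |
```

View pics/w6z.png

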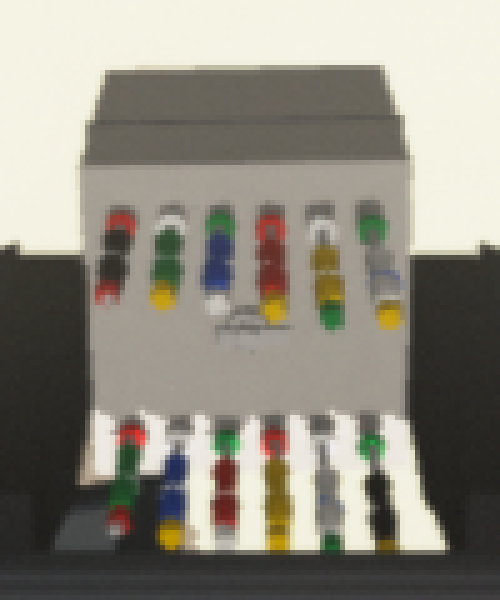

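Request:
apply_moves([
  [0.2,-1,4],
  [0.3,-2,8],
  [0.3,-3.1,11.5],
  [0.3,-4.2,15],
  [0.3,-5.2,18.5],
  [0.3,-5.8,21],
  [0.3,-5.8,21],
  [0.3,-5.8,21],
  [0.3,-5.8,21],
  [0.3,-5.8,21],
], yaw=[0,-0.05,-0.1,-0.15,-0.17,-0.17,-0.17,-0.17,-0.17,-0.17], gripper=[20,20,20,20,20,20,20,20,20,20])

```text
clock: 8.63
tool_pos: [0.5338, 0.0081, 0.1487]
eef_rot: [0.342, 0.619, -0.341, 0.619]
contact_force: [-0.0, 0.3, -1.1]
opening: 0.398
```

Run:
```python
from ov import *
c,im=wsnap("w7")
s=2;big=cv2.resize(im,None,fx=s,fy=s,interpolation=3); overlay(big,c,.498,-.003,.558,s)
cv2.imwrite("pics/w7o.png",big[0:600,300:1000,::-1]); mv([.535,.006,.028],.558)
```

```text
t=8.7 pos [0.534  0.0081 0.1489] jawang 0.562 xaxis [ 0.002  0.001 -1.   ] open 0.399 F [-0.7  0.4 -0. ] | dcm [12.09 -0.05  0.23] yaw 0.004 (q7 -0.24)
```

View pics/w7o.png

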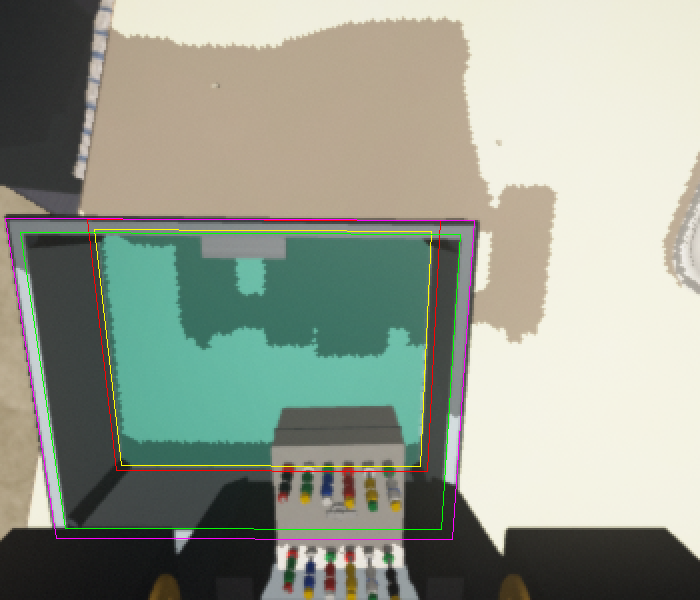

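Request:
apply_moves([
  [3,0,0.2],
  [6,0,0.2],
  [8.5,0,0.2],
  [10.5,0,0.2],
  [11.3,0,0.2],
  [11.8,0,0.2],
  [11.9,0,0.2],
  [11.9,0,0.2],
  [11.9,0,0.2],
  [11.9,0,0.2],
], yaw=[0,0,0,0,0,0,0,0,0,0], gripper=[20,20,20,20,20,20,20,20,20,20])

```text
clock: 9.52
tool_pos: [0.536, 0.0066, 0.031]
eef_rot: [0.343, 0.618, -0.341, 0.62]
contact_force: [0.5, -0.1, -1.5]
opening: 0.396
```

Run:
```python
from ov import *
c,im=wsnap("w8"); mv()
```

```text
t=9.6 pos [0.536  0.0065 0.0309] jawang 0.561 xaxis [ 0.004  0.001 -1.   ] open 0.400 F [ 0.6 -0.7 -0.3] |
```

View pics/w8.png

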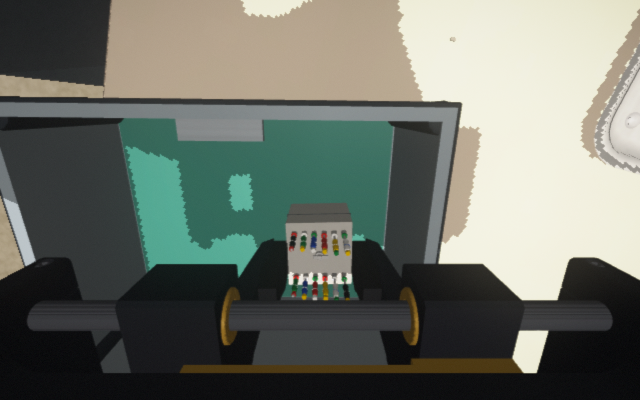

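Request:
apply_moves([
  [0.2,0,0],
  [0.2,0,0],
  [0.2,0,0],
  [0.2,0,0],
  [0.2,0,0],
  [-2,0,0],
  [-5,0,0],
  [-9,0,0],
  [-12,0,0],
  [-14,0,0],
], yaw=[0,0,0,0,0,0,0,0,0,0], gripper=[20,40,54,54,54,54,54,54,54,54])

```text
clock: 10.4
tool_pos: [0.5363, 0.007, 0.1739]
eef_rot: [0.344, 0.617, -0.34, 0.621]
contact_force: [-0.0, -0.8, -0.5]
opening: 0.543
```

Run:
```python
from ov import *
c,im=wsnap("w9"); mv([.346,.343,.16],.588); print(get_state()["q"])
```

```text
t=10.4 pos [0.538  0.0074 0.1765] jawang 0.561 xaxis [ 0.012  0.002 -1.   ] open 0.543 F [-0.7 -0.2  2. ] | dcm [  1.49   1.6  -38.64] yaw -0.027 (q7 -0.20) 
[ 0.32245336  0.73154687 -0.71321712  1.88051857  0.67668815  0.77414043
 -0.20355665]
```

View pics/w9.png

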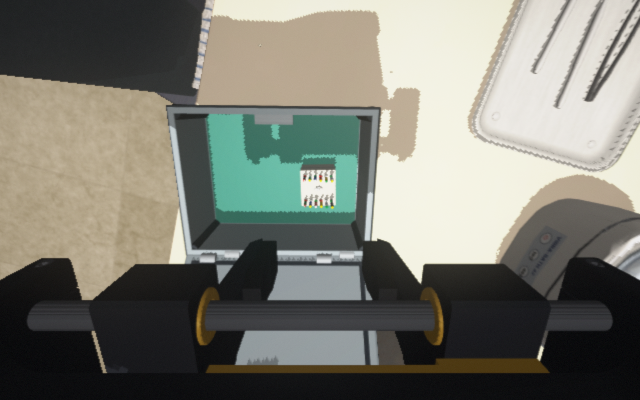

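Run:
```python
from h import *
mv([.38,.26,.2],.45)
```

```text
t=10.4 pos [0.538  0.0074 0.1765] jawang 0.561 xaxis [ 0.012  0.002 -1.   ] open 0.543 F [-0.7 -0.2  2. ] | dcm [ -2.49   0.11 -29.78] yaw 0.111 (q7 -0.20)
```

Request:
apply_moves([
  [-1,0,-4],
  [-2,0,-8],
  [-2.5,0.1,-12],
  [-2.5,0.1,-16],
  [-2.5,0.1,-20],
  [-2.5,0.1,-24],
  [-2.5,0.1,-28],
  [-2.5,0.1,-29.8],
  [-2.5,0.1,-29.8],
  [-2.5,0.1,-29.8],
], yaw=[0,0,0.05,0.1,0.11,0.11,0.11,0.11,0.11,0.11], gripper=[60,75,75,75,75,75,75,75,75,75])

```text
clock: 11.28
tool_pos: [0.3793, 0.2607, 0.2001]
eef_rot: [0.377, 0.597, -0.372, 0.603]
contact_force: [0.2, -0.2, 0.0]
opening: 0.747
```

```bash
cat > st.py <<'E'
from h import *
def stands():
    wsnap();wsnap()
    c,im=wsnap("st"); mv()
    for t in ["files_1_mid","files_2_mid","files_3_mid"]:
        for d in spot_point(t,"wrist")[:3]: print(t,round(d["score"],2),np.round(d["pixel"]),onz(c,d["pixel"],.017).round(4))
    r=rect(im,c,.29,.45,.21,.41,.034,3500); cv2.imwrite("pics/strect.png",r[:,:,::-1])
E
python3 -c "from st import *; stands()"
```

```text
t=11.4 pos [0.3807 0.2584 0.1998] jawang 0.449 xaxis [ 0.012  0.001 -1.   ] open 0.745 F [ 0.3 -0.4 -1.4] | 
files_1_mid 0.72 [321.  94.] [0.3439 0.3441 0.017 ]
files_2_mid 0.26 [310. 244.] [0.409  0.1772 0.017 ]
files_3_mid 0.57 [313. 157.] [0.3655 0.2793 0.017 ]
```

View pics/strect.png

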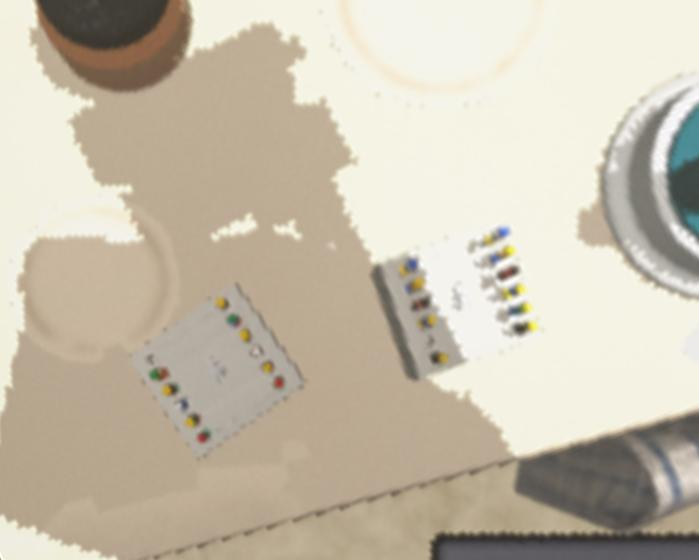

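View pics/st.png

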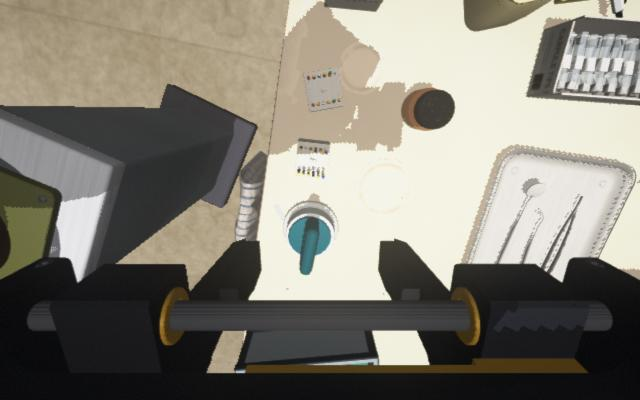

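Run:
```python
from h import *
mv([.365,.279,.09],.31)
```

```text
t=11.6 pos [0.3806 0.2588 0.1999] jawang 0.449 xaxis [ 0.012  0.001 -1.   ] open 0.752 F [-0.7 -0.1 -0.2] | dcm [10.98 -0.65 -2.54] yaw 0.139 (q7 -0.90)
```

Request:
apply_moves([
  [2,-0.6,-2.5],
  [5,-0.6,-2.5],
  [8,-0.6,-2.5],
  [11,-0.6,-2.5],
  [13,-0.6,-2.5],
  [15,-0.6,-2.5],
  [16.8,-0.6,-2.5],
  [17.6,-0.6,-2.5],
  [17.6,-0.6,-2.5],
  [17.6,-0.6,-2.5],
], yaw=[0.1,0.14,0.14,0.14,0.14,0.14,0.14,0.14,0.14,0.14], gripper=[70,65,65,65,65,65,65,65,65,65])

```text
clock: 12.42
tool_pos: [0.3666, 0.2785, 0.0235]
eef_rot: [0.42, 0.568, -0.415, 0.574]
contact_force: [-0.4, 0.5, 0.0]
opening: 0.649
```

Run:
```python
from h import *
c,im=wsnap("w10"); mv([.365,.279,.023],.31)
```

```text
t=12.5 pos [0.3668 0.2788 0.024 ] jawang 0.308 xaxis [ 0.012  0.001 -1.   ] open 0.657 F [0.1 0.7 0. ] | dcm [ 0.1  -0.17 -0.08] yaw -0.002 (q7 -1.47)
```

View pics/w10.png

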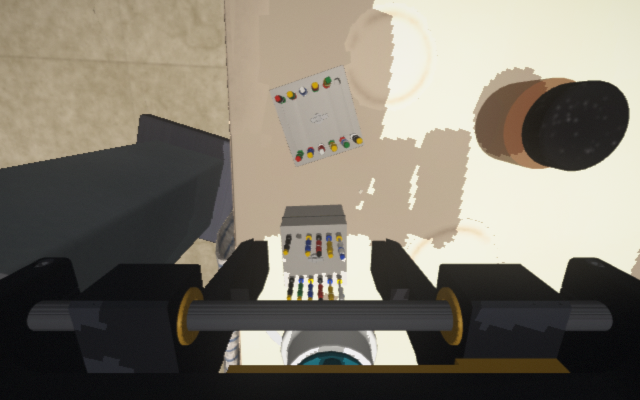

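Request:
apply_moves([
  [0.1,0,0],
  [0.1,0,0],
  [0.1,0,0],
  [0.1,0,0],
  [0.1,0,0],
  [0.1,0,0],
  [-4,0,0],
  [-8,0,0],
  [-12,0,0],
  [-13,0,0],
], yaw=[0,0,0,0,0,0,0,0,0,0], gripper=[30,20,20,20,20,20,20,20,20,20])

```text
clock: 13.3
tool_pos: [0.366, 0.2798, 0.1582]
eef_rot: [0.422, 0.568, -0.413, 0.574]
contact_force: [0.4, 0.5, -1.3]
opening: 0.399
```

Run:
```python
from h import *
wsnap(); c,im=wsnap("w11"); mv([.498-.036*.848+.022*.53, -.003-.036*.53-.022*.848,.15],.558)
```

```text
t=13.4 pos [0.3666 0.2795 0.1565] jawang 0.307 xaxis [ 0.016  0.006 -1.   ] open 0.395 F [ 0.1  0.5 -1.1] | dcm [ 0.65  1.05 33.93] yaw -0.251 (q7 -1.20)
```

View pics/w11.png

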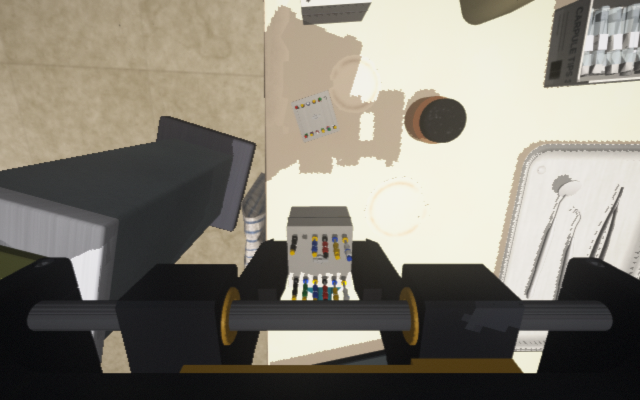

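Request:
apply_moves([
  [0,0.1,4],
  [0,0.2,8],
  [0,0.4,12],
  [0,0.6,16],
  [0.3,0.7,20],
  [0.5,0.9,24],
  [0.6,1,28],
  [0.6,1,32],
  [0.6,1,33.9],
  [0.6,1,33.9],
], yaw=[0,0,-0.05,-0.1,-0.15,-0.2,-0.25,-0.25,-0.25,-0.25], gripper=[20,20,20,20,20,20,20,20,20,20])

```text
clock: 14.23
tool_pos: [0.4782, -0.0471, 0.148]
eef_rot: [0.349, 0.613, -0.344, 0.62]
contact_force: [-0.3, -0.2, -1.2]
opening: 0.402
```

Run:
```python
from ov import *
for i in range(4): wsnap()
c,im=wsnap("w12")
s=2;big=cv2.resize(im,None,fx=s,fy=s,interpolation=3); overlay(big,c,.498,-.003,.558,s)
cv2.imwrite("pics/w12o.png",big[0:600,300:1000,::-1]);mv([.498-.036*.848+.022*.53, -.003-.036*.53-.022*.848,.031],.558)
```

```text
t=14.5 pos [ 0.478  -0.0388  0.1501] jawang 0.560 xaxis [ 0.015  0.006 -1.   ] open 0.396 F [-0.1 -0.1 -0.5] | dcm [11.91 -0.2   0.2 ] yaw 0.002 (q7 -0.29)
```

View pics/w12o.png

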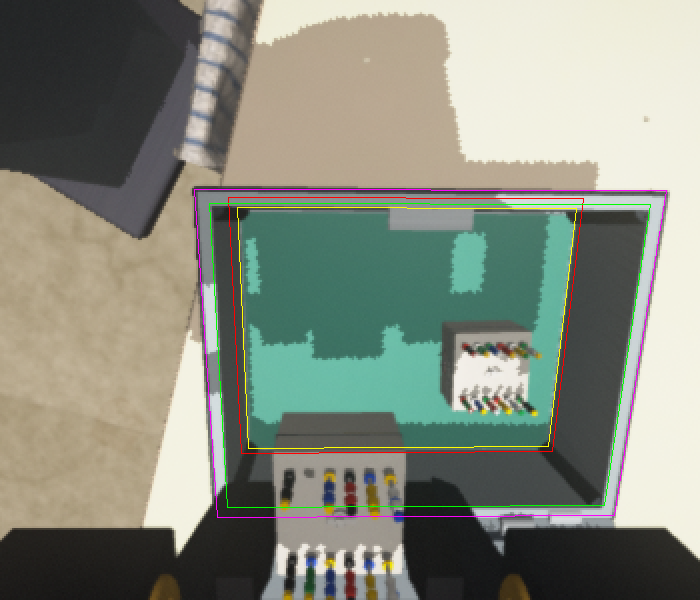

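Request:
apply_moves([
  [3,-0.1,0.1],
  [6,-0.1,0.2],
  [9,-0.2,0.2],
  [10.8,-0.2,0.2],
  [11.6,-0.2,0.2],
  [11.9,-0.2,0.2],
  [12.1,-0.2,0.2],
  [12.1,-0.2,0.2],
  [12.1,-0.2,0.2],
  [12.1,-0.2,0.2],
], yaw=[0,0,0,0,0,0,0,0,0,0], gripper=[20,20,20,20,20,20,20,20,20,20])

```text
clock: 15.32
tool_pos: [0.4796, -0.0406, 0.0298]
eef_rot: [0.347, 0.615, -0.337, 0.623]
contact_force: [0.6, 0.2, -1.3]
opening: 0.394
```

Run:
```python
from h import *
c,im=wsnap("w13"); mv()
```

```text
t=15.4 pos [ 0.4796 -0.0407  0.0297] jawang 0.560 xaxis [ 0.016  0.007 -1.   ] open 0.400 F [-0.2 -0.1 -0.6] |
```

View pics/w13.png

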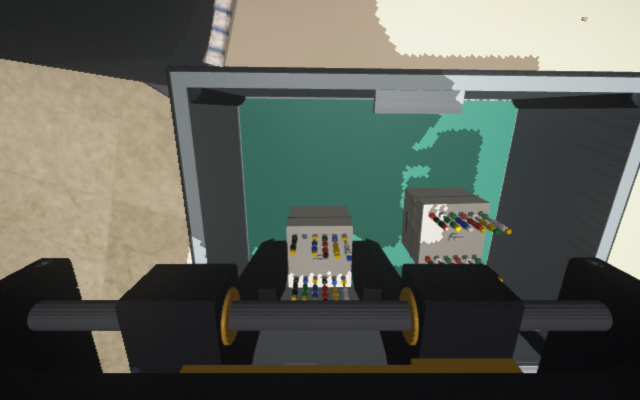

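Request:
apply_moves([
  [0.1,0,0],
  [0.1,0,0],
  [0.1,0,0],
  [0,0,0],
  [-1,0,0],
  [-4,0,0],
  [-8,0,0],
  [-12,0,0],
  [-14,0,0],
  [-14,0,0],
], yaw=[0,0,0,0,0,0,0,0,0,0], gripper=[45,49,49,49,49,49,49,49,49,49])

```text
clock: 16.2
tool_pos: [0.4796, -0.0413, 0.1737]
eef_rot: [0.349, 0.612, -0.336, 0.625]
contact_force: [0.4, 0.1, -0.2]
opening: 0.491
```

Run:
```python
from h import *
for i in range(3): wsnap()
c,im=wsnap("w14"); mv([.365,.27,.2],.59)
```

```text
t=16.4 pos [ 0.4764 -0.0421  0.1687] jawang 0.560 xaxis [ 0.014  0.006 -1.   ] open 0.490 F [0.8 0.4 0.8] | dcm [ -3.1    7.17 -32.35] yaw -0.030 (q7 -0.24)
```

View pics/w14.png

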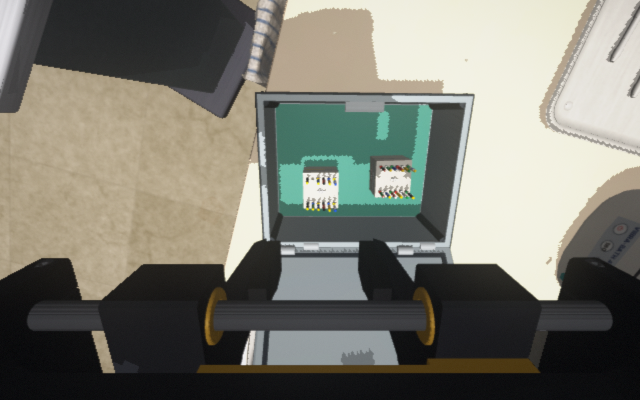

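Request:
apply_moves([
  [-1,0.8,-4],
  [-2,1.7,-8],
  [-3,2.6,-12],
  [-3.1,3.5,-16],
  [-3.1,4.4,-20],
  [-3.1,5.3,-24],
  [-3.1,6.2,-28],
  [-3.1,7.2,-32.4],
  [-3.1,7.2,-32.4],
  [-3.1,7.2,-32.4],
], yaw=[0,0,0,0,-0.03,-0.03,-0.03,-0.03,-0.03,-0.03], gripper=[60,65,65,65,65,65,65,65,65,65])

```text
clock: 17.23
tool_pos: [0.363, 0.2734, 0.1991]
eef_rot: [0.335, 0.622, -0.327, 0.628]
contact_force: [0.2, -0.1, 0.5]
opening: 0.651
```

```bash
python3 -c "
from st import *
for i in range(3): wsnap()
stands()"
```

```text
t=17.5 pos [0.3656 0.2685 0.1996] jawang 0.586 xaxis [ 0.014  0.004 -1.   ] open 0.649 F [-0.5  0.7 -0.5] | 
files_1_mid 0.62 [340. 109.] [0.3439 0.3465 0.017 ]
```

View pics/strect.png

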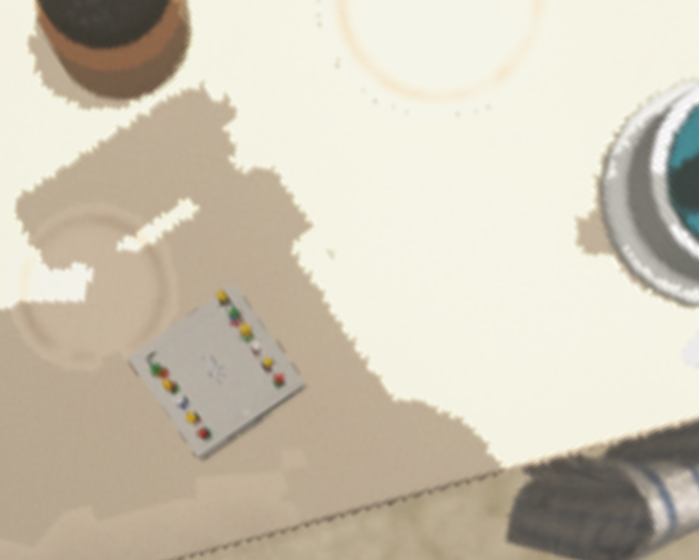

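Run:
```python
from h import *
mv([.3445,.3475,.1],.594)
mv([.3445,.3475,.023],.594)
```

```text
t=17.7 pos [0.3655 0.2695 0.2   ] jawang 0.588 xaxis [ 0.014  0.006 -1.   ] open 0.648 F [-0.2  0.7 -1.5] | dcm [10.01  2.43 -7.68] yaw -0.006 (q7 -0.88) 
t=17.7 pos [0.3655 0.2695 0.2   ] jawang 0.588 xaxis [ 0.014  0.006 -1.   ] open 0.648 F [-0.2  0.7 -1.5] | dcm [17.71  2.31 -7.71] yaw -0.006 (q7 -0.88)
```

Request:
apply_moves([
  [2,1.2,-4],
  [4,2.4,-7.7],
  [7,2.4,-7.7],
  [10,2.4,-7.7],
  [13,2.3,-7.7],
  [16,2.3,-7.7],
  [17.6,2.3,-7.7],
  [17.6,2.3,-7.7],
  [17.6,2.3,-7.7],
  [17.6,2.3,-7.7],
], yaw=[0,0,0,0,0,0,0,0,0,0], gripper=[65,65,65,65,65,65,65,65,65,65])

```text
clock: 18.52
tool_pos: [0.3449, 0.3478, 0.025]
eef_rot: [0.339, 0.62, -0.329, 0.627]
contact_force: [0.2, 0.2, 0.3]
opening: 0.648
```

Run:
```python
from h import *
wsnap();c,im=wsnap("w15"); mv([.3445,.3475,.023],.594)
```

```text
t=18.6 pos [0.3452 0.3479 0.0254] jawang 0.587 xaxis [ 0.015  0.008 -1.   ] open 0.651 F [ 0.3 -0.7  0.5] | dcm [ 0.24 -0.08 -0.  ] yaw -0.007 (q7 -1.40)
```

View pics/w15.png

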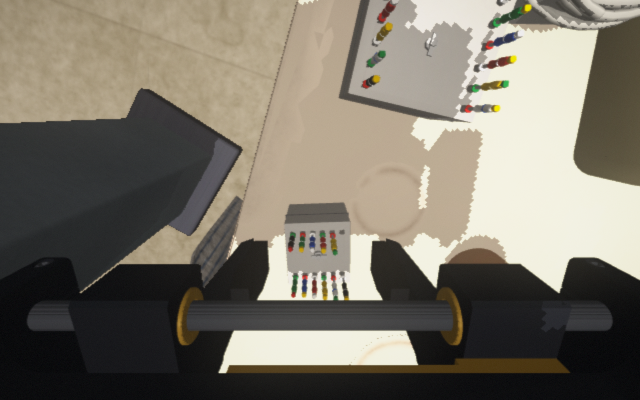

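Request:
apply_moves([
  [0.2,0,0],
  [0.2,0,0],
  [0.2,0,0],
  [0.2,0,0],
  [0.2,0,0],
  [0.2,0,0],
  [-4,0,0],
  [-8,0,0],
  [-12,0,0],
  [-13,0,0],
], yaw=[0,0,0,0,0,0,0,0,0,0], gripper=[30,20,20,20,20,20,20,20,20,20])

```text
clock: 19.45
tool_pos: [0.3438, 0.349, 0.1598]
eef_rot: [0.341, 0.62, -0.327, 0.627]
contact_force: [0.2, 1.0, -1.0]
opening: 0.395
```

Run:
```python
from h import *
wsnap(); c,im=wsnap("w16"); mv([.498-.036*.848-.032*.53, -.003-.036*.53+.032*.848,.15],.558)
```

```text
t=19.6 pos [0.3441 0.3479 0.157 ] jawang 0.586 xaxis [ 0.018  0.011 -1.   ] open 0.396 F [ 0.9  0.4 -1.8] | dcm [  0.51 -10.1   34.45] yaw 0.028 (q7 -1.08)
```

View pics/w16.png

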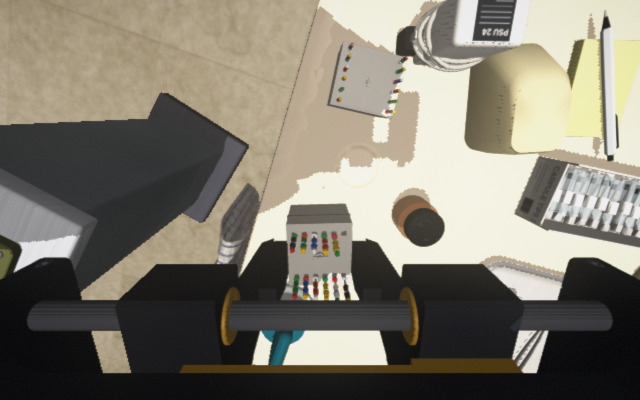

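Request:
apply_moves([
  [0,-1.2,4],
  [0,-2.3,8],
  [0,-3.5,12],
  [0.2,-4.7,16],
  [0.3,-5.8,20],
  [0.4,-7,24],
  [0.5,-8.2,28],
  [0.5,-9.3,32],
  [0.5,-10.1,34.4],
  [0.5,-10.1,34.4],
], yaw=[0,0,0,0,0.03,0.03,0.03,0.03,0.03,0.03], gripper=[20,20,20,20,20,20,20,20,20,20])

```text
clock: 20.38
tool_pos: [0.4495, -0.0023, 0.1472]
eef_rot: [0.351, 0.613, -0.343, 0.619]
contact_force: [0.1, -0.1, 0.2]
opening: 0.395
```

Run:
```python
from ov import *
for i in range(4): wsnap()
c,im=wsnap("w17")
s=2;big=cv2.resize(im,None,fx=s,fy=s,interpolation=3); overlay(big,c,.498,-.003,.558,s)
cv2.imwrite("pics/w17o.png",big[0:600,300:1000,::-1]);mv([.498-.036*.848-.032*.53, -.003-.036*.53+.032*.848,.031],.558)
```

```text
t=20.6 pos [0.4496 0.0072 0.1495] jawang 0.559 xaxis [ 0.017  0.012 -1.   ] open 0.394 F [-0.   0.3 -0.6] | dcm [11.85 -0.28  0.25] yaw 0.001 (q7 -0.44)
```

View pics/w17o.png

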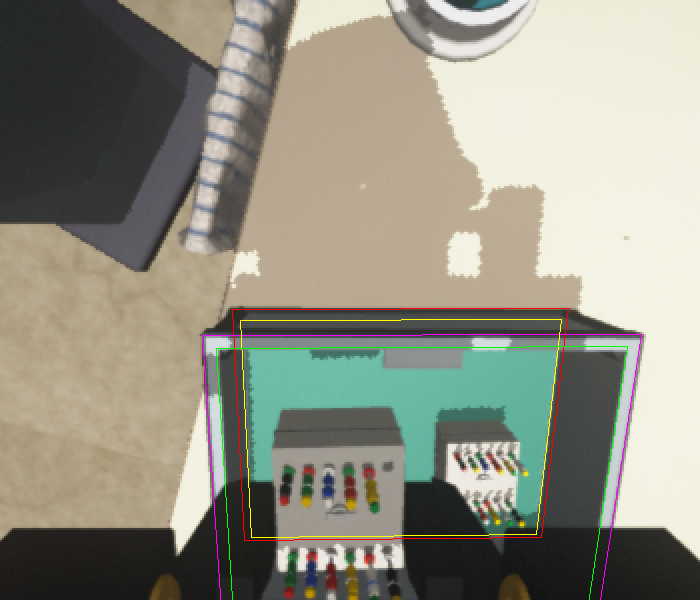

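Request:
apply_moves([
  [3,-0.1,0.1],
  [6,-0.2,0.2],
  [9,-0.3,0.2],
  [10.8,-0.3,0.2],
  [11.6,-0.3,0.2],
  [11.8,-0.3,0.2],
  [12,-0.3,0.2],
  [12,-0.3,0.2],
  [12,-0.3,0.2],
  [12,-0.3,0.2],
], yaw=[0,0,0,0,0,0,0,0,0,0], gripper=[20,20,20,20,20,20,20,20,20,20])

```text
clock: 21.47
tool_pos: [0.4505, 0.0056, 0.0301]
eef_rot: [0.35, 0.615, -0.336, 0.622]
contact_force: [0.3, 0.9, -1.7]
opening: 0.397
```

Run:
```python
from h import *
c,im=wsnap("w18"); mv()
```

```text
t=21.5 pos [0.4505 0.0054 0.0301] jawang 0.559 xaxis [ 0.018  0.013 -1.   ] open 0.394 F [-0.4 -0.9 -1.1] |
```

View pics/w18.png

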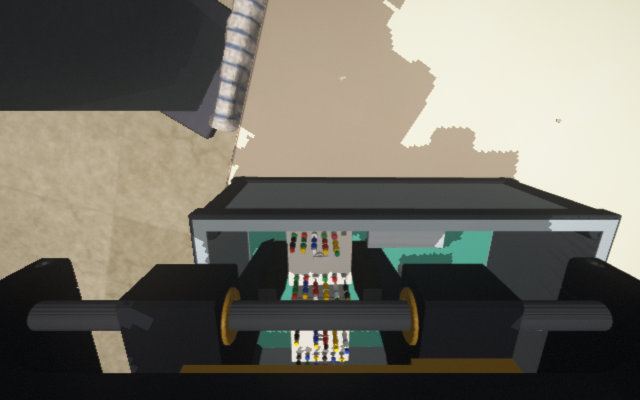

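Request:
apply_moves([
  [0.1,0,0],
  [0.1,0,0],
  [0.1,0,0],
  [0,0,0],
  [-1,0,0],
  [-4,0,0],
  [-8,0,0],
  [-12,0,0],
  [-16,0,0],
  [-18,0,0],
], yaw=[0,0,0,0,0,0,0,0,0,0], gripper=[45,49,49,49,49,49,49,49,49,49])

```text
clock: 22.35
tool_pos: [0.4479, 0.0038, 0.214]
eef_rot: [0.351, 0.614, -0.335, 0.623]
contact_force: [0.7, -0.3, -0.1]
opening: 0.492
```

Run:
```python
from h import *
for i in range(4): wsnap()
c,im=wsnap("w19"); mv([.40,.10,.26],.558); print(get_state()["q"])
```

```text
t=22.6 pos [0.4465 0.0025 0.2093] jawang 0.558 xaxis [ 0.017  0.012 -1.   ] open 0.489 F [ 0.4 -0.2  0.7] | dcm [ -5.03   1.33 -10.74] yaw 0.000 (q7 -0.26) 
[ 0.40126446  0.58609307 -0.78050789  2.10425958  0.65067915  0.68421923
 -0.2551484 ]
```

View pics/w19.png

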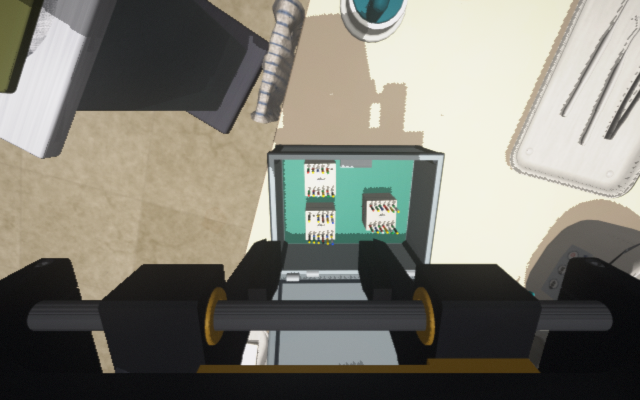

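Run:
```python
from ov import *
o,r=caseT(.498,-.003,.558)
a=camera_params("scene");b=camera_params("top")
for t in ["lid_handle","lock_slot"]:
    print(t)
s0=cv2.imread("pics/scene0.png");t0=cv2.imread("pics/top0.png")
for pa,pb,n in [((525,196),(514,141),"h"),((503,215),(489,156),"slot")]:
    p=tri([(a,pa),(b,pb)]); l=r.inv().apply(p-o); print(n,p.round(4),"case",l.round(4),"ang",np.arctan2(l[2]-.074,l[1]+.0675))
for n,im,c,bb in [("s",s0,a,(380,160,560,290)),("t",t0,b,(380,100,540,240))]:
    s=4;big=cv2.resize(im[:,:,::-1].copy(),None,fx=s,fy=s,interpolation=3); overlay(big,c,.498,-.003,.558,s,2.32)
    x0,y0,x1,y1=[v*s for v in bb]; cv2.imwrite(f"pics/ov3_{n}.png",big[y0:y1,x0:x1,::-1])
```

```text
lid_handle
lock_slot
h [ 0.6007 -0.167   0.2001] case [ 0.0003 -0.1935  0.2001] ang 2.3561563998091337
slot [ 0.5792 -0.1374  0.1328] case [-0.0023 -0.1571  0.1328] ang 2.560392896863197
```

View pics/ov3_s.png

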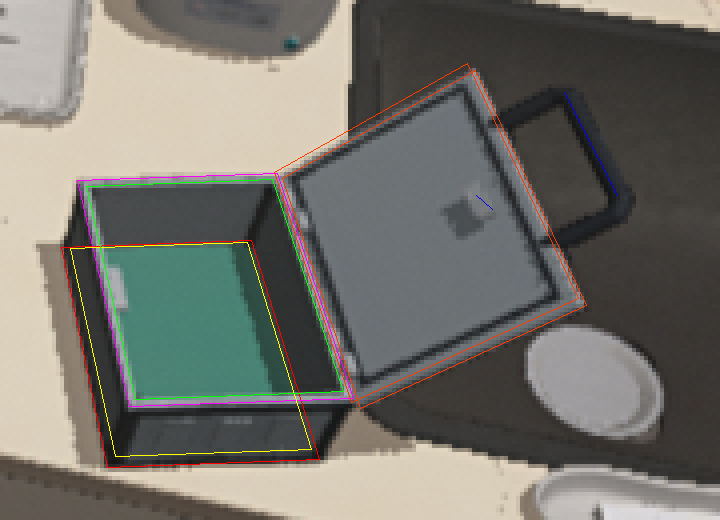

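View pics/ov3_t.png

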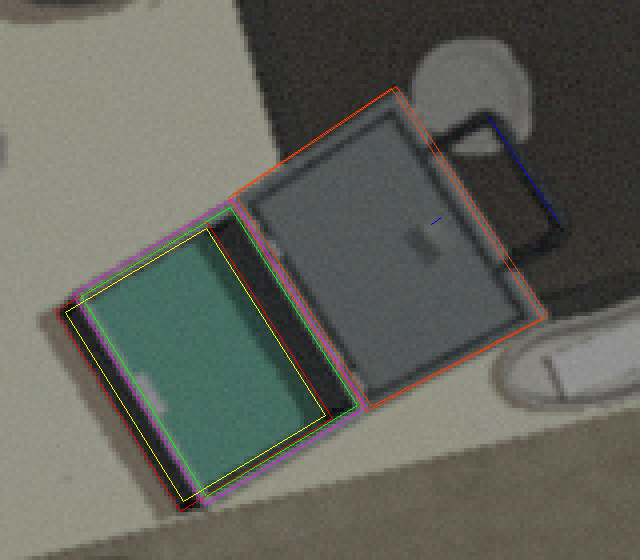

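Run:
```python
from ov import *
b=camera_params("top")
for p in [(450,60),(440,75),(560,35),(250,95),(380,100)]: print(p,onz(b,p,.6).round(3))
mv([.601,-.1675,.26],2.129)
```

```text
(450, 60) [0.629 0.105 0.6  ]
(440, 75) [0.604 0.122 0.6  ]
(560, 35) [ 0.675 -0.075  0.6  ]
(250, 95) [0.565 0.429 0.6  ]
(380, 100) [0.56  0.219 0.6  ]
t=22.6 pos [0.4465 0.0025 0.2093] jawang 0.558 xaxis [ 0.017  0.012 -1.   ] open 0.489 F [ 0.4 -0.2  0.7] | dcm [-5.02  4.2  22.6 ] yaw -1.571 (q7 -0.26)
```

Request:
apply_moves([
  [-3,0,0],
  [-3.3,0,0],
  [-3.3,0.5,2],
  [-3.3,1,4],
  [-3.3,1.5,6],
  [-3.3,2,8],
  [-3.3,2.4,10],
  [-3.3,2.6,12],
  [-3.3,3,14],
  [-3.3,3,14],
], yaw=[-0.12,-0.24,-0.36,-0.48,-0.6,-0.72,-0.84,-0.96,-1.08,-1.2], gripper=[40,40,40,40,40,40,40,40,40,40])

```text
clock: 23.43
tool_pos: [0.5468, -0.1044, 0.2396]
eef_rot: [-0.063, 0.699, 0.07, 0.709]
contact_force: [-0.1, -0.4, 0.8]
opening: 0.399
```

Run:
```python
from ov import *
for i in range(3): wsnap()
mv([.601,-.1675,.24],2.129); print(get_state()["q"])
```

```text
t=23.6 pos [ 0.5446 -0.1003  0.2406] jawang 1.756 xaxis [ 0.013  0.014 -1.   ] open 0.404 F [-0.8  1.2  0.1] | dcm [ 0.04 -7.65  4.31] yaw -0.373 (q7 1.08) 
[ 0.72033052  0.80282564 -1.13899861  1.75696686  0.80330878  1.11391406
  1.07610568]
```

Request:
apply_moves([
  [0,-2,1],
  [0,-4,2],
  [0,-6,3.2],
  [0,-7.6,4.3],
  [0,-7.6,4.3],
  [0,-7.6,4.3],
  [0,-7.6,4.3],
], yaw=[-0.1,-0.2,-0.3,-0.37,-0.37,-0.37,-0.37], gripper=[40,40,40,40,40,40,40])

```text
clock: 24.17
tool_pos: [0.6, -0.1652, 0.24]
eef_rot: [-0.19, 0.675, 0.198, 0.685]
contact_force: [0.2, 0.2, -1.0]
opening: 0.4
```

Run:
```python
from ov import *
for i in range(3): wsnap()
c,im=wsnap("w20")
s=2;big=cv2.resize(im,None,fx=s,fy=s,interpolation=3); overlay(big,c,.498,-.003,.558,s,2.345)
cv2.imwrite("pics/w20o.png",cv2.resize(big,(800,500))[:,:,::-1])
mv([.601,-.1675,.2],2.129); print(get_state()["q"])
im=snapshot("scene"); crop(im,"s20",(300,60,640,320),2.3)
```

```text
t=24.4 pos [ 0.6004 -0.166   0.2406] jawang 2.127 xaxis [ 0.013  0.013 -1.   ] open 0.402 F [ 0.5  0.1 -0.4] | dcm [ 4.06 -0.17 -0.1 ] yaw -0.002 (q7 1.58) 
[ 0.76971103  0.91962703 -1.19932152  1.54446045  0.87460886  1.27697518
  1.58068106]
```

View pics/w20o.png

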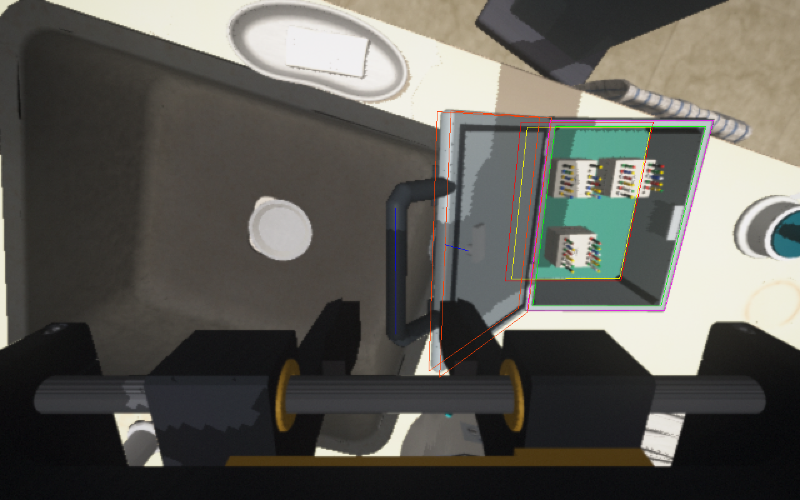

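View pics/s20.png

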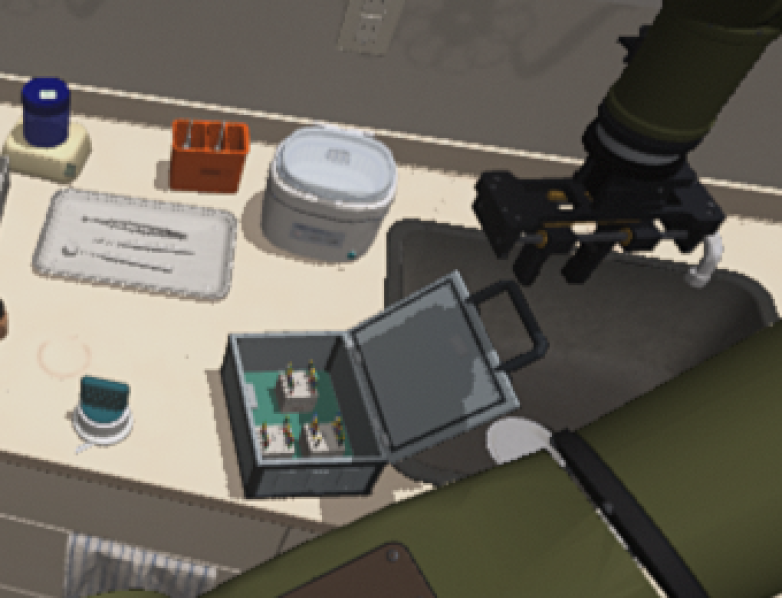

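Request:
apply_moves([
  [1,-0.1,-0.1],
  [2,-0.2,-0.1],
  [3,-0.2,-0.1],
  [4,-0.2,-0.1],
  [4,-0.2,-0.1],
  [4,-0.2,-0.1],
], yaw=[0,0,0,0,0,0], gripper=[40,40,40,40,40,40])

```text
clock: 24.92
tool_pos: [0.6007, -0.168, 0.1995]
eef_rot: [-0.191, 0.675, 0.198, 0.685]
contact_force: [0.8, 0.7, 0.6]
opening: 0.397
```

Run:
```python
from ov import *
for i in range(2): wsnap()
c,im=wsnap("w21"); mv()
im=snapshot("scene"); crop(im,"s21",(300,60,640,320),2.3)
```

```text
t=25.1 pos [ 0.6016 -0.1678  0.2011] jawang 2.127 xaxis [ 0.014  0.013 -1.   ] open 0.403 F [ 0.2  0.6 -0.4] |
```

View pics/w21.png

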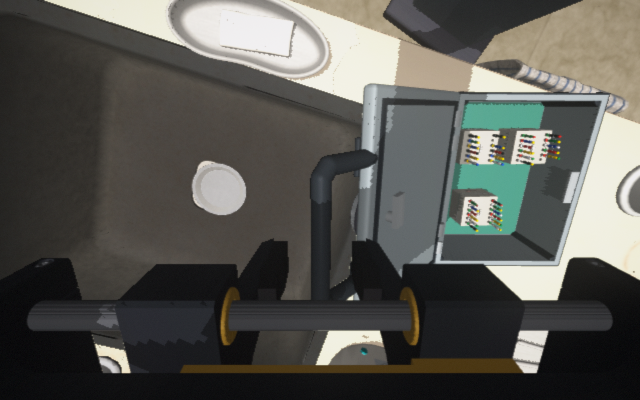

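View pics/s21.png

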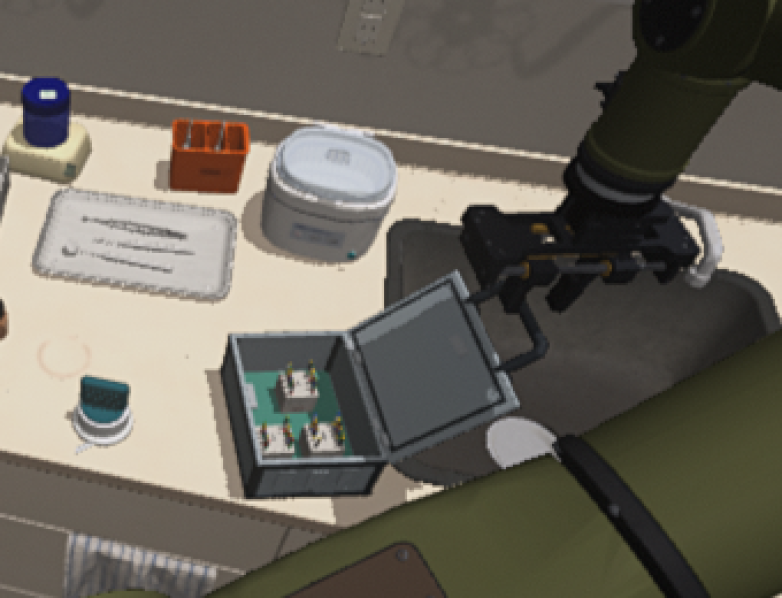

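Request:
apply_moves([
  [0,0,0],
  [0,0,0],
  [0,0,0],
  [0,0,0],
  [0,0,0],
  [0,0,0],
], yaw=[0,0,0,0,0,0], gripper=[20,5,5,5,5,5], force=12)

```text
clock: 25.62
tool_pos: [0.6016, -0.1679, 0.2012]
eef_rot: [-0.191, 0.674, 0.197, 0.686]
contact_force: [-0.2, -0.3, -0.0]
opening: 0.047
```

```bash
cat > arc.py <<'E'
from ov import *
import sys
def bar(th): return np.array([0,-.0675+.177*np.cos(th)-.005*np.sin(th),.074+.177*np.sin(th)+.005*np.cos(th)])
def arc(th1,n,off=None,th0=None):
    s=get_state(); o,r=caseT(.498,-.003,.558); Rm=R.from_quat(s["eef_rot"])
    l=r.inv().apply(s["tool_pos"]-o); 
    est=np.arctan2(l[2]-.074-.0,l[1]+.0675)-.028
    print("case pos",l.round(4),"th est from pos",est.round(3), "rad",np.hypot(l[2]-.074,l[1]+.0675).round(4)); mv()
    th0=est if th0 is None else th0
    rows=[]
    for th in np.linspace(th0,th1,n+1)[1:]:
        d=r.apply(bar(th)-bar(th0)); rows.append((Rm.inv().apply(d)*100).round(1).tolist())
    print(rows)
E
python3 -c "
from arc import *
arc(1.95,9)"
```

```text
case pos [ 0.0006 -0.1947  0.2012] th est from pos 2.328 rad 0.1799
t=25.6 pos [ 0.6016 -0.1679  0.2012] jawang 2.127 xaxis [ 0.014  0.013 -1.   ] open 0.047 F [-0.2 -0.3 -0. ] | 
[[-0.5, 0.5, 0.0], [-1.0, 1.1, 0.0], [-1.5, 1.7, 0.0], [-1.9, 2.3, 0.0], [-2.3, 2.9, 0.0], [-2.7, 3.5, 0.0], [-3.1, 4.2, 0.1], [-3.4, 4.8, 0.1], [-3.7, 5.5, 0.1]]
```

Run:
```python
from ov import *
c,im=wsnap(); crop(im,"w22",(200,200,460,380),3)
im=snapshot("scene"); crop(im,"s22",(420,130,600,270),4.4)
```

```text
(no output)
```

View pics/w22.png

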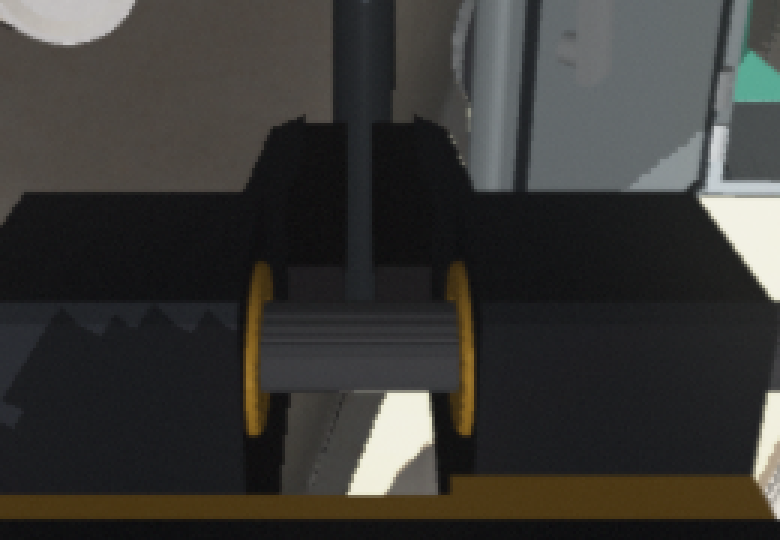

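View pics/s22.png

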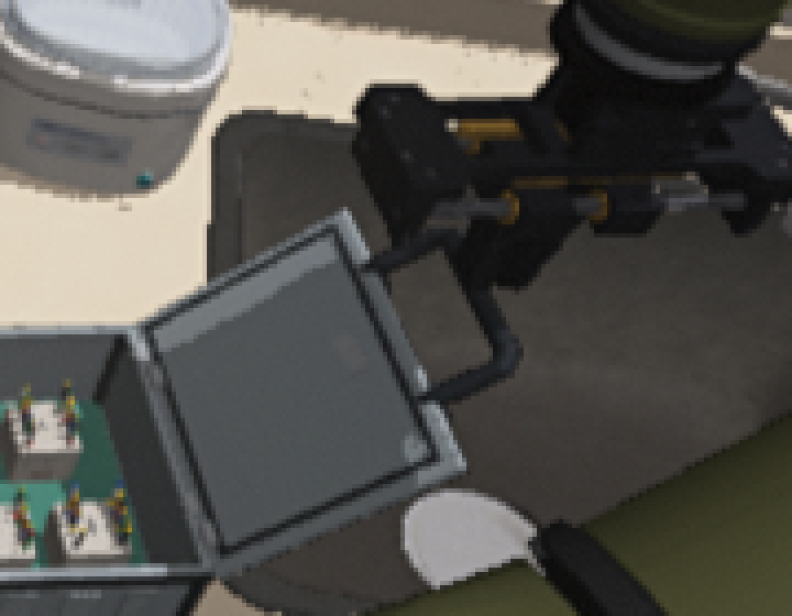

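Run:
```python
from arc import *
o,r=caseT(.498,-.003,.558)
for n,bb in [("scene",(490,170,550,230)),("top",(480,115,530,170))]:
    c=camera_params(n); im=cv2.imread(f"pics/{n}0.png")[:,:,::-1].copy()
    s=12; x0,y0,x1,y1=bb; big=cv2.resize(im[y0:y1,x0:x1],None,fx=s,fy=s,interpolation=3)
    big=cv2.convertScaleAbs(big,alpha=1.8)
    for th,col in [(2.25,(255,0,0)),(2.35,(0,255,0)),(2.45,(60,60,255))]:
        P=np.array([bar(th)+[.039,0,0],bar(th)-[.039,0,0]])
        q=(proj(c,o+r.apply(P))-[x0,y0]+.5)*s
        cv2.line(big,tuple(q[0].astype(int)),tuple(q[1].astype(int)),col,1)
    cv2.imwrite(f"pics/bar_{n}.png",big[:,:,::-1])
```

```text
(no output)
```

View pics/bar_scene.png

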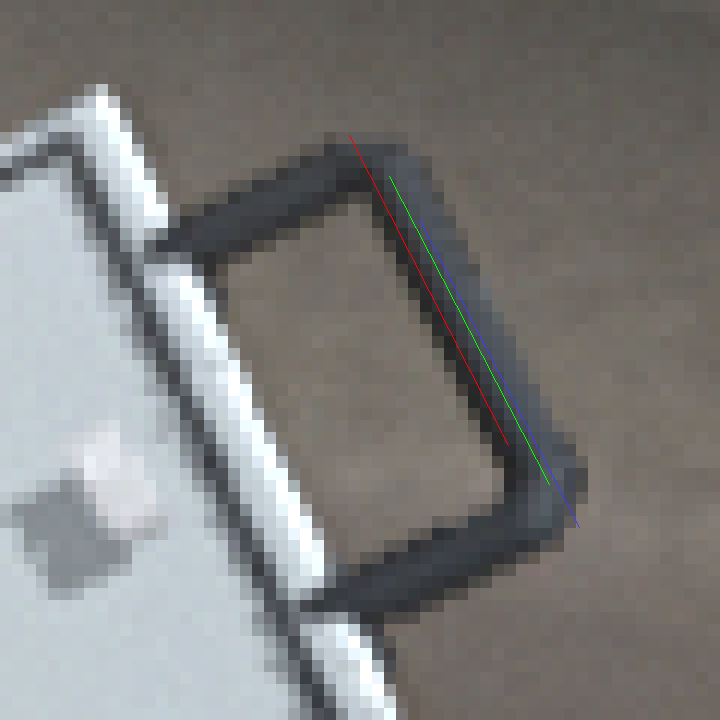

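View pics/bar_top.png

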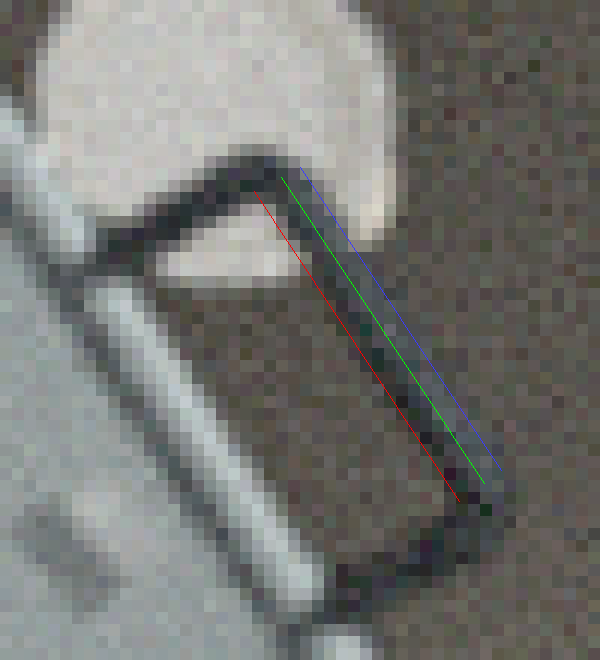

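Run:
```python
from arc import *
o,r=caseT(.498,-.003,.558)
c=camera_params("wrist"); mv(); print(c["position"])
ip=lambda P:R.from_quat(c["orientation"]).inv().apply(P-c["position"])
for th in (2.3,2.345,2.4,2.45):
    for x in (-.039,-.02,0,.02,.039):
        P=o+r.apply(bar(th)+[x,0,0]); print(th,x,proj(c,P).round(1),"depth",ip(P)[2].round(3),"w",(12/1000*K(c)/ip(P)[2]).round(1))
tp=get_state()["tool_pos"]; print("tcp",proj(c,tp),"tip",proj(c,tp+R.from_quat(get_state()["eef_rot"]).apply([.014,0,0])))
im=cv2.imread("pics/w22.png")
```

```text
t=25.7 pos [ 0.6016 -0.1678  0.2012] jawang 2.127 xaxis [ 0.014  0.013 -1.   ] open 0.048 F [0.5 0.3 1. ] | 
[ 0.53510666 -0.21086618  0.35256542]
2.3 -0.039 [331.1 183.4] depth 0.155 w 22.5
2.3 -0.02 [330.7 216.6] depth 0.161 w 21.7
2.3 0 [330.3 249.1] depth 0.167 w 20.9
2.3 0.02 [329.9 279.2] depth 0.173 w 20.1
2.3 0.039 [329.6 305.8] depth 0.179 w 19.5
2.345 -0.039 [320.4 180.8] depth 0.16 w 21.8
2.345 -0.02 [320.4 213.1] depth 0.166 w 21.0
2.345 0 [320.4 244.7] depth 0.172 w 20.2
2.345 0.02 [320.4 274. ] depth 0.179 w 19.5
2.345 0.039 [320.4 300.1] depth 0.185 w 18.9
2.4 -0.039 [308.8 177.7] depth 0.167 w 20.9
2.4 -0.02 [309.2 208.9] depth 0.173 w 20.2
2.4 0 [309.6 239.4] depth 0.179 w 19.5
2.4 0.02 [310.  267.9] depth 0.185 w 18.8
2.4 0.039 [310.3 293.2] depth 0.191 w 18.2
2.45 -0.039 [299.7 175. ] depth 0.173 w 20.1
2.45 -0.02 [300.4 205.1] depth 0.179 w 19.5
2.45 0 [301.1 234.7] depth 0.186 w 18.8
2.45 0.02 [301.7 262.4] depth 0.192 w 18.2
2.45 0.039 [302.3 287. ] depth 0.198 w 17.6
tcp [320.63787244 248.89377025] tip [320.53719337 238.76937601]
```

Run:
```python
from arc import *
c,im=wsnap("w23"); crop(im,"w23z",(270,130,420,330),4)
im=cv2.imread("pics/w21.png")
```

```text
(no output)
```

View pics/w23z.png

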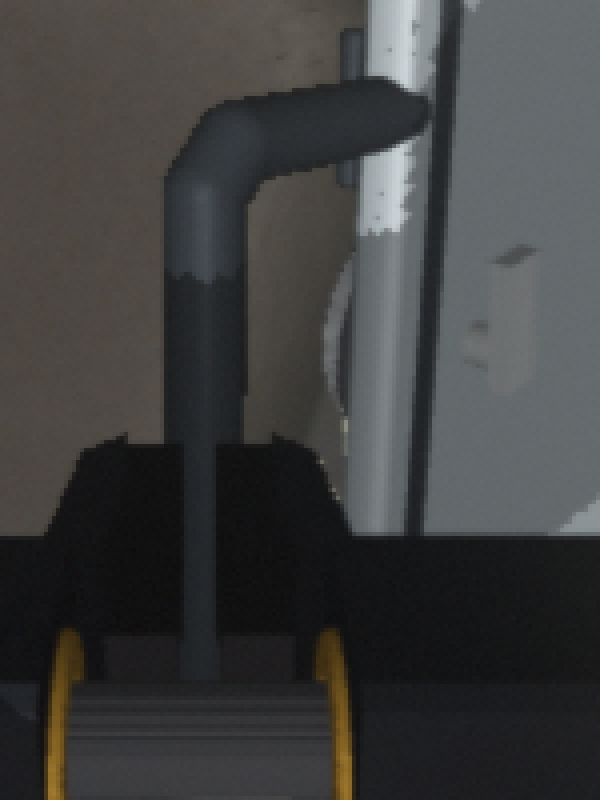

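Request:
apply_moves([
  [0,0,0],
  [0,0,0],
  [0,0,0],
  [0,0,0],
  [0.5,0,0],
  [1,0,0],
  [1.5,0,0],
  [1.5,0,0],
  [1.5,0,0],
  [1.5,0,0],
], yaw=[0,0,0,0,0,0,0,0,0,0], gripper=[30,34,34,34,34,34,34,34,34,34])

```text
clock: 26.6
tool_pos: [0.6019, -0.1676, 0.1861]
eef_rot: [-0.191, 0.674, 0.197, 0.686]
contact_force: [-1.0, 0.7, -0.4]
opening: 0.342
```

Run:
```python
from arc import *
wsnap();c,im=wsnap("w24"); crop(im,"w24z",(230,130,430,330),4); mv()
```

```text
t=26.7 pos [ 0.602  -0.1676  0.1864] jawang 2.127 xaxis [ 0.014  0.013 -1.   ] open 0.342 F [-0.3 -0.5  0.8] |
```

View pics/w24z.png

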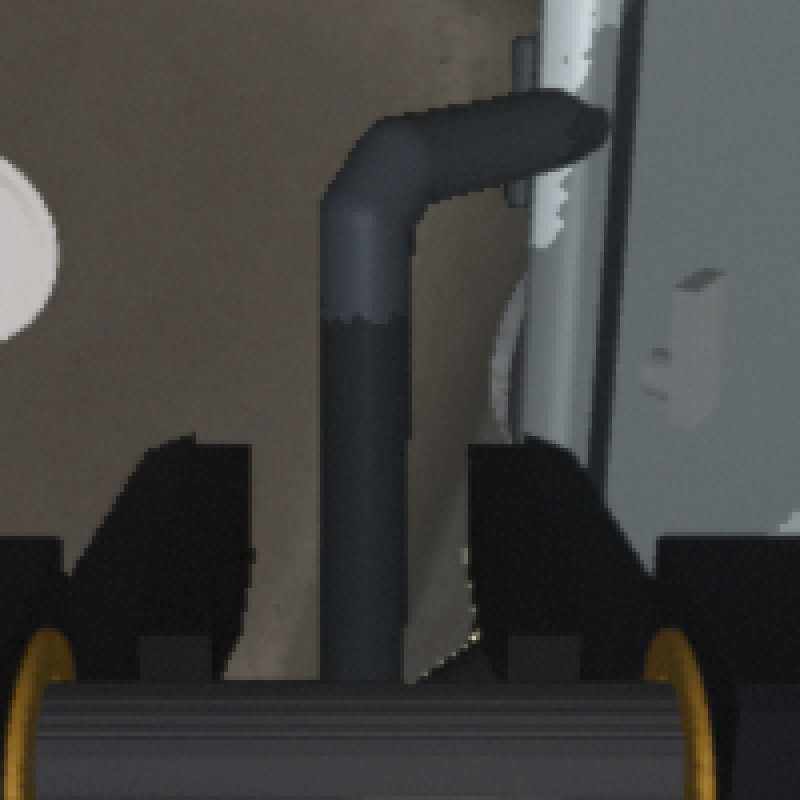

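Request:
apply_moves([
  [0,0,0],
  [0,0,0],
  [0,0,0],
  [0,0,0],
  [0,0,0],
  [0,0,0],
], yaw=[0,0,0,0,0,0], gripper=[10,3,3,3,3,3], force=12)

```text
clock: 27.2
tool_pos: [0.6019, -0.1674, 0.1864]
eef_rot: [-0.191, 0.674, 0.197, 0.686]
contact_force: [-0.6, 0.6, 0.1]
opening: 0.128
```

Run:
```python
from arc import *
wsnap();c,im=wsnap("w25"); crop(im,"w25z",(230,130,430,330),4); arc(2.0,8)
```

```text
case pos [ 0.0011 -0.1945  0.1864] th est from pos 2.389 rad 0.1696
t=27.3 pos [ 0.6019 -0.1674  0.1864] jawang 2.127 xaxis [ 0.014  0.014 -1.   ] open 0.130 F [ 0.3  1.  -0.3] | 
[[-0.6, 0.6, 0.0], [-1.2, 1.2, 0.0], [-1.8, 1.9, 0.0], [-2.3, 2.5, 0.0], [-2.8, 3.2, 0.0], [-3.3, 3.9, 0.1], [-3.7, 4.7, 0.1], [-4.1, 5.5, 0.1]]
```

View pics/w25z.png

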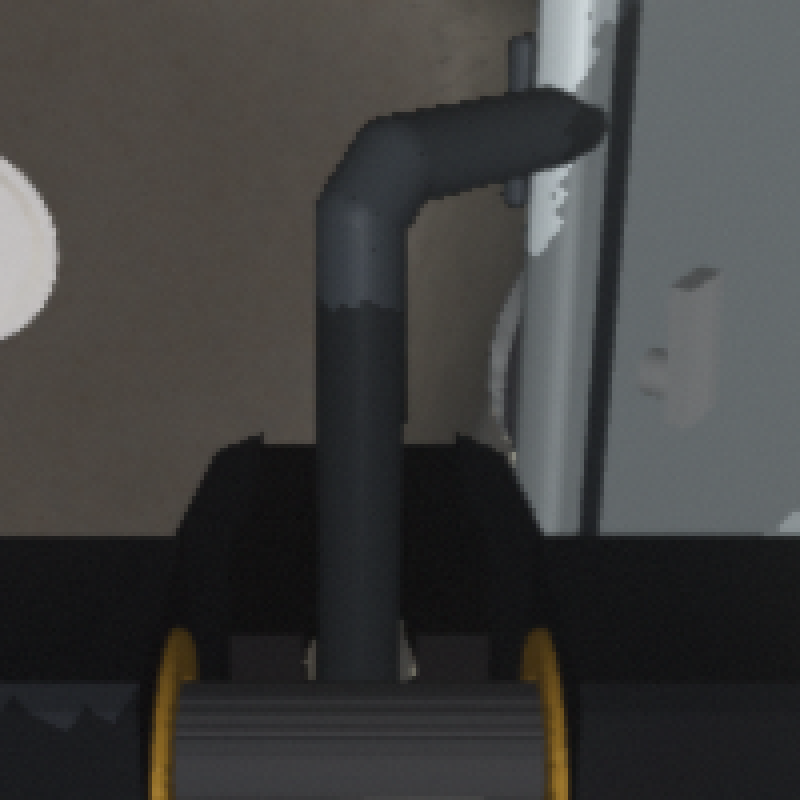

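```bash
python3 -c "
from arc import *
arc(1.9,9,th0=2.37)"
```

```text
case pos [ 0.0011 -0.1945  0.1864] th est from pos 2.389 rad 0.1696
t=27.3 pos [ 0.6019 -0.1674  0.1864] jawang 2.127 xaxis [ 0.014  0.014 -1.   ] open 0.130 F [ 0.3  1.  -0.3] | 
[[-0.7, 0.6, 0.0], [-1.3, 1.3, 0.0], [-1.9, 2.0, 0.0], [-2.4, 2.8, 0.0], [-2.9, 3.5, 0.1], [-3.4, 4.3, 0.1], [-3.8, 5.2, 0.1], [-4.2, 6.0, 0.1], [-4.6, 6.9, 0.1]]
```

Request:
apply_moves([
  [-0.3,0.3,0],
  [-0.7,0.6,0],
  [-1.3,1.3,0],
  [-1.9,2,0],
  [-2.4,2.8,0],
  [-2.9,3.5,0.1],
  [-3.4,4.3,0.1],
  [-3.8,5.2,0.1],
  [-4.2,6,0.1],
  [-4.6,6.9,0.1],
], yaw=[0,0,0,0,0,0,0,0,0,0], gripper=[3,3,3,3,3,3,3,3,3,3], force=15)

```text
clock: 28.13
tool_pos: [0.5655, -0.1082, 0.2331]
eef_rot: [-0.191, 0.674, 0.197, 0.686]
contact_force: [4.0, 3.1, -9.2]
opening: 0.125
```

```bash
python3 -c "
from arc import *
wsnap();wsnap();wsnap('w26')
arc(1.4,10)
im=snapshot('scene'); crop(im,'s26',(300,60,640,320),2.3)
"
```

```text
case pos [ 0.0016 -0.1241  0.2333] th est from pos 1.884 rad 0.1691
t=28.3 pos [ 0.565  -0.1074  0.2333] jawang 2.129 xaxis [ 0.014  0.014 -1.   ] open 0.127 F [ 0.7  2.7 -2.9] | 
[[-0.3, 0.8, 0.0], [-0.5, 1.6, 0.0], [-0.7, 2.5, 0.0], [-0.8, 3.3, 0.0], [-0.9, 4.2, 0.0], [-1.0, 5.0, 0.0], [-1.0, 5.9, 0.0], [-1.0, 6.7, 0.0], [-0.9, 7.6, 0.0], [-0.8, 8.5, 0.0]]
```

View pics/s26.png

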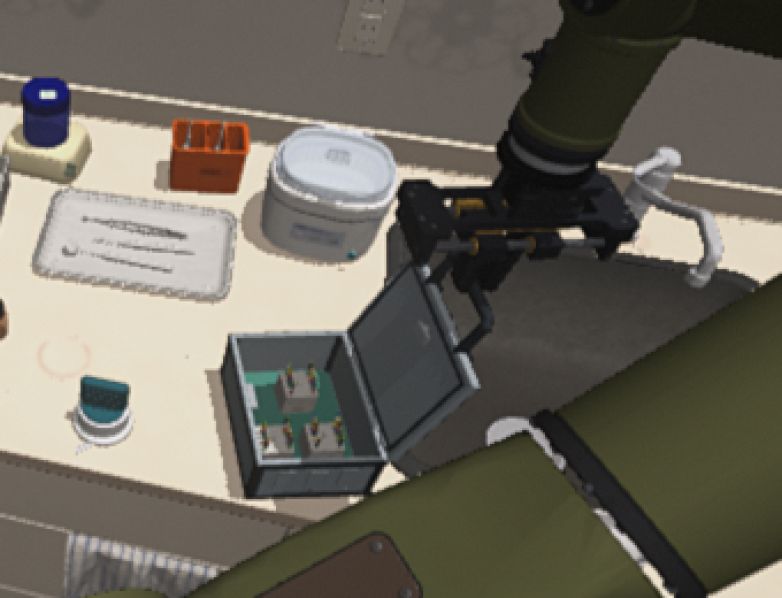

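View pics/w26.png

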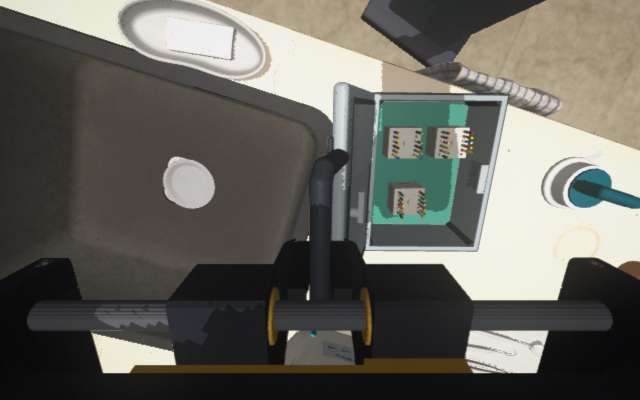

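Request:
apply_moves([
  [-0.3,0.8,0],
  [-0.5,1.6,0],
  [-0.7,2.5,0],
  [-0.8,3.3,0],
  [-0.9,4.2,0],
  [-1,5,0],
  [-1,5.9,0],
  [-1,6.7,0],
  [-0.9,7.6,0],
  [-0.8,8.5,0],
], yaw=[0,0,0,0,0,0,0,0,0,0], gripper=[3,3,3,3,3,3,3,3,3,3])

```text
clock: 29.17
tool_pos: [0.5204, -0.0347, 0.2426]
eef_rot: [-0.191, 0.673, 0.198, 0.687]
contact_force: [4.4, 0.5, 4.9]
opening: 0.115
```

```bash
python3 -c "
from arc import *
wsnap();wsnap('w27')
arc(.9,10)
print(get_state()['q'])
"
```

```text
case pos [ 0.0022 -0.0369  0.2425] th est from pos 1.363 rad 0.1712
t=29.3 pos [ 0.5194 -0.0331  0.2425] jawang 2.132 xaxis [ 0.014  0.017 -1.   ] open 0.115 F [0.3 3.9 6.1] | 
[[0.2, 0.8, -0.0], [0.4, 1.6, -0.0], [0.6, 2.4, -0.0], [0.9, 3.1, -0.0], [1.2, 3.9, -0.0], [1.6, 4.6, -0.0], [1.9, 5.4, -0.0], [2.4, 6.1, -0.0], [2.8, 6.8, -0.0], [3.3, 7.4, -0.0]]
[ 0.6613291   0.80194567 -1.23752204  1.85065027  0.84520854  1.11760277
  1.24420708]
```

View pics/w27.png

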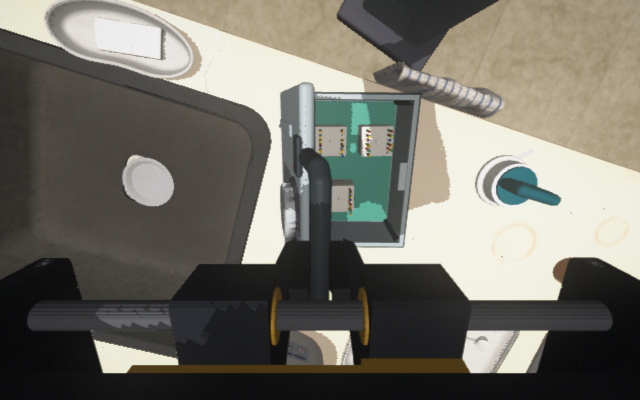

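Request:
apply_moves([
  [0.1,0.8,0],
  [0.3,1.6,0],
  [0.5,2.4,0],
  [0.8,3.1,0],
  [1.1,3.9,0],
  [1.5,4.6,0],
  [1.8,5.4,0],
  [2.3,6.1,0],
  [2.7,6.8,0],
  [3.2,7.4,0],
], yaw=[0,0,0,0,0,0,0,0,0,0], gripper=[3,3,3,3,3,3,3,3,3,3])

```text
clock: 30.1
tool_pos: [0.4786, 0.0333, 0.2115]
eef_rot: [-0.191, 0.673, 0.202, 0.685]
contact_force: [-3.1, 5.6, 10.7]
opening: 0.03
```

```bash
python3 -c "
from arc import *
wsnap();wsnap('w28')
arc(.45,10)
print(get_state()['q'])
im=snapshot('scene'); crop(im,'s28',(300,60,640,320),2.3)
"
```

```text
case pos [0.0023 0.0414 0.2109] th est from pos 0.871 rad 0.1749
t=30.2 pos [0.478  0.0333 0.2109] jawang 2.136 xaxis [ 0.012  0.02  -1.   ] open 0.026 F [-1.1  5.1  6.3] | 
[[0.5, 0.6, -0.0], [1.0, 1.1, -0.0], [1.5, 1.6, -0.0], [2.1, 2.1, -0.0], [2.6, 2.6, -0.0], [3.2, 3.1, -0.0], [3.8, 3.5, -0.1], [4.5, 3.9, -0.1], [5.1, 4.3, -0.1], [5.8, 4.6, -0.1]]
[ 0.53383225  0.79025142 -1.20574799  2.00200061  0.89596304  0.99573084
  1.0173543 ]
```

View pics/w28.png

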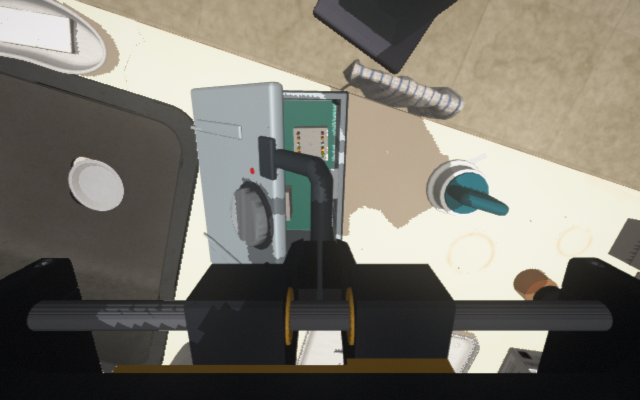

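View pics/s28.png

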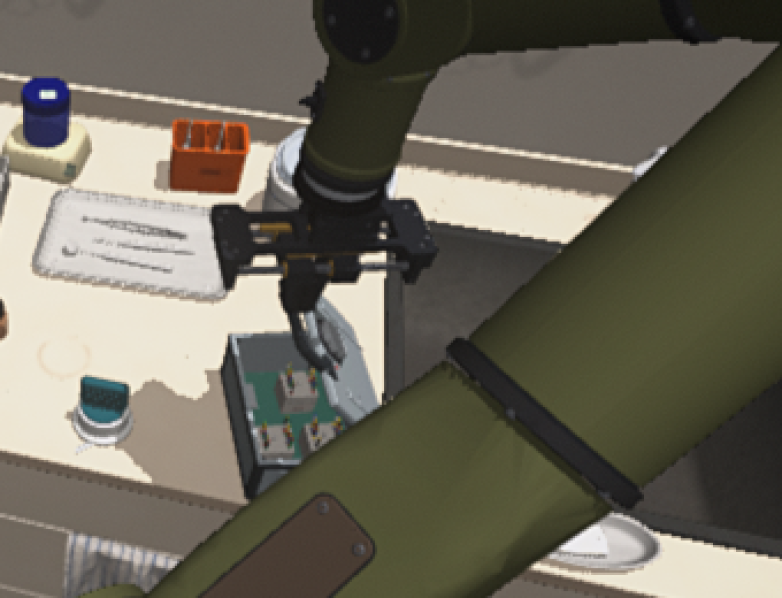

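Request:
apply_moves([
  [-0.5,0,0],
  [-0.5,0,0],
  [-0.5,0,0],
  [-0.5,0,0],
  [0.2,0,0],
  [0.8,0,0],
  [1.3,0,0],
  [1.8,0,0],
  [1.8,0,0],
  [1.8,0,0],
], yaw=[0,0,0,0,0,0,0,0,0,0], gripper=[20,30,30,30,30,30,30,30,30,30])

```text
clock: 31.08
tool_pos: [0.4782, 0.0331, 0.1925]
eef_rot: [-0.192, 0.674, 0.203, 0.685]
contact_force: [-1.4, 0.7, -0.2]
opening: 0.3
```

```bash
python3 -c "
from arc import *
wsnap();c,im=wsnap('w29'); mv(); crop(im,'w29z',(180,60,440,330),3)
"
```

```text
t=31.2 pos [0.4786 0.0333 0.193 ] jawang 2.136 xaxis [ 0.012  0.02  -1.   ] open 0.303 F [-0.7 -0.1 -0.3] |
```

View pics/w29z.png

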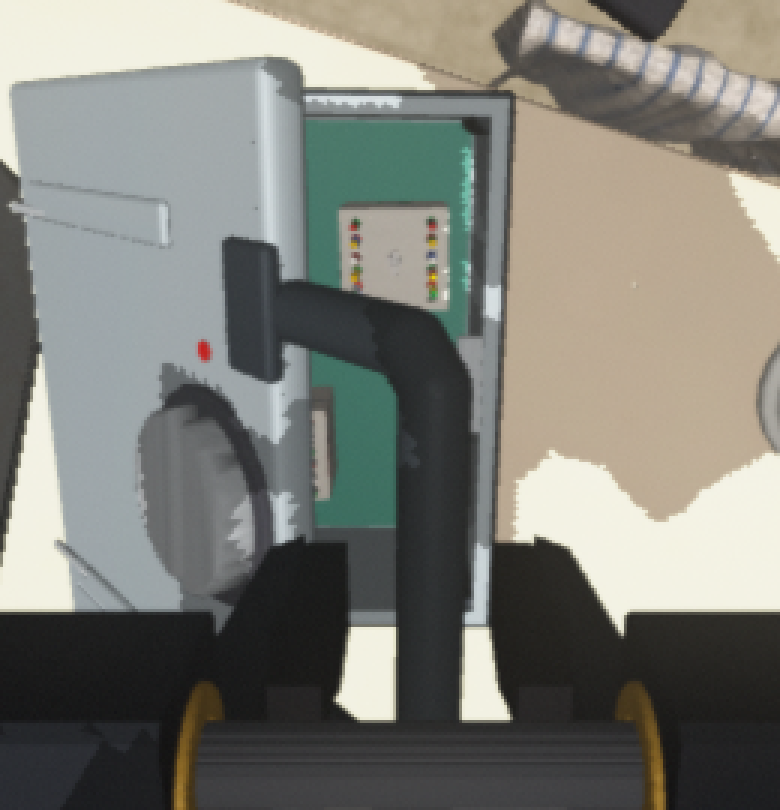

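Request:
apply_moves([
  [0.2,0,0],
  [0.2,0,0],
  [0.2,0,0],
  [0.2,0,0],
  [0.2,0,0],
], yaw=[0,0,0,0,0], gripper=[10,3,3,3,3], force=20)

```text
clock: 31.6
tool_pos: [0.478, 0.0345, 0.1913]
eef_rot: [-0.191, 0.673, 0.204, 0.685]
contact_force: [-4.2, 3.7, 1.9]
opening: 0.129
```

```bash
python3 -c "
from arc import *
wsnap(); arc(.45,10,th0=.9)
"
```

```text
case pos [0.0028 0.0424 0.1913] th est from pos 0.79 rad 0.1607
t=31.6 pos [0.478  0.0345 0.1913] jawang 2.137 xaxis [ 0.011  0.021 -1.   ] open 0.128 F [-3.7  4.6  2.2] | 
[[0.5, 0.6, -0.0], [1.0, 1.2, -0.0], [1.6, 1.8, -0.0], [2.2, 2.3, -0.0], [2.8, 2.9, -0.0], [3.4, 3.4, -0.0], [4.0, 3.8, -0.1], [4.7, 4.3, -0.1], [5.4, 4.7, -0.1], [6.1, 5.0, -0.1]]
```

Request:
apply_moves([
  [0.3,0.4,0],
  [0.8,0.9,0],
  [1.3,1.5,0],
  [1.9,2,0],
  [2.5,2.6,0],
  [3.1,3.1,0],
  [3.7,3.5,0],
  [4.3,3.9,0],
  [5,4.3,0],
  [5.7,4.6,0],
], yaw=[0,0,0,0,0,0,0,0,0,0], gripper=[3,3,3,3,3,3,3,3,3,3])

```text
clock: 32.48
tool_pos: [0.4537, 0.0746, 0.1342]
eef_rot: [-0.191, 0.673, 0.203, 0.685]
contact_force: [-1.1, -0.2, 1.4]
opening: 0.131
```

```bash
python3 -c "
from arc import *
wsnap();c,im=wsnap('w30'); 
l=caseT(.498,-.003,.558); p=l[1].inv().apply(get_state()['tool_pos']-l[0]); y=p[1]+.0675
from scipy.optimize import brentq
th=brentq(lambda t:.177*np.cos(t)-.005*np.sin(t)-y,0,3); print('th',th,'barz',bar(th)[2])
arc(.0,10,th0=th)
"
```

```text
th 0.45180058271925255 barz 0.15577406215838782
case pos [0.0035 0.0896 0.1338] th est from pos 0.336 rad 0.1681
t=32.6 pos [0.4535 0.0748 0.1338] jawang 2.138 xaxis [ 0.01   0.021 -1.   ] open 0.129 F [ 0.4  0.7 -3.4] | 
[[0.7, 0.3, -0.0], [1.5, 0.7, -0.0], [2.2, 0.9, -0.0], [3.0, 1.2, -0.0], [3.7, 1.4, -0.1], [4.5, 1.6, -0.1], [5.3, 1.7, -0.1], [6.1, 1.8, -0.1], [6.9, 1.9, -0.1], [7.7, 1.9, -0.1]]
```

View pics/w30.png

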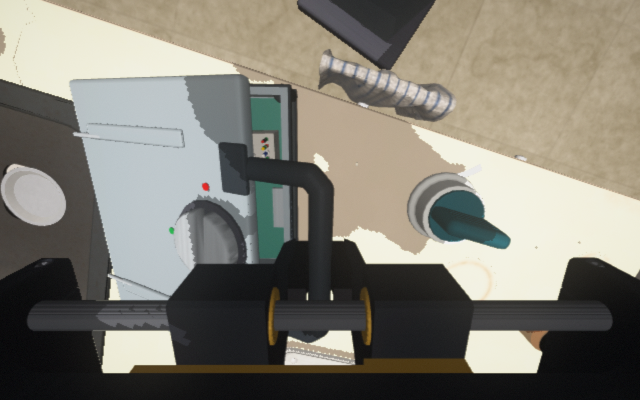

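Request:
apply_moves([
  [0.4,0.2,0],
  [0.9,0.4,0],
  [1.5,0.7,0],
  [2.2,0.9,0],
  [2.9,1.2,0],
  [3.6,1.4,-0.1],
  [4.3,1.6,-0.1],
  [5,1.7,-0.1],
  [5.6,1.8,-0.1],
  [6.1,1.8,-0.1],
], yaw=[0,0,0,0,0,0,0,0,0,0], gripper=[3,3,3,3,3,3,3,3,3,3])

```text
clock: 33.42
tool_pos: [0.4437, 0.091, 0.0723]
eef_rot: [-0.191, 0.673, 0.204, 0.684]
contact_force: [0.6, -0.8, 1.8]
opening: 0.126
```

```bash
python3 -c "
from arc import *
wsnap();c,im=wsnap('w31'); 
arc(.0,10,th0=.08)
"
```

```text
case pos [0.0037 0.1086 0.0722] th est from pos -0.038 rad 0.1761
t=33.5 pos [0.4436 0.091  0.0722] jawang 2.138 xaxis [ 0.009  0.022 -1.   ] open 0.128 F [ 2.4  0.6 -3.4] | 
[[0.1, 0.0, -0.0], [0.3, 0.0, -0.0], [0.4, 0.0, -0.0], [0.6, 0.0, -0.0], [0.7, 0.1, -0.0], [0.8, 0.1, -0.0], [1.0, 0.1, -0.0], [1.1, 0.1, -0.0], [1.3, 0.1, -0.0], [1.4, 0.1, -0.0]]
```

View pics/w31.png

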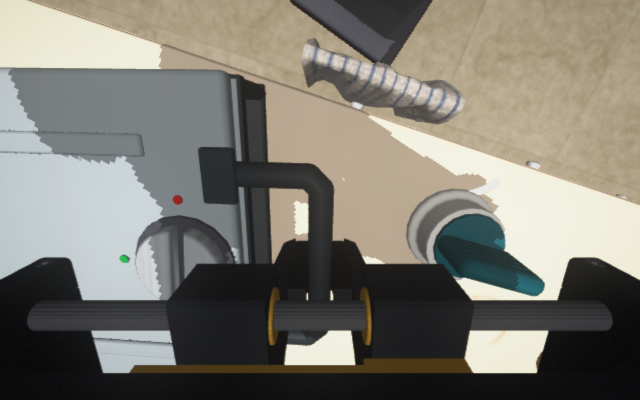

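Request:
apply_moves([
  [0.2,0,0],
  [0.4,0,0],
  [0.6,0,0],
  [0.8,0,0],
  [1,0.1,0],
  [1.2,0.1,0],
  [1.4,0.1,0],
  [1.5,0.1,0],
  [1.5,0.1,0],
], yaw=[0,0,0,0,0,0,0,0,0], gripper=[3,3,3,3,3,3,3,3,3])

```text
clock: 34.27
tool_pos: [0.4431, 0.0919, 0.0569]
eef_rot: [-0.191, 0.674, 0.204, 0.684]
contact_force: [1.1, -1.0, -2.8]
opening: 0.126
```

```bash
python3 -c "
from arc import *
wsnap();c,im=wsnap('w32'); mv()
s=2;big=cv2.resize(im,None,fx=s,fy=s,interpolation=3); overlay(big,c,.498,-.003,.558,s,0)
cv2.imwrite('pics/w32o.png',cv2.resize(big,(800,500))[:,:,::-1])
"
```

```text
t=34.4 pos [0.4431 0.092  0.0569] jawang 2.138 xaxis [ 0.009  0.022 -1.   ] open 0.129 F [ 0.8 -1.4 -2.9] |
```

View pics/w32o.png

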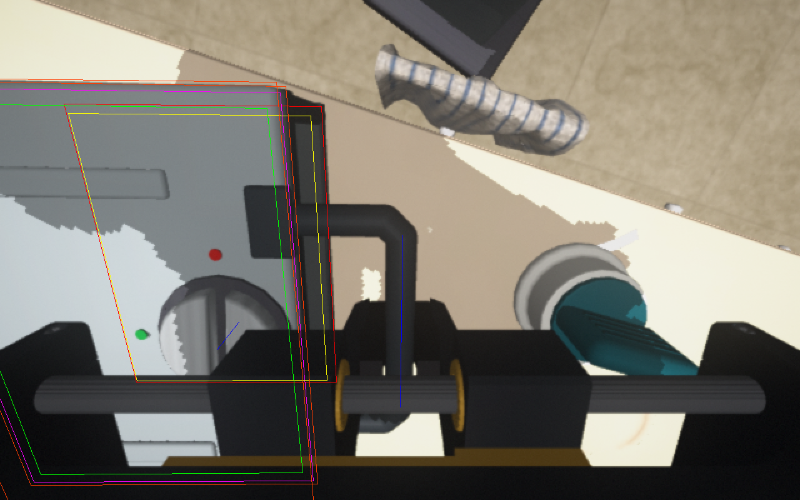

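Request:
apply_moves([
  [0.2,0,0],
  [0.4,0,0],
  [0.6,0,0],
  [0.6,0,0],
  [0.6,0,0],
], yaw=[0,0,0,0,0], gripper=[3,3,3,3,3])

```text
clock: 34.78
tool_pos: [0.444, 0.0925, 0.0527]
eef_rot: [-0.192, 0.673, 0.204, 0.685]
contact_force: [-0.5, -4.2, 18.3]
opening: 0.119
```

```bash
python3 -c "
from arc import *
mv()"
```

```text
t=34.8 pos [0.444  0.0925 0.0527] jawang 2.138 xaxis [ 0.012  0.022 -1.   ] open 0.119 F [-0.5 -4.2 18.3] |
```

Request:
apply_moves([
  [0,0,0],
  [0,0,0],
  [0,0,0],
  [0,0,0],
  [-2,0,0],
  [-5,0,0],
  [-8,0,0],
  [-12,0,0],
  [-15,0,0],
  [-15,0,0],
], yaw=[0,0,0,0,0,0,0,0,0,0], gripper=[20,30,30,30,30,30,30,30,30,30])

```text
clock: 35.62
tool_pos: [0.4443, 0.0914, 0.2073]
eef_rot: [-0.191, 0.67, 0.205, 0.688]
contact_force: [0.2, -0.2, -0.1]
opening: 0.302
```

```bash
python3 -c "
from arc import *
for i in range(4): wsnap()
c,im=wsnap('w33'); mv()
s=2;big=cv2.resize(im,None,fx=s,fy=s,interpolation=3); overlay(big,c,.498,-.003,.558,s,0)
cv2.imwrite('pics/w33o.png',cv2.resize(big,(800,500))[:,:,::-1])
im=snapshot('scene'); crop(im,'s33',(300,140,560,300),3)
"
```

```text
t=35.9 pos [0.4414 0.0887 0.2013] jawang 2.138 xaxis [ 0.009  0.021 -1.   ] open 0.303 F [ 0.4 -0.1  0.1] |
```

View pics/w33o.png

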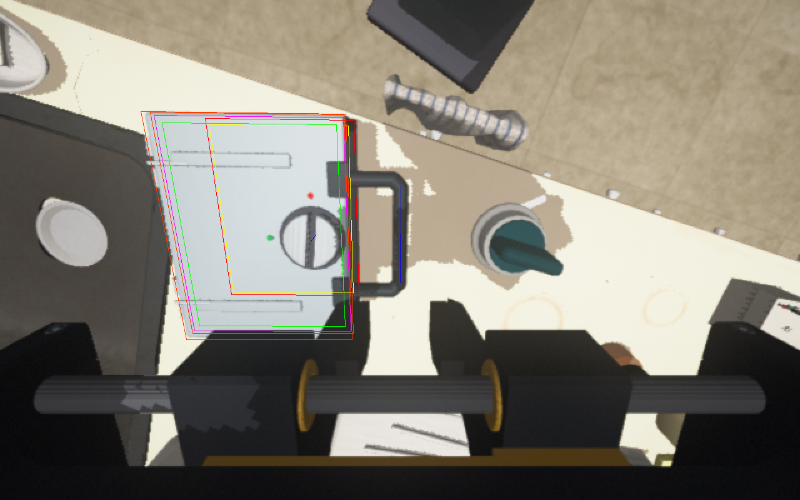

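View pics/s33.png

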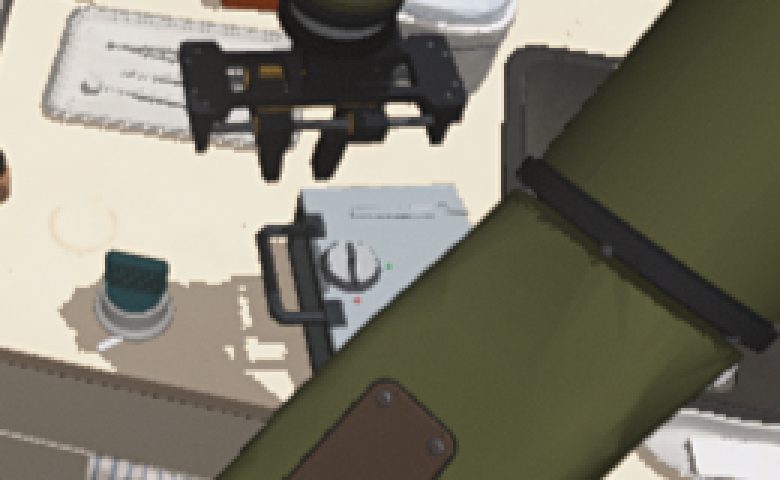

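```bash
python3 -c "
from arc import *
wsnap(); c,im=wsnap(); mv()
for t,z in [('lock_slot',.086),('key_grip',.058),('key_tip',.006),('key_holder',0),('lid_handle',.079),('case',0)]:
    for d in spot_point(t,'wrist')[:2]: print(t,round(d['score'],2),np.round(d['pixel'],1),onz(c,d['pixel'],z).round(4))
o,r=caseT(.498,-.003,.558); print('slot pred',(o+r.apply([0,-.0675+.11,.086])).round(4), 'handle',(o+r.apply(bar(0))).round(4))
rr=rect(im,c,.42,.53,-.03,.09,.094,5000); cv2.imwrite('pics/lock.png',rr[:,:,::-1])
rr=rect(im,c,.34,.46,.13,.25,.079,5000); cv2.imwrite('pics/key.png',rr[:,:,::-1])
"
```

```text
t=36.0 pos [0.4416 0.0891 0.2016] jawang 2.139 xaxis [ 0.01   0.021 -1.   ] open 0.301 F [-0.1 -0.1 -0.1] | 
lock_slot 0.96 [246.7 190.7] [0.4768 0.0304 0.086 ]
key_grip 0.8 [420.2 204.4] [0.4013 0.1936 0.058 ]
key_tip 0.78 [406.5 188.3] [0.3983 0.1921 0.006 ]
key_tip 0.25 [139.3 188.6] [ 0.575  -0.0861  0.006 ]
key_holder 0.8 [405.5 188.9] [0.4    0.1941 0.    ]
key_holder 0.33 [420.2 202.3] [0.404  0.2212 0.    ]
lid_handle 0.86 [320.1 187.2] [0.4381 0.0887 0.079 ]
case 0.67 [230.8 169.1] [ 0.4953 -0.0035  0.    ]
slot pred [0.4755 0.0331 0.086 ] handle [0.44   0.0899 0.079 ]
```

View pics/lock.png

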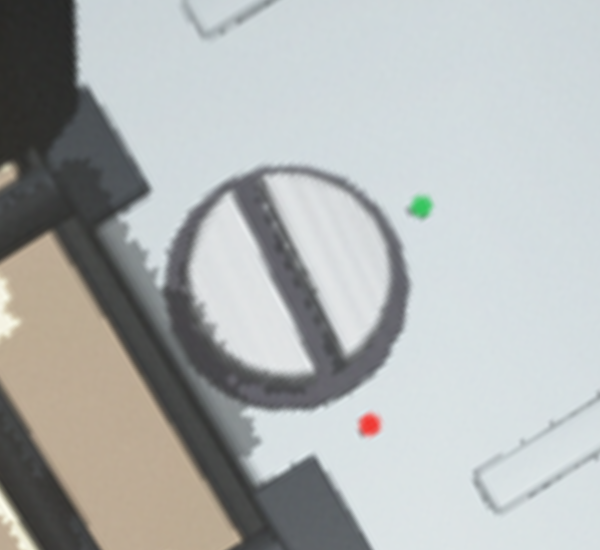

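View pics/key.png

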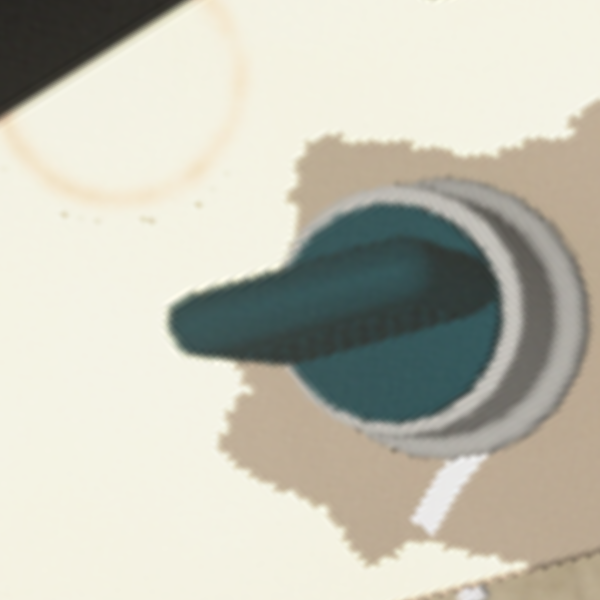

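```bash
python3 -c "
from arc import *
mv([.400,.193,.14],1.293)"
```

```text
t=36.3 pos [0.4421 0.0893 0.2025] jawang 2.138 xaxis [ 0.012  0.022 -1.   ] open 0.305 F [0.1 0.1 0.4] | dcm [ 6.42 10.93  1.89] yaw 0.845 (q7 0.84)
```

Request:
apply_moves([
  [0.5,3,0.5],
  [1,6,1],
  [2.5,9,1.5],
  [4,10.9,1.9],
  [5.5,10.9,1.9],
  [6.4,10.9,1.9],
  [6.4,10.9,1.9],
  [6.4,10.9,1.9],
  [6.4,10.9,1.9],
  [6.4,10.9,1.9],
], yaw=[0.11,0.22,0.33,0.44,0.55,0.66,0.77,0.845,0.845,0.845], gripper=[50,50,50,50,50,50,50,50,50,50])

```text
clock: 37.15
tool_pos: [0.4004, 0.193, 0.1403]
eef_rot: [0.105, 0.697, -0.089, 0.703]
contact_force: [-0.4, -0.5, 0.3]
opening: 0.499
```

```bash
python3 -c "
from arc import *
for i in range(4): wsnap()
c,im=wsnap('w34'); mv([.4,.193,.06],1.293)
for t,z in [('key_grip',.058),('key_tip',.006),('key_holder',0)]:
    for d in spot_point(t,'wrist')[:2]: print(t,round(d['score'],2),np.round(d['pixel'],1),onz(c,d['pixel'],z).round(4))
P=np.array([[.4,.193,.079]]);print(proj(c,P))
"
```

```text
t=37.4 pos [0.4003 0.1927 0.1403] jawang 1.294 xaxis [ 0.011  0.022 -1.   ] open 0.501 F [-0.   0.3  0.9] | dcm [ 8.02 -0.18 -0.08] yaw 0.001 (q7 -0.30) 
key_grip 0.85 [318.6 204.6] [0.4011 0.194  0.058 ]
key_tip 0.84 [318.  184.8] [0.3973 0.1956 0.006 ]
[[317.62893946 212.05811581]]
```

View pics/w34.png

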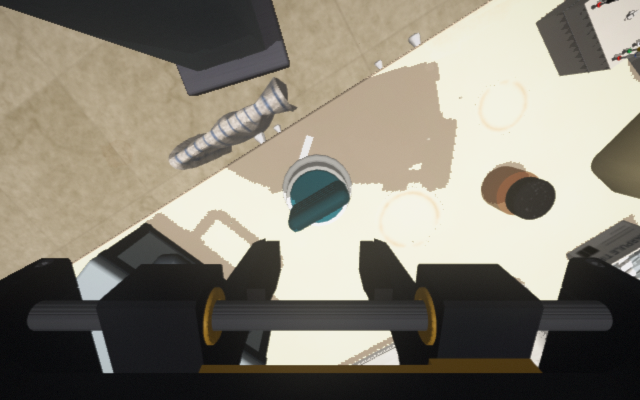

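Request:
apply_moves([
  [0,0,0],
  [0,0,0],
  [0,0,0],
  [0,0,0],
  [0,0,0],
  [0,0,0],
  [0,0,0],
  [0,0,0],
  [0,0,0],
  [0,0,0],
], yaw=[0.12,0.24,0.36,0.48,0.6,0.72,0.84,0.96,1.01,1.01], gripper=[50,50,50,50,50,50,50,50,50,50])

```text
clock: 38.38
tool_pos: [0.4004, 0.1929, 0.1404]
eef_rot: [0.433, 0.567, -0.416, 0.564]
contact_force: [0.4, -0.1, 0.0]
opening: 0.504
```

```bash
python3 -c "
from arc import *
for i in range(4): wsnap()
c,im=wsnap('w35'); mv([.4,.193,.06],.28)
for t,z in [('key_grip',.058),('key_tip',.006),('key_holder',0)]:
    for d in spot_point(t,'wrist')[:2]: print(t,round(d['score'],2),np.round(d['pixel'],1),onz(c,d['pixel'],z).round(4))
P=np.array([[.4,.193,.079],[.4,.193,.037]]);print(proj(c,P)); crop(im,'w35z',(240,120,400,290),4)
"
```

```text
t=38.6 pos [0.4003 0.1928 0.1402] jawang 0.284 xaxis [ 0.011  0.022 -1.   ] open 0.500 F [-0.6  0.4  0. ] | dcm [ 8.02 -0.16  0.11] yaw 0.004 (q7 -1.11) 
key_grip 0.56 [318.3 206.9] [0.4016 0.193  0.058 ]
key_grip 0.43 [326.3 330.1] [0.4443 0.0746 0.058 ]
key_tip 0.61 [315.6 190.3] [0.3992 0.1939 0.006 ]
[[316.71481828 214.34163652]
 [316.35955783 199.62673412]]
```

View pics/w35z.png

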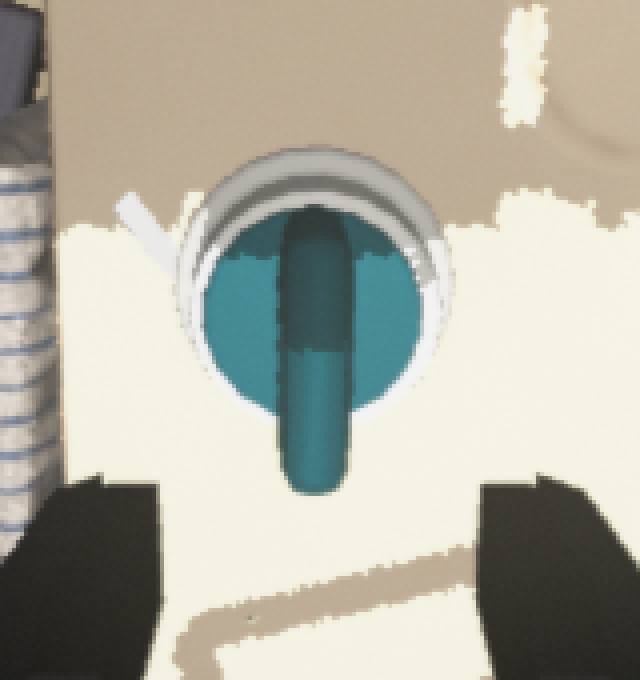

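```bash
python3 -c "
from arc import *
c=camera_params('wrist')
ip=lambda P:R.from_quat(c['orientation']).inv().apply(np.array(P)-c['position'])
print(ip([.4005,.1945,.037]),c['position'],K(c))
Rm=R.from_quat(get_state()['eef_rot']); tp=get_state()['tool_pos']
print('cam in tool',Rm.inv().apply(c['position']-tp),'view dir in tool',(Rm.inv()*R.from_quat(c['orientation'])).apply([0,0,1]))
for d in (0,.014): print(proj(c,tp+Rm.apply([d,.025,0])),proj(c,tp+Rm.apply([d,-.025,0])), proj(c,tp+Rm.apply([d,.025,-.009])))
"
```

```text
[-0.00185775 -0.00299819  0.26725886] [0.37803322 0.26292399 0.29439685] 290.6907878740187
cam in tool [-0.15287304  0.00086816 -0.07642537] view dir in tool [ 9.54763234e-01 -3.22828119e-04  2.97366884e-01]
[360.98719605 248.90535931] [274.82317664 248.82597831] [361.67009756 234.62285646]
[357.94235231 238.77394666] [278.10472527 238.70129203] [358.52893122 225.4046298 ]
```

```bash
python3 -c "
from arc import *
mv([.4013,.1943,.052],.28)"
```

```text
t=38.8 pos [0.4003 0.1927 0.1402] jawang 0.284 xaxis [ 0.011  0.022 -1.   ] open 0.493 F [1.  1.2 0.2] | dcm [ 8.82 -0.01  0.03] yaw 0.004 (q7 -1.11)
```

Request:
apply_moves([
  [2,0,0],
  [4,0,0],
  [6,0,0],
  [7.5,0,0],
  [8.4,0,0],
  [8.8,0,0],
  [8.8,0,0],
  [8.8,0,0],
], yaw=[0,0,0,0,0,0,0,0], gripper=[50,50,50,50,50,50,50,50])

```text
clock: 39.45
tool_pos: [0.4012, 0.1947, 0.0521]
eef_rot: [0.433, 0.567, -0.416, 0.564]
contact_force: [0.0, 0.0, -0.4]
opening: 0.504
```

```bash
python3 -c "
from arc import *
for i in range(2): wsnap()
c,im=wsnap('w36'); mv(); crop(im,'w36z',(220,130,420,300),4)
im=snapshot('scene'); crop(im,'s36',(280,150,420,270),5.5)
"
```

```text
t=39.6 pos [0.4015 0.1948 0.0526] jawang 0.283 xaxis [ 0.012  0.023 -1.   ] open 0.499 F [-0.3 -1.  -0.5] |
```

View pics/w36z.png

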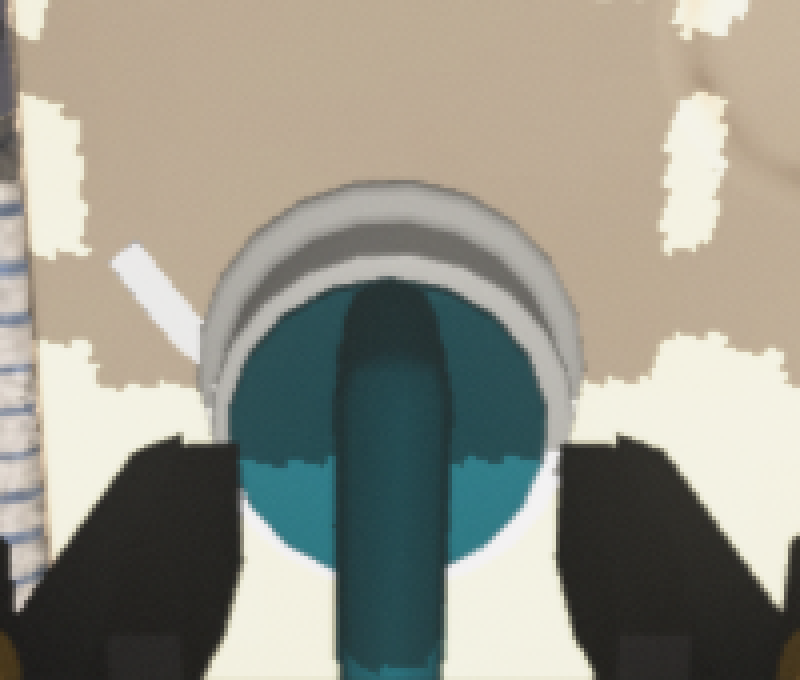

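View pics/s36.png

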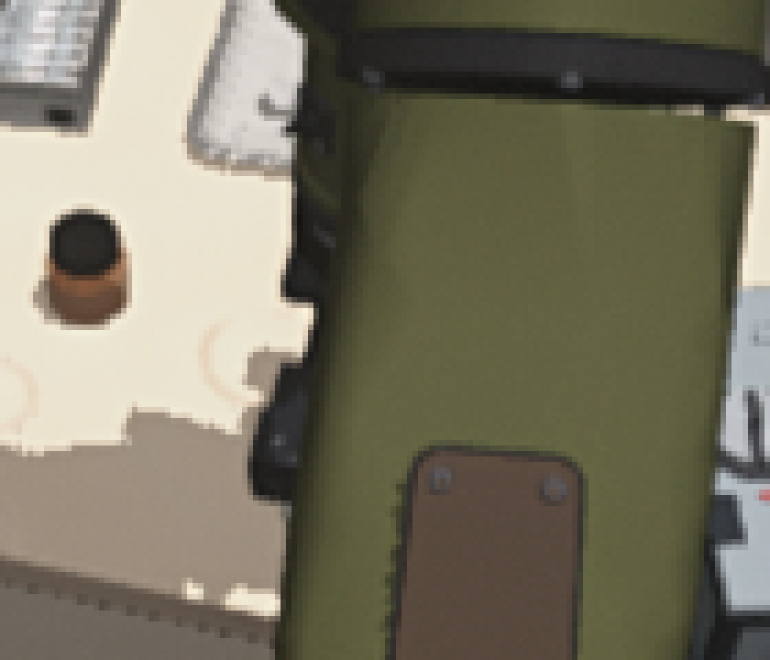

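```bash
python3 -c "
from arc import *
mv([.4017,.1932,.037],.28)
c=camera_params('wrist')
for z in (.037,.031): print(z,onz(c,(220+389/4,130+425/4),z))
"
```

```text
t=39.6 pos [0.4016 0.1947 0.0526] jawang 0.283 xaxis [ 0.012  0.023 -1.   ] open 0.501 F [-0.   0.5  0. ] | dcm [ 1.56 -0.06  0.18] yaw 0.003 (q7 -1.42) 
0.037 [0.40103154 0.19587457 0.037     ]
0.031 [0.40180116 0.19343863 0.031     ]
```

Request:
apply_moves([
  [0.3,0,0.1],
  [0.6,0,0.1],
  [0.9,0,0.1],
  [1.2,0,0.1],
  [1.5,0,0.1],
  [1.5,0,0.1],
  [1.5,0,0.1],
], yaw=[0,0,0,0,0,0,0], gripper=[50,50,50,50,50,50,50])

```text
clock: 40.23
tool_pos: [0.4018, 0.1941, 0.0374]
eef_rot: [0.433, 0.567, -0.415, 0.564]
contact_force: [1.0, -0.1, 0.1]
opening: 0.498
```

```bash
python3 -c "
from arc import *
c,im=wsnap('w37'); mv(); crop(im,'w37z',(220,130,420,300),4)
"
```

```text
t=40.3 pos [0.4019 0.1941 0.0375] jawang 0.284 xaxis [ 0.012  0.022 -1.   ] open 0.499 F [-0.2 -0.5  0.9] |
```

View pics/w37z.png

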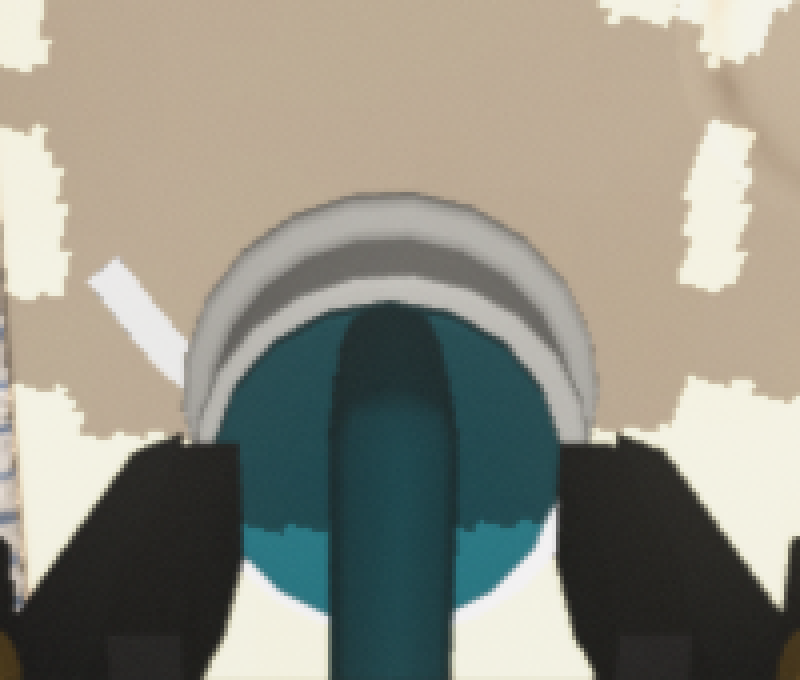

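Request:
apply_moves([
  [0,0,0],
  [0,0,0],
  [0,0,0],
  [0,0,0],
  [0,0,0],
  [0,0,0],
  [0,0,0],
  [0,0,0],
], yaw=[0,0,0,0,0,0,0,0], gripper=[30,10,5,5,5,5,5,5], force=40)

```text
clock: 40.95
tool_pos: [0.402, 0.194, 0.0375]
eef_rot: [0.433, 0.567, -0.415, 0.564]
contact_force: [-0.8, 0.6, 1.1]
opening: 0.156
```

```bash
python3 -c "
from arc import *
c,im=wsnap('w38'); mv()
"
```

```text
t=41.0 pos [0.4019 0.1941 0.0375] jawang 0.283 xaxis [ 0.012  0.022 -1.   ] open 0.156 F [ 0.  -0.8  0.6] |
```

View pics/w38.png

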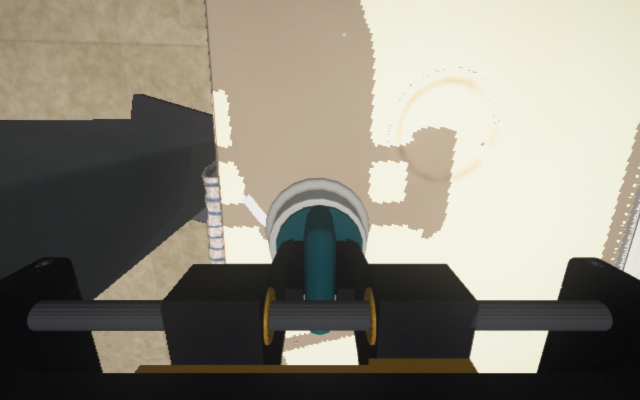

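```bash
cat > key.py <<'E'
from arc import *
import json
def save():
    s=get_state(); Rm=R.from_quat(s["eef_rot"])
    t=Rm.inv().apply(np.array([.4018,.1937,.006])-s["tool_pos"]); zk=Rm.inv().apply([0,0,1.])
    json.dump(dict(t=t.tolist(),z=zk.tolist(),tcp=s["tool_pos"].tolist()),open("key.json","w")); print(t,zk)
def tip():
    k=json.load(open("key.json")); s=get_state(); Rm=R.from_quat(s["eef_rot"])
    p=s["tool_pos"]+Rm.apply(k["t"]); z=Rm.apply(k["z"]); print("tip",p.round(4),"key z",z.round(3)); return p
def mvtip(target,jaw=None):
    p=tip(); s=get_state(); mv(s["tool_pos"]+np.asarray(target)-p,jaw)
E
python3 -c "
from key import *
save(); tip()"
```

```text
[ 0.03150476 -0.00077756  0.00088424] [-0.9996806   0.01750986 -0.01822377]
tip [0.4018 0.1937 0.006 ] key z [-0.  0.  1.]
```

Request:
apply_moves([
  [-1,0,0],
  [-2,0,0],
  [-4,0,0],
  [-6,0,0],
  [-8,0,0],
  [-10,0,0],
  [-12.5,0,0],
  [-12.5,0,0],
  [-12.5,0,0],
  [-12.5,0,0],
], yaw=[0,0,0,0,0,0,0,0,0,0], gripper=[5,5,5,5,5,5,5,5,5,5])

```text
clock: 41.83
tool_pos: [0.4003, 0.1906, 0.1619]
eef_rot: [0.433, 0.567, -0.416, 0.564]
contact_force: [0.6, 0.9, -1.2]
opening: 0.159
```

```bash
python3 -c "
from key import *
for i in range(3): wsnap()
wsnap('w39')
mvtip([.4756,.0329,.125],2.018)"
```

```text
tip [0.3998 0.1906 0.1301] key z [0.002 0.001 1.   ]
t=42.0 pos [0.3999 0.191  0.1616] jawang 0.284 xaxis [ 0.01   0.021 -1.   ] open 0.152 F [ 0.2 -0.2 -0.9] | dcm [ 0.25  2.85 17.27] yaw 1.408 (q7 -1.08)
```

View pics/w39.png

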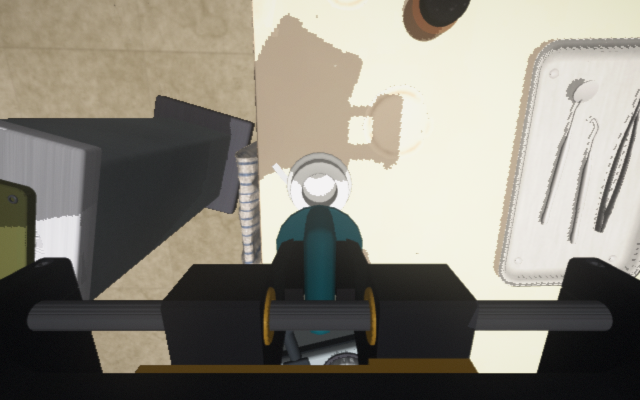

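Request:
apply_moves([
  [0,0.3,2],
  [0,0.6,4],
  [0,1,6],
  [0,1.3,8],
  [0,1.6,10],
  [0,2,12],
  [0,2.3,14],
  [0,2.6,16],
  [0,2.8,17.2],
  [0,2.8,17.2],
], yaw=[-0.12,-0.24,-0.36,-0.48,-0.6,-0.72,-0.84,-0.96,-1.08,-1.2], gripper=[5,5,5,5,5,5,5,5,5,5])

```text
clock: 42.87
tool_pos: [0.4756, 0.0303, 0.1576]
eef_rot: [0.037, 0.704, -0.024, 0.709]
contact_force: [0.6, -0.3, -1.6]
opening: 0.153
```

Request:
apply_moves([
  [0,0,0],
  [0,0,0],
  [0,0,0],
  [0,0,0],
  [0,0,0],
  [0,0,0],
  [0,0,0],
], yaw=[-0.12,-0.24,-0.36,-0.48,-0.53,-0.53,-0.53], gripper=[5,5,5,5,5,5,5])

```text
clock: 43.45
tool_pos: [0.4752, 0.0303, 0.1569]
eef_rot: [-0.149, 0.686, 0.161, 0.694]
contact_force: [0.0, -0.3, -0.7]
opening: 0.154
```

```bash
python3 -c "
from key import *
for i in range(3): wsnap()
c,im=wsnap('w40')
mvtip([.4756,.0329,.1],2.018)
rr=rect(im,c,.42,.53,-.03,.09,.088,5000); cv2.imwrite('pics/lock2.png',rr[:,:,::-1])
print(proj(c,np.array([.4756,.0329,.094])))
for i in range(2): im=snapshot('scene')
crop(im,'s40',(320,120,520,270),4)
im=snapshot('top'); crop(im,'t40',(360,130,480,230),6)
"
```

```text
tip [0.4769 0.0306 0.126 ] key z [-0.032 -0.011  0.999]
t=43.6 pos [0.4755 0.0303 0.1575] jawang 2.014 xaxis [ 0.008  0.019 -1.   ] open 0.153 F [-0.3  0.6 -1.7] | dcm [ 2.6   0.23 -0.05] yaw -0.004 (q7 0.80) 
[321.95018506 212.67120207]
```

View pics/w40.png

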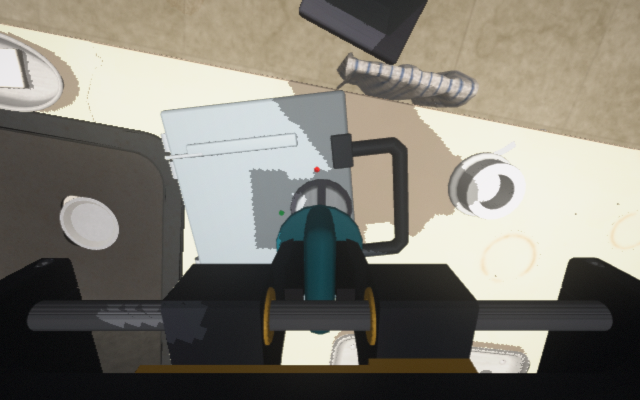

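View pics/s40.png

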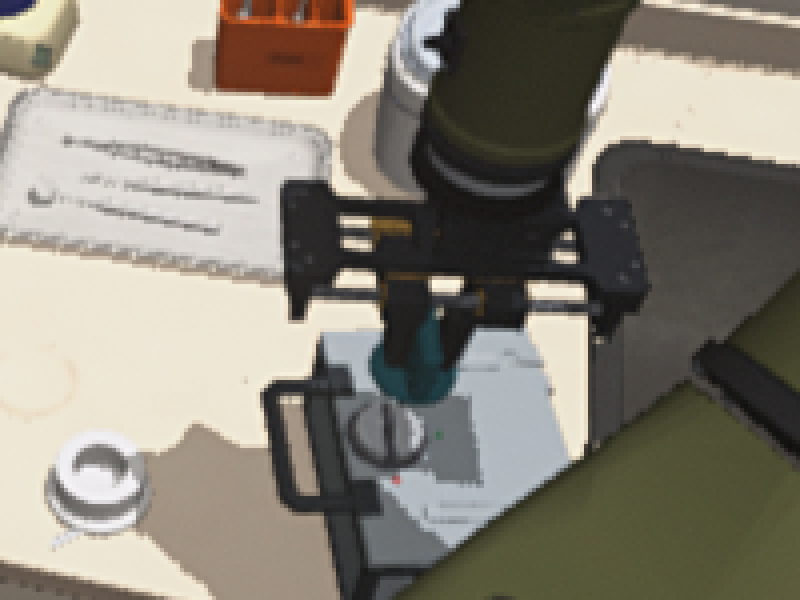

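View pics/t40.png

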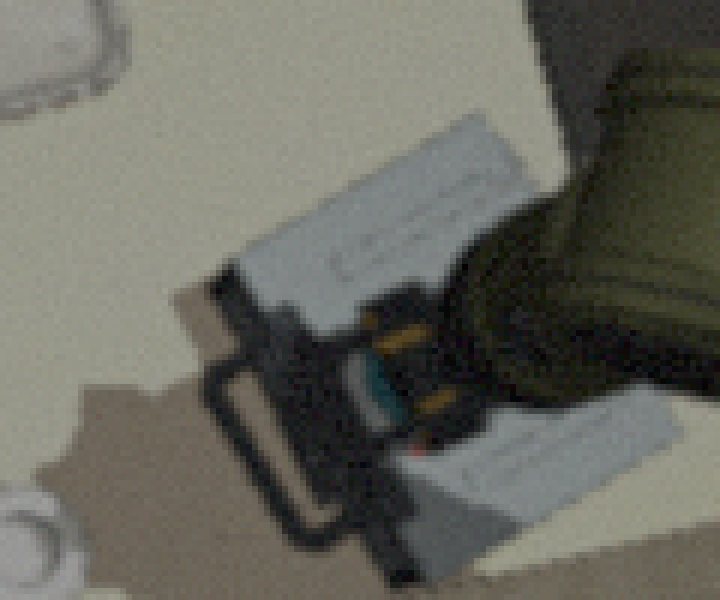

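```bash
python3 -c "
from key import *
c,im=wsnap(); crop(im,'w41z',(260,150,390,270),6)
s=get_state();Rm=R.from_quat(s['eef_rot'])
print(s['tool_pos'])
for z in (.094,.088):
  for px in [(322,190),(323,190),(324,190),(322,205),(323,205),(324,205)]:
    p=onz(c,px,z); print(z,px,p.round(4),Rm.inv().apply(p-s['tool_pos']).round(4))
"
```

```text
[0.47560196 0.03031457 0.1576407 ]
0.094 (322, 190) [0.459  0.0249 0.094 ] [ 0.0634  0.0014 -0.0183]
0.094 (323, 190) [0.4587 0.0256 0.094 ] [ 0.0634  0.0022 -0.0183]
0.094 (324, 190) [0.4584 0.0263 0.094 ] [ 0.0634  0.0029 -0.0183]
0.094 (322, 205) [0.47   0.0302 0.094 ] [ 0.0636  0.0014 -0.0061]
0.094 (323, 205) [0.4697 0.0309 0.094 ] [ 0.0636  0.0022 -0.0061]
0.094 (324, 205) [0.4694 0.0316 0.094 ] [ 0.0636  0.003  -0.0061]
0.088 (322, 190) [0.4605 0.0258 0.088 ] [ 0.0694  0.0015 -0.0167]
0.088 (323, 190) [0.4602 0.0265 0.088 ] [ 0.0694  0.0022 -0.0167]
0.088 (324, 190) [0.4598 0.0272 0.088 ] [ 0.0694  0.003  -0.0167]
0.088 (322, 205) [0.4718 0.0312 0.088 ] [ 0.0696  0.0015 -0.0041]
0.088 (323, 205) [0.4715 0.0319 0.088 ] [ 0.0696  0.0023 -0.0041]
0.088 (324, 205) [0.4711 0.0327 0.088 ] [ 0.0696  0.0031 -0.0041]
```

View pics/w41z.png

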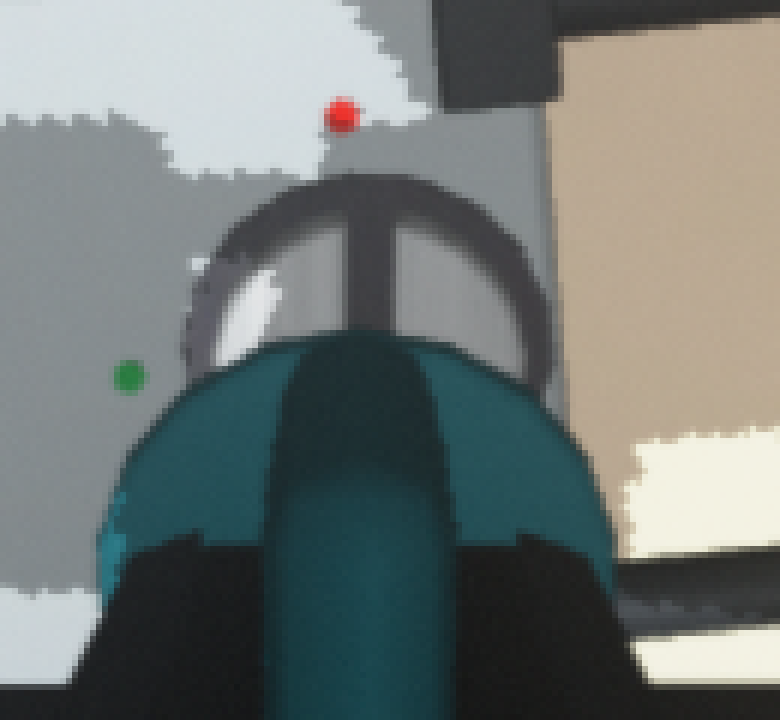

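Request:
apply_moves([
  [0.4,0.1,0],
  [0.9,0.2,0],
  [1.5,0.2,0],
  [2.1,0.2,0],
  [2.4,0.2,0],
  [2.4,0.2,0],
  [2.4,0.2,0],
  [2.4,0.2,0],
], yaw=[0,0,0,0,0,0,0,0], gripper=[5,5,5,5,5,5,5,5])

```text
clock: 44.52
tool_pos: [0.475, 0.0327, 0.1337]
eef_rot: [-0.15, 0.685, 0.161, 0.694]
contact_force: [0.2, -0.5, -0.6]
opening: 0.156
```

```bash
python3 -c "
from key import *
for i in range(3): wsnap()
c,im=wsnap(); crop(im,'w42z',(260,150,390,270),6)
mvtip([.4756,.0329,.088])
s=get_state();Rm=R.from_quat(s['eef_rot'])
"
```

```text
tip [0.4765 0.0329 0.1024] key z [-0.033 -0.011  0.999]
t=44.7 pos [0.4751 0.0326 0.1339] jawang 2.015 xaxis [ 0.009  0.019 -1.   ] open 0.156 F [-0.3  0.2 -1.1] | dcm [ 1.43  0.02 -0.1 ]
```

View pics/w42z.png

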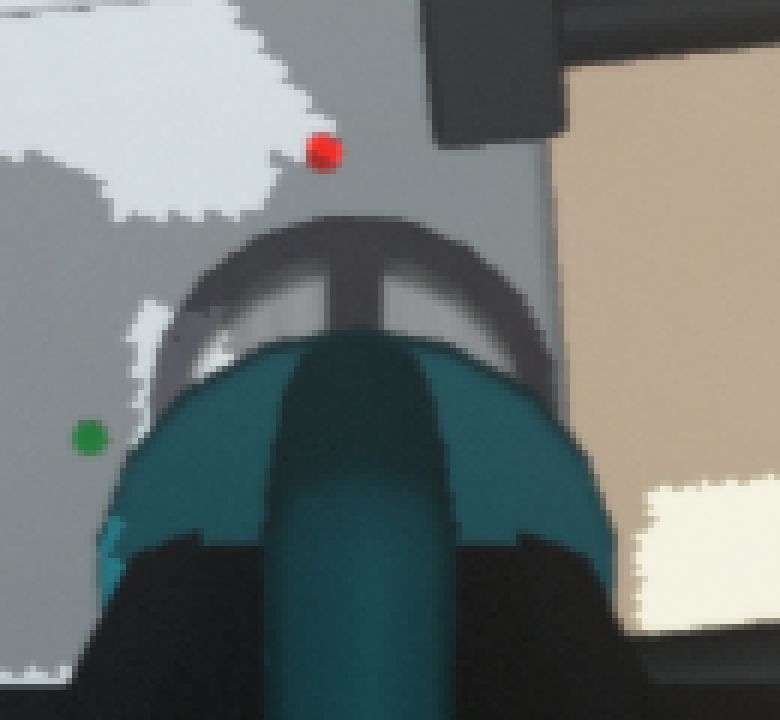

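Request:
apply_moves([
  [0.2,0.05,0],
  [0.4,0.05,0],
  [0.6,0.05,0],
  [0.8,0.05,-0.1],
  [1,0.05,-0.1],
  [1.2,0.05,-0.1],
  [1.3,0.05,-0.1],
  [1.3,0.05,-0.1],
], yaw=[0,0,0,0,0,0,0,0], gripper=[5,5,5,5,5,5,5,5])

```text
clock: 45.38
tool_pos: [0.4739, 0.0328, 0.1206]
eef_rot: [-0.15, 0.685, 0.161, 0.694]
contact_force: [0.1, 1.0, -0.1]
opening: 0.154
```

```bash
python3 -c "
from key import *
mvtip([.4756,.0329,.087])
c,im=wsnap(); crop(im,'w43z',(260,150,390,270),6)
mvtip([.4756,.0329,.087])
"
```

```text
tip [0.4753 0.0331 0.0891] key z [-0.032 -0.011  0.999]
t=45.4 pos [0.4739 0.0328 0.1206] jawang 2.015 xaxis [ 0.008  0.019 -1.   ] open 0.154 F [ 0.1  1.  -0.1] | dcm [ 0.21 -0.03  0.01] 
tip [0.4754 0.0332 0.0892] key z [-0.033 -0.011  0.999]
t=45.4 pos [0.474  0.0329 0.1207] jawang 2.015 xaxis [ 0.009  0.019 -1.   ] open 0.157 F [ 0.  -0.7 -1.2] | dcm [ 0.22 -0.03  0.  ]
```

View pics/w43z.png

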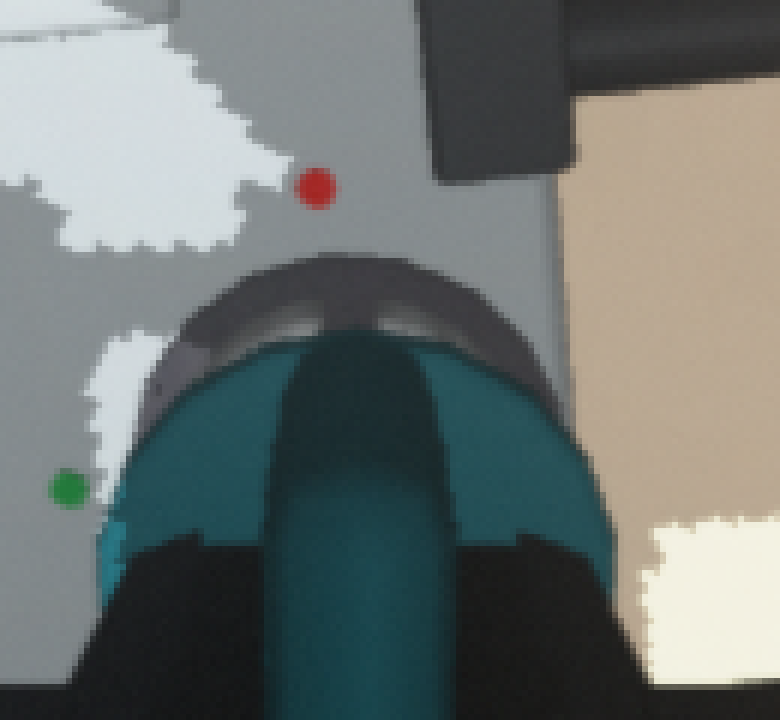

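Request:
apply_moves([
  [0.1,0,0],
  [0.2,0,0],
  [0.3,0,0],
  [0.4,0,0],
  [0.4,0,0],
], yaw=[0,0,0,0,0], gripper=[5,5,5,5,5])

```text
clock: 45.85
tool_pos: [0.4743, 0.0332, 0.1179]
eef_rot: [-0.15, 0.685, 0.161, 0.695]
contact_force: [-1.4, -1.6, 11.6]
opening: 0.152
```

```bash
python3 -c "
from key import *
mvtip([.4756,.0329,.087])
"
```

```text
tip [0.4758 0.0334 0.0864] key z [-0.034 -0.01   0.999]
t=45.9 pos [0.4743 0.0332 0.1179] jawang 2.015 xaxis [ 0.01   0.018 -1.   ] open 0.152 F [-1.4 -1.6 11.6] | dcm [-0.06 -0.04 -0.04]
```

Request:
apply_moves([
  [-0.1,0,0],
  [-0.1,0,0],
  [-0.1,0,0],
  [-0.1,0,0],
  [-0.1,0,0],
  [-0.1,0,0],
  [-0.1,0,0],
  [-0.1,0,0],
  [-0.1,0,0],
  [-0.1,0,0],
], yaw=[0.06,0.12,0.2,0.28,0.36,0.44,0.52,0.6,0.68,0.76], gripper=[5,5,5,5,5,5,5,5,5,5])

```text
clock: 46.68
tool_pos: [0.4748, 0.0327, 0.1191]
eef_rot: [0.119, 0.695, -0.106, 0.701]
contact_force: [0.1, -1.2, 0.8]
opening: 0.157
```

```bash
python3 -c "
from key import *
mvtip([.4756,.0329,.087],.558); print(get_state()['moment'])
c,im=wsnap('w44')
"
```

```text
tip [0.4758 0.0322 0.0876] key z [-0.023  0.005  1.   ]
t=46.7 pos [0.4748 0.0327 0.1191] jawang 1.251 xaxis [ 0.011  0.017 -1.   ] open 0.157 F [ 0.1 -1.2  0.8] | dcm [ 0.06  0.06 -0.04] yaw 0.693 (q7 0.01) 
[-0.31916682 -0.32271115  0.1016756 ]
```

View pics/w44.png

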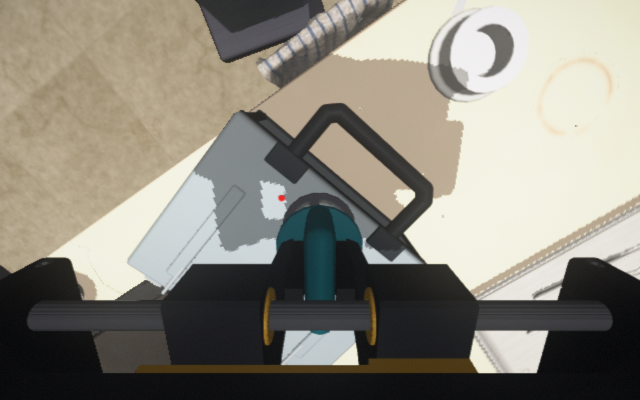

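Request:
apply_moves([
  [0,0,0],
  [0,0,0],
  [0,0,0],
  [0,0,0],
  [0,0,0],
  [0,0,0],
  [0,0,0],
  [0,0,0],
  [0,0,0],
  [0,0,0],
], yaw=[0.08,0.16,0.24,0.32,0.4,0.48,0.56,0.64,0.7,0.74], gripper=[5,5,5,5,5,5,5,5,5,5])

```text
clock: 47.57
tool_pos: [0.475, 0.0326, 0.1192]
eef_rot: [0.366, 0.609, -0.352, 0.61]
contact_force: [1.3, -0.6, -0.5]
opening: 0.157
```

```bash
python3 -c "
from key import *
mvtip([.4756,.0329,.087],.558); print(get_state()['moment'])
c,im=wsnap(); crop(im,'w45',(200,120,420,300),3.5)
"
```

```text
tip [0.4752 0.032  0.0876] key z [-0.005  0.008  1.   ]
t=47.6 pos [0.475  0.0326 0.1192] jawang 0.507 xaxis [ 0.012  0.017 -1.   ] open 0.157 F [ 1.3 -0.6 -0.5] | dcm [ 0.07  0.08 -0.06] yaw -0.051 (q7 -0.63) 
[-0.21133846 -0.28380804  0.04034012]
```

View pics/w45.png

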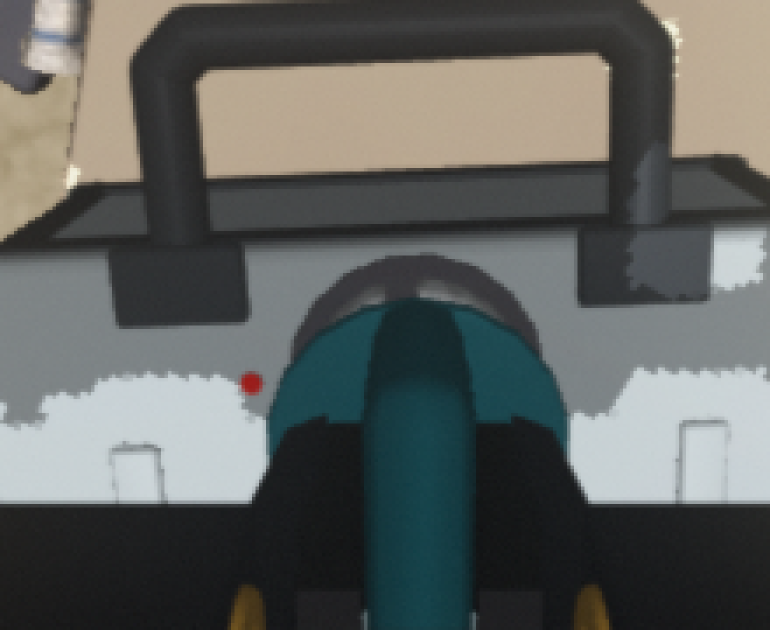

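Request:
apply_moves([
  [0,0,0],
  [0,0,0],
  [0,0,0],
  [0,0,0],
  [0,0,0],
  [0,0,0],
], yaw=[0.05,0.1,0.15,0.2,0.2,0.2], gripper=[5,5,5,5,5,5])

```text
clock: 48.12
tool_pos: [0.4751, 0.0325, 0.1192]
eef_rot: [0.424, 0.571, -0.41, 0.571]
contact_force: [0.9, -0.9, -0.6]
opening: 0.155
```

```bash
python3 -c "
from key import *
mvtip([.4756,.0329,.087],.558); print(get_state()['moment'])
c,im=wsnap(); crop(im,'w46',(200,120,420,300),3.5)
"
```

```text
tip [0.475  0.032  0.0877] key z [-0.001  0.007  1.   ]
t=48.1 pos [0.4751 0.0325 0.1192] jawang 0.309 xaxis [ 0.012  0.016 -1.   ] open 0.155 F [ 0.9 -0.9 -0.6] | dcm [ 0.07  0.08 -0.07] yaw -0.249 (q7 -0.80) 
[-0.26016732 -0.25962559  0.31673341]
```

View pics/w46.png

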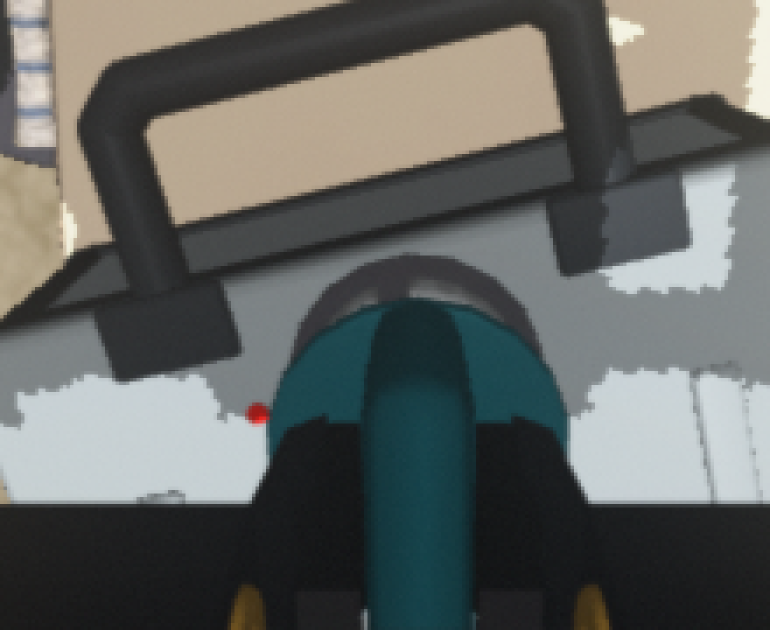

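Request:
apply_moves([
  [0,0,0],
  [0,0,0],
  [-0.5,0,0],
  [-1.5,0,0],
  [-3,0,0],
  [-4,0,0],
  [-4,0,0],
  [-4,0,0],
  [-4,0,0],
], yaw=[-0.07,-0.13,-0.13,-0.13,-0.13,-0.13,-0.13,-0.13,-0.13], gripper=[5,5,5,5,5,5,5,5,5])

```text
clock: 48.92
tool_pos: [0.4743, 0.0317, 0.1589]
eef_rot: [0.386, 0.596, -0.372, 0.597]
contact_force: [0.3, 0.2, -0.6]
opening: 0.15
```

```bash
python3 -c "
from key import *
for i in range(3): wsnap()
mv(); c,im=wsnap(); crop(im,'w47',(200,120,420,300),3.5)
rr=rect(im,c,.42,.53,-.03,.09,.09,5000); cv2.imwrite('pics/lock3.png',rr[:,:,::-1])
"
```

```text
t=49.1 pos [0.4742 0.0318 0.1586] jawang 0.439 xaxis [ 0.011  0.016 -1.   ] open 0.157 F [ 0.2  0.  -0.6] |
```

View pics/w47.png

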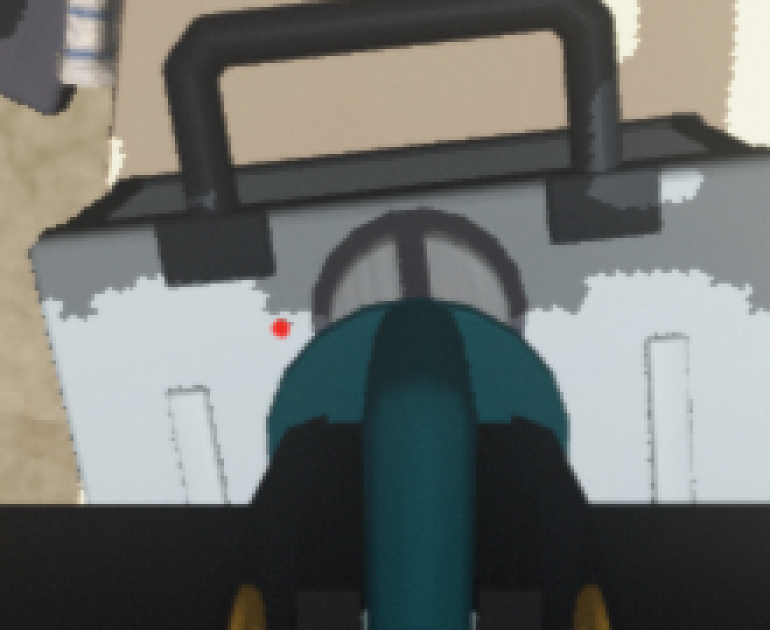

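View pics/lock3.png

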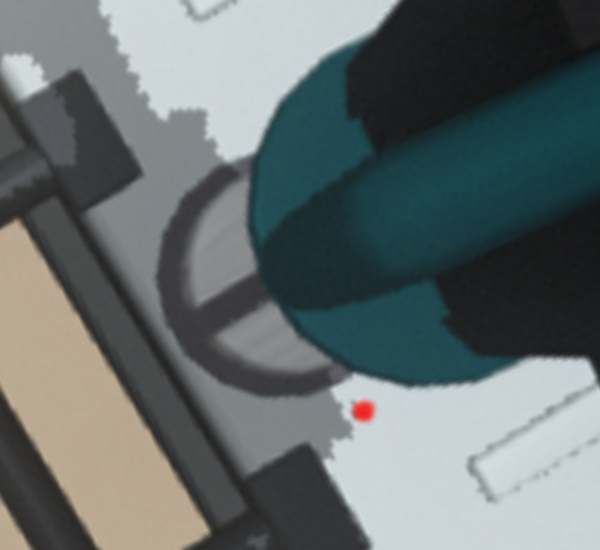

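```bash
python3 -c "
from key import *
mvtip([.4018,.1937,.128],.284)
"
```

```text
tip [0.4743 0.0312 0.1271] key z [-0.003  0.008  1.   ]
t=49.1 pos [0.4743 0.0319 0.1587] jawang 0.439 xaxis [ 0.011  0.016 -1.   ] open 0.158 F [ 0.  -0.  -0.4] | dcm [  0.1    0.34 -17.79] yaw 0.155 (q7 -0.60)
```

Request:
apply_moves([
  [0,0,-2],
  [0,0.1,-5],
  [0,0.1,-8],
  [0,0.2,-11],
  [0,0.3,-14],
  [0,0.3,-16.5],
  [0,0.3,-17.8],
  [0,0.3,-17.8],
  [0,0.3,-17.8],
  [0,0.3,-17.8],
], yaw=[0,0.05,0.1,0.15,0.15,0.15,0.15,0.15,0.15,0.15], gripper=[5,5,5,5,5,5,5,5,5,5])

```text
clock: 49.95
tool_pos: [0.4017, 0.1929, 0.1602]
eef_rot: [0.43, 0.567, -0.417, 0.566]
contact_force: [-0.3, -0.5, -1.5]
opening: 0.155
```

```bash
python3 -c "
from key import *
for i in range(4): wsnap()
mvtip([.4018,.1937,.04],.284); c,im=wsnap('w48')
print(proj(c,np.array([[.4018,.1937,.026],[.4018,.1937,.032]])))
crop(im,'w48z',(230,130,410,290),4)
"
```

```text
tip [0.4017 0.1925 0.1288] key z [0.001 0.007 1.   ]
t=50.1 pos [0.4018 0.193  0.1603] jawang 0.286 xaxis [ 0.011  0.015 -1.   ] open 0.152 F [-0.1  0.6 -0.8] | dcm [ 8.88 -0.08 -0.01] yaw 0.002 (q7 -1.14) 
[[316.82710552 190.20431536]
 [316.86118779 191.69391933]]
```

View pics/w48z.png

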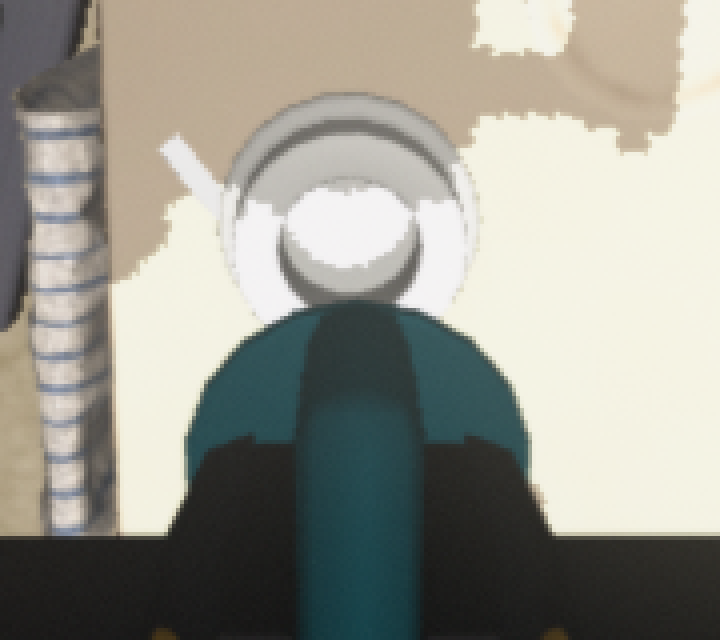

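Request:
apply_moves([
  [2.5,0,0],
  [5,-0.1,0],
  [7,-0.1,0],
  [8.9,-0.1,0],
  [10,-0.1,0],
  [11,-0.1,0],
  [11.7,-0.1,0],
  [12.1,-0.1,0],
  [12.1,-0.1,0],
  [12.1,-0.1,0],
], yaw=[0,0,0,0,0,0,0,0,0,0], gripper=[5,5,5,5,5,5,5,5,5,5])

```text
clock: 51.03
tool_pos: [0.4023, 0.1947, 0.0393]
eef_rot: [0.43, 0.566, -0.417, 0.566]
contact_force: [0.8, -0.4, -0.7]
opening: 0.152
```

```bash
python3 -c "
from key import *
mvtip([.4018,.1937,.006],.284); c,im=wsnap('w49')
"
```

```text
tip [0.4021 0.1942 0.0078] key z [0.001 0.007 1.   ]
t=51.0 pos [0.4023 0.1947 0.0393] jawang 0.286 xaxis [ 0.011  0.016 -1.   ] open 0.152 F [ 0.8 -0.4 -0.7] | dcm [ 0.18 -0.04  0.04] yaw 0.002 (q7 -1.64)
```

View pics/w49.png

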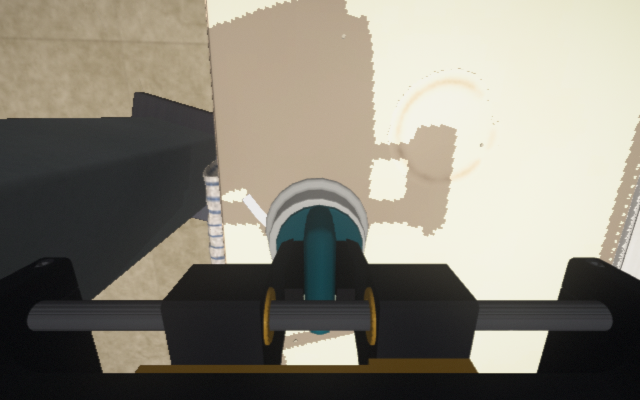

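Nearly seated. Lower 2 mm, release, and back off upward.

Request:
apply_moves([
  [0.1,0,0],
  [0.2,0,0],
  [0.2,0,0],
  [0.2,0,0],
], yaw=[0,0,0,0], gripper=[5,5,5,5])

```text
clock: 51.42
tool_pos: [0.4027, 0.1949, 0.0377]
eef_rot: [0.431, 0.566, -0.417, 0.566]
contact_force: [0.4, -0.8, 0.1]
opening: 0.155
```

Request:
apply_moves([
  [0,0,0],
  [0,0,0],
  [0,0,0],
  [0,0,0],
  [-1,0,0],
  [-3,0,0],
  [-6,0,0],
  [-9,0,0],
  [-12,0,0],
  [-15,0,0],
], yaw=[0,0,0,0,0,0,0,0,0,0], gripper=[20,35,50,50,50,50,50,50,50,50])

```text
clock: 52.25
tool_pos: [0.4002, 0.1921, 0.1891]
eef_rot: [0.43, 0.567, -0.417, 0.566]
contact_force: [0.1, 0.8, 0.4]
opening: 0.497
```

```bash
python3 -c "
from key import *
for i in range(3): wsnap()
mv(); c,im=wsnap('w50')
im=snapshot('scene');crop(im,'s50',(240,120,560,300),2.5)
"
```

```text
t=52.4 pos [0.402  0.1929 0.1893] jawang 0.285 xaxis [ 0.015  0.018 -1.   ] open 0.498 F [-0.6 -0.5  0.4] |
```

View pics/w50.png

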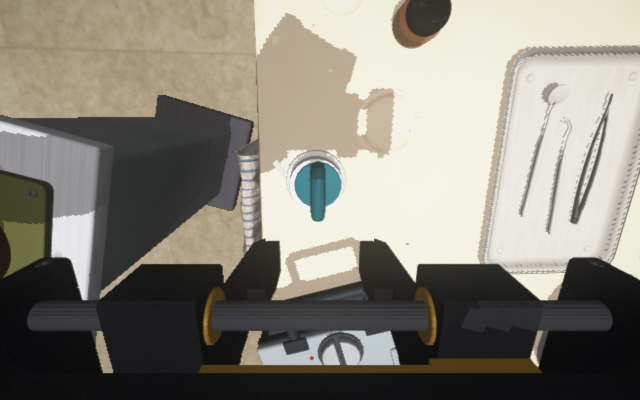

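View pics/s50.png

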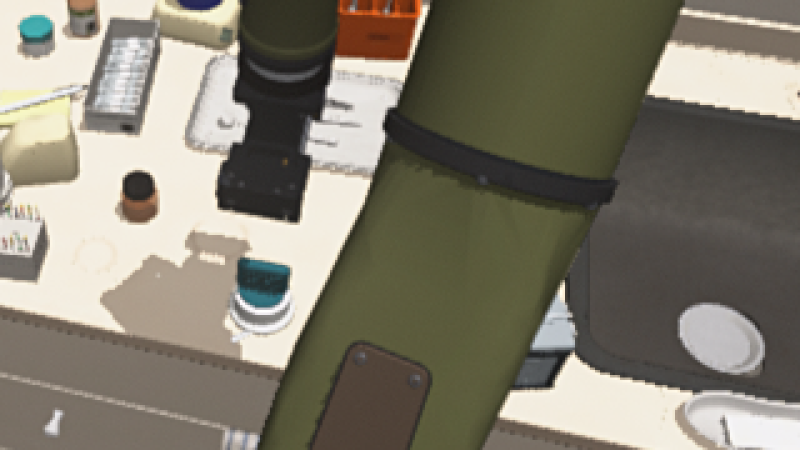

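```bash
python3 -c "
from key import *
mv([.48,-.03,.26],.5)
"
```

```text
t=52.5 pos [0.4008 0.1918 0.1872] jawang 0.285 xaxis [ 0.011  0.015 -1.   ] open 0.502 F [0.3 0.1 0.5] | dcm [-7.52  1.46 23.43] yaw -0.215 (q7 -1.05)
```

Request:
apply_moves([
  [-3,0.2,2],
  [-6,0.4,5],
  [-7.5,0.6,9],
  [-7.5,0.8,13],
  [-7.5,1,17],
  [-7.5,1.3,20],
  [-7.5,1.5,23.4],
  [-7.5,1.5,23.4],
  [-7.5,1.5,23.4],
  [-7.5,1.5,23.4],
], yaw=[0,-0.05,-0.1,-0.15,-0.2,-0.21,-0.21,-0.21,-0.21,-0.21], gripper=[50,50,50,50,50,50,50,50,50,50])

```text
clock: 53.33
tool_pos: [0.4795, -0.0289, 0.2587]
eef_rot: [0.368, 0.608, -0.355, 0.607]
contact_force: [-0.3, 0.8, 0.8]
opening: 0.499
```

```bash
python3 -c "
from key import *
for i in range(4): wsnap()
mv(); c,im=wsnap('w51')
rr=rect(im,c,.42,.53,-.03,.09,.09,5000); cv2.imwrite('pics/lock4.png',rr[:,:,::-1])
"
```

```text
t=53.5 pos [ 0.4799 -0.0281  0.2597] jawang 0.499 xaxis [ 0.011  0.015 -1.   ] open 0.498 F [ 0.1  0.1 -0.1] |
```

View pics/w51.png

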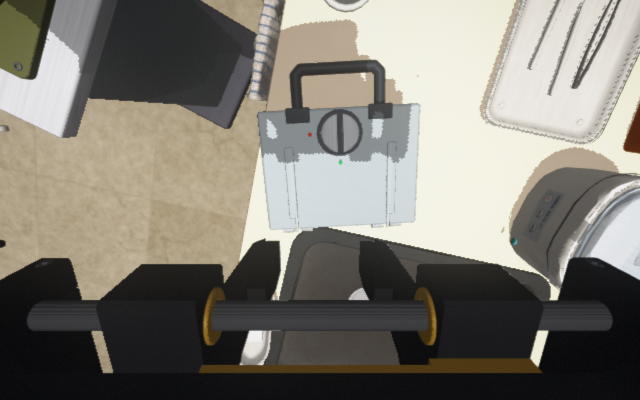

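View pics/lock4.png

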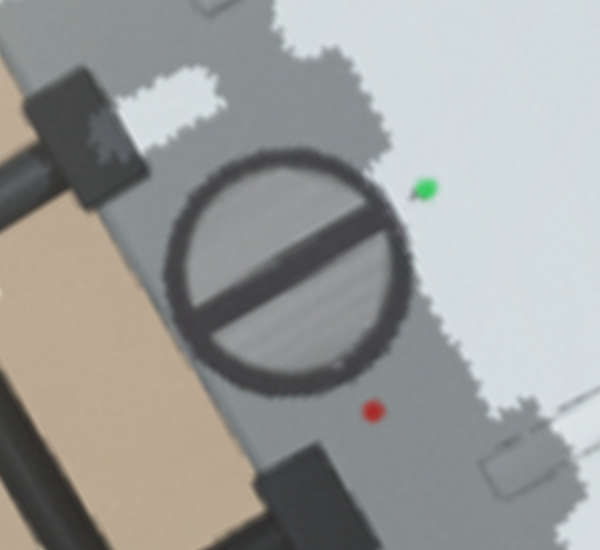

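```bash
python3 -c "
from key import *
im=snapshot('top'); crop(im,'tend',(160,80,560,280),2); c=camera_params('top')
im=snapshot('scene'); crop(im,'send',(160,130,460,280),2.6); c2=camera_params('scene')
for t,z in [('key_tip',.006),('key_holder',0),('brown_jar',0),('file_stand_big',0)]:
  for n,cc in (('top',c),('scene',c2)):
    for d in spot_point(t,n)[:1]: print(t,n,round(d['score'],2),onz(cc,d['pixel'],z).round(3))
"
```

```text
key_tip top 0.54 [0.395 0.203 0.006]
key_tip scene 0.67 [0.406 0.194 0.006]
key_holder top 0.61 [0.41  0.188 0.   ]
key_holder scene 0.51 [0.397 0.196 0.   ]
brown_jar top 0.62 [ 0.545 -0.088  0.   ]
brown_jar scene 0.51 [0.439 0.368 0.   ]
file_stand_big top 0.55 [0.322 0.463 0.   ]
file_stand_big scene 0.91 [0.322 0.46  0.   ]
```

View pics/send.png

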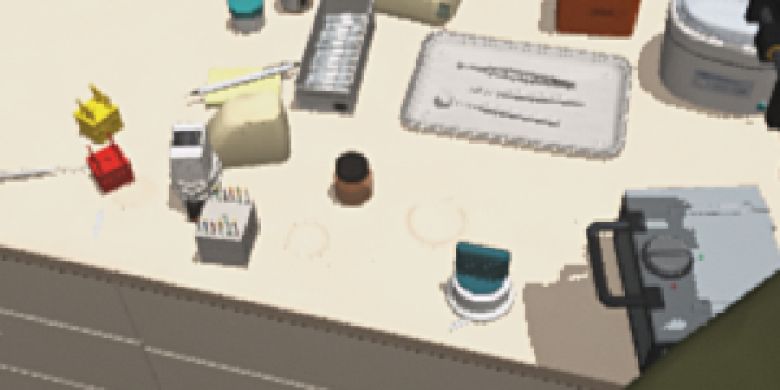

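View pics/tend.png

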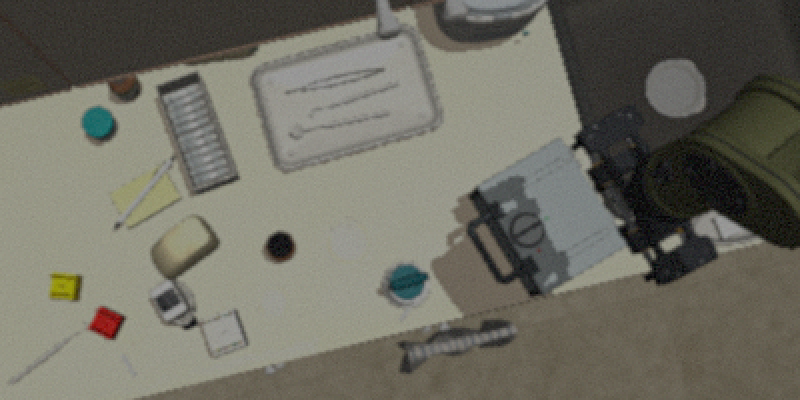

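Everything is in place: key upright in its holder, lid closed, slot across the bar, jar and big stand where they were, and no small stand left outside.

```bash
python3 -c "
from plant import *
print(finish_job())"
```

```text
the job is handed in; nothing more can be done
None
```

I packed the three small file stands (no fourth was visible) upright in the case and lowered the lid by its handle onto the rim. I turned the lock clockwise to its stop with the blade key and put the key back in its holder. The job was handed in at about 54 s of the 210 s, and `finish_job` gave no verdict.

**Last checks**
- **Stands:** the last picture with the lid open shows all three upright on the case floor. They can't be seen with the lid shut.
- **Lid:** pressing it down met 18 N at the rim.
- **Lock:** it measured about 1.575 rad in the final picture. The turning moment rose to 0.32 N m at the stop.
- **Key:** it is upright in its holder with the collar resting on it. The fixed cameras put it only within about 1 cm of the holder's axis.
- **Others:** the jar and the big stand are where they were. No small stand is left on the worktop.

**What disagreed or failed**
- **Fingertip position:** the real fingertips seem to end behind the reported TCP, not 14 mm ahead of it. My first grip on the handle therefore missed, and a later one slipped off at about 0.9 rad. I gripped again deeper and finished the closing slowly.
- **Tool tilt:** a tilt of about 0.02 rad built up in the tool and I allowed for it.
- **False jar report:** in the last top view the network reported the jar at the case. The picture and the scene camera both show it in its place.

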